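Punch-mark the tag blanks and file the tray

ROBOT

A 6-joint arm with a two-finger parallel gripper is mounted at the origin on the work surface. World frame = base frame: x ahead of the robot, y to its left, z up, the work surface at z = 0. Lengths are in mm, angles in rad, forces in N, time in s.
With the tool pointing down it reaches from about 325 to 875 mm from the base axis. Payload 4.4 kg.
Tool frame: the origin (TCP) lies midway between the tips of the shut fingers; the grasp point (between the pads) lies 19 mm behind it (robot.grip_point_offset is the distance from the TCP to the grasp point, in mm); y points along the fingers, z is the direction in which the jaws open and shut, and the axes are right-handed (so a half turn about y gives the same grasp; the last joint's range is limited). The gripper opens to 85 mm and grips with 20 to 120 N. Pads are 22 mm wide; open, the fingers measure 114 mm over their backs; the gripper's body (76 mm by 85 mm) begins 54 mm behind the grasp point. The pads swing forward as they close: fully open they stand 13 mm farther back than shut.
Start: joints at [-1.298, 0.207, 1.542, -0, 1.393, -0.15], TCP at [236.444, -524.139, 231.282] pointing down, gripper open.
Joint ranges: [-2.73, 2.73], [-0.86, 2.22], [0.23, 2.46], [-1.11, 4.25], [0.08, 2.63], [-2.82, 2.82]. Speed limits (rad/s): [2.79, 2.79, 3.14, 3.14, 3.14, 3.14].

INTERFACE

Orientations are given as a rotation vector (axis times angle).
In Python, from rig import robot gives the robot as it stands. The module is installed in compiled form; this text tells all that it offers.
- The arm moves only by the tool drive_tool, never from a script. Its argument "moves" is a list of rows, each an object of numbers: "tx", "ty", "tz": the shift along the tool's x, y, z in m; "rx", "ry", "rz": the turn, a rotation vector about the tool's x, y, z in rad; "jaw": the opening in per cent of the stroke, from 0 (shut) to 100 (fully open). A call has 1 to 20 rows; each row is the pose to reach, as a shift and turn from the pose commanded when the call began, along the tool's axes at that moment; what a row does not reach only later rows make up. A row lasts 1/12 s, in which the tool goes at most 41.7 mm and 7.16 degrees, less where a joint would pass 70% of its speed; a pose out of reach is approached as far as the arm can. A call with a gripper value outside its range is refused whole. The fingers move at their own pace and stop on an object; the grip force is fixed at half the most. Time passes only in rows, so rows that repeat a pose let the fingers close. It gives the time, the measured TCP pose, the force and the opening at its end, in the units of the state.
- robot.read_state(): the state, without advancing time (a new reading comes with each control period).
- robot.capture(name): name is "scene" or "top" or "wrist"; returns a dict with "img" (384x512x3 uint8, red, green, blue), "z_map" (384x512 float32, mm along the optical axis (not along the pixel's ray), 0 where there is no reading), "fx", "fy", "cx", "cy" (pixels), "R" (3x3) and "t" (3): a world point X has camera coordinates R X + t. Camera axes: x right, y down, z forward; pixel columns grow to the right and rows downward; lengths in mm; the calibration is good to about 2 mm. A picture is of the moment at which its call begins.
- robot.close_job(): hands the job in, once; it reports no verdict.
The state is a dict: "clock": time; "joints": joint angles; "dq": joint speeds; "joint_efforts": joint torques, N m; "eef_pos": TCP position; "eef_rot": TCP orientation; "ft_force": force on the tool from outside, world axes, zero at the start; "ft_torque": the same for the moment, N m; "grip_width": finger opening in mm.
Only numpy, scipy, OpenCV 4.12 (cv2) and the standard library are available. Lean on these libraries where they do the work, as an engineer would, in place of code of your own. Each camera call takes 0.05 s, during which the arm holds its last target.

TASK

Lay every tag blank on the desk flat in its own nest of the punching tray, then take the spring centre punch and press it straight down on each tag's copper slug until its spring snaps and the slug is driven in. Finally put the punch back upright in its stand and slide the loaded tray by its handle fully home into the slotted rack, leaving the mug, mouse and stapler where they are.

Things in the scene. Friction and masses are not known exactly. Their poses are not given: they have to be found in the camera images.
- tray: Loose grey plastic punching tray, a flat plate 255 x 90 mm, 3 mm thick, 0.35 kg, sliding on the desk. Four open nests in a row along its x axis, centres at x = -75, -25, 25, 75 mm. Origin: underside, under the middle of the row. x runs along the row away from the handle; leading edge at x = 103 mm, handle end at x = -152 mm. z up.
- tray_nests (a point): Middle of the row of nests, on their floor (tray z = 3 mm). Each nest is 47 mm (tray x) x 40 mm (y), with ribs 3 mm thick and 5 mm high round it; the ribs on the two long sides are broken for about 38 mm in the middle of each nest, to let fingertips down.
- tray_handle (a point): On the tray's black upright fin handle, at tray x = -128 mm, y = 0, z = 36 mm. The fin is 12 mm thick (tray y), 36 mm long (tray x), its top at z = 48 mm; axes as the tray's.
- rack: Fixed dark steel slotted rack, open in front (its -x end) and on top, no floor: the tray slides in on the desk along the rack's +x, leading edge first, its handle staying outside. Origin on the desk, where the tray's origin is when home (leading edge 1 mm from the back wall, axes alike). Back wall's inner face at x = 104 mm, top 60 mm high. z up.
- rack_mouth (a point): Middle of the rack's mouth on the desk, rack x = -58 mm. Inside width 96 mm from here inward; side walls 45 mm high, each with a 12 mm lip, underside 14 mm above the desk, that passes over the tray's long edge (80 mm free between lips). Wings flare outward from here to 126 mm wide, 27 mm further out.
- stand: Fixed black block 60 x 60 x 80 mm high, the punch's stand, with a 24 mm square upright hole through it. Origin: centre of its underside.
- punch: Loose steel spring centre punch, 0.18 kg, upright in the stand. Origin on its axis at the underside of its collar (34 mm wide, z = 0 to 8 mm). Above it a round grip 22 mm in diameter to z = 72 mm; below, a nose 18 mm in diameter to z = -30 mm and a plunger. In the stand the collar rests on the block's top, the origin 80 mm above the desk. z points up the tool.
- punch_tip (a point): The 4 mm wide tip of the punch's plunger, on its axis, at punch z = -62 mm when out.
- plunger (a joint): How far the plunger is pushed into the punch, m: 0 out, 0.012 fully in. The resistance grows from 3 N to 6 N over the first 6 mm, climbs fast to about 12 N at 7 to 8 mm, then the hidden spring snaps: the plunger jumps inward and the force falls to about 6 N; at 12 mm the plunger bottoms.
- tag0: Plain aluminium equipment tag blank, 40 x 34 mm (x, y), 9 mm thick, 60 g, lying flat, face up; may be absent. A 12 mm square window near its +x end shows a soft copper slug; a small dark dot marks the other end. Origin: centre of its underside; z up.
- tag0_spot (a point): Centre of the unpunched slug's top on tag0: 9 mm from the tag's centre along its +x, 7 mm above its underside, so 2 mm below its face (stays there when the slug is driven down).
- tag0_mark (a joint): How far the slug is driven down, m: 0 blank, 0.003 fully punched; stays where it is left. It yields at about 16 N, more than the spring's resistance, so only once the spring has snapped and the plunger has bottomed.
- tag1: Plain aluminium equipment tag blank, 40 x 34 mm (x, y), 9 mm thick, 60 g, lying flat, face up; may be absent. A 12 mm square window near its +x end shows a soft copper slug; a small dark dot marks the other end. Origin: centre of its underside; z up.
- tag1_spot (a point): Centre of the unpunched slug's top on tag1: 9 mm from the tag's centre along its +x, 7 mm above its underside, so 2 mm below its face (stays there when the slug is driven down).
- tag1_mark (a joint): How far the slug is driven down, m: 0 blank, 0.003 fully punched; stays where it is left. It yields at about 16 N, more than the spring's resistance, so only once the spring has snapped and the plunger has bottomed.
- tag2: Plain aluminium equipment tag blank, 40 x 34 mm (x, y), 9 mm thick, 60 g, lying flat, face up; may be absent. A 12 mm square window near its +x end shows a soft copper slug; a small dark dot marks the other end. Origin: centre of its underside; z up.
- tag2_spot (a point): Centre of the unpunched slug's top on tag2: 9 mm from the tag's centre along its +x, 7 mm above its underside, so 2 mm below its face (stays there when the slug is driven down).
- tag2_mark (a joint): How far the slug is driven down, m: 0 blank, 0.003 fully punched; stays where it is left. It yields at about 16 N, more than the spring's resistance, so only once the spring has snapped and the plunger has bottomed.
- tag3: Plain aluminium equipment tag blank, 40 x 34 mm (x, y), 9 mm thick, 60 g, lying flat, face up; may be absent. A 12 mm square window near its +x end shows a soft copper slug; a small dark dot marks the other end. Origin: centre of its underside; z up.
- tag3_spot (a point): Centre of the unpunched slug's top on tag3: 9 mm from the tag's centre along its +x, 7 mm above its underside, so 2 mm below its face (stays there when the slug is driven down).
- tag3_mark (a joint): How far the slug is driven down, m: 0 blank, 0.003 fully punched; stays where it is left. It yields at about 16 N, more than the spring's resistance, so only once the spring has snapped and the plunger has bottomed.
- mug: White mug, 76 mm wide, 95 mm high. Origin: centre of its underside. Bystander.
- mouse: Black and grey computer mouse, 100 x 58 x 30 mm. Origin: underside. Bystander.
- stapler: Stapler, 130 x 36 x 45 mm. Origin: underside. Bystander.

How it is judged (in metres and radians):
On the way, in this order (a step that is already met when the one before it is completed fails the run):
1. every tag lies flat in a nest of the tray (x of tag0 in the frame of tray between -0.085 and 0.085 m and y of tag0 in the frame of tray between -0.008 and 0.008 m and z of tag0 in the frame of tray between 0.001 and 0.005 m and angle between each of tag0, tag1, tag2, tag3's own z axis and vertical below 0.08 rad and x of tag1 in the frame of tray between -0.085 and 0.085 m and y of tag1 in the frame of tray between -0.008 and 0.008 m and z of tag1 in the frame of tray between 0.001 and 0.005 m and x of tag2 in the frame of tray between -0.085 and 0.085 m and y of tag2 in the frame of tray between -0.008 and 0.008 m and z of tag2 in the frame of tray between 0.001 and 0.005 m and x of tag3 in the frame of tray between -0.085 and 0.085 m and y of tag3 in the frame of tray between -0.008 and 0.008 m and z of tag3 in the frame of tray between 0.001 and 0.005 m), for 0.2 s.
2. every slug is driven in, the punch upright and its spring snapped (value of joint each of tag0_mark, tag1_mark, tag2_mark, tag3_mark above 0.0018 m and value of joint plunger above 0.009 m and angle between punch's own z axis and vertical below 0.2 rad), for 0.02 s.
At the end, for the whole second after the job is handed in: Every tag flat in a nest (on its floor within 2 mm, tilt < 0.08 rad), its slug driven in over 1.8 mm; tray home in the rack (8 mm along, 6 mm across, 0.08 rad); punch upright in its stand (collar down within 4 mm, axis within 7 mm, tilt < 0.12 rad); all at rest (all of step 1 and value of joint each of tag0_mark, tag1_mark, tag2_mark, tag3_mark above 0.0018 m and x of tray in the frame of rack between -0.008 and 0.008 m and y of tray in the frame of rack between -0.006 and 0.006 m and angle between the x axis of tray and the x axis of rack, either way round below 0.08 rad and angle between tray's own z axis and vertical below 0.05 rad and horizontal distance between punch and stand below 0.007 m and z of punch in the frame of stand between 0.076 and 0.084 m and angle between punch's own z axis and vertical below 0.12 rad and linear speed of each of tag0, tag1, tag2, tag3, tray, punch below 0.02 m/s); the robot touches nothing.
It fails at once if the mug is shoved or tipped (distance of mug from where it was at the start of the episode above 0.03 m or angle between mug's own z axis and vertical above 0.5 rad).
It fails at once if the mouse is shoved or tipped (distance of mouse from where it was at the start of the episode above 0.03 m or angle between mouse's own z axis and vertical above 0.5 rad).
It fails at once if the stapler is shoved or tipped (distance of stapler from where it was at the start of the episode above 0.03 m or angle between stapler's own z axis and vertical above 0.5 rad).
Of tag0, tag1, tag2, tag3 only 3 to 4 are there at a start; the rules pass over those that are not, and their reading is None.
At some moment in a run one of tag0, tag1, tag2, tag3, tray may be knocked a few centimetres aside while the robot is not near it.
It also fails if it takes over 210 s, if anything falls off the work surface, if the arm or the gripper's body presses on something with over 40 N, if the wrist force passes 120 N, or if a joint passes its speed limit or range.

## Working session

There is one attempt and no reset: what is moved stays moved. The work goes in short steps, Python scripts to look and compute and a tool call to move; the robot and the scene stay as the last step left them, time stands still between calls to the robot, and variables do not carry over. Pictures are saved under pics/ and viewed, and the job is handed in when it is done.

Besides the shell and the picture viewer there is one more tool, called after "Request:" as a command line: name --argument value ..., lists and objects as JSON in quotes. drive_tool: Moves the arm, as the interface text tells. Its arguments: {"type":"object","properties":{"moves":{"type":"array"}},"required":["moves"]}

```bash
ls; mkdir -p pics; python3 - <<'E'
from rig import robot
import cv2
print(robot.read_state())
for n in ["scene","top","wrist"]:
    c=robot.capture(n); cv2.imwrite(f"pics/{n}0.png",c["img"][:,:,::-1])
    print(n,c["fx"],c["fy"],c["cx"],c["cy"],c["R"],c["t"])
E
```

```text
pics
{'clock': 0.0, 'joints': array([-1.29749126e+00,  2.07477296e-01,  1.54296551e+00,  3.09198946e-05,
        1.39349338e+00, -1.50498220e-01]), 'dq': array([-7.70601884e-04,  1.43474904e-03,  9.78890274e-04,  2.62159582e-05,
       -9.24867421e-04, -2.34770190e-04]), 'joint_efforts': array([ 5.35282197e-04, -3.83029926e+01, -2.91594154e+01, -2.77446452e-04,
        1.05844316e-02,  5.34420678e-06]), 'eef_pos': array([ 236.24934708, -523.3905412 ,  230.08774756]), 'eef_rot': array([-0.42768762,  1.98990091, -1.9851417 ]), 'ft_force': array([ 0.9825106 , -0.64701179,  1.10703895]), 'ft_torque': array([ 0.01930701, -0.02624443,  0.04727997]), 'grip_width': 85.46657925917599}
scene 385.98422249861665 385.98422249861665 257.67358791214224 192.63926985113363 [[-0.26881056  0.96317259 -0.00628038]
 [ 0.73852078  0.20191823 -0.64328539]
 [-0.61832673 -0.1775601  -0.76560072]] [ 173.98059416 -321.818546   1492.92975637]
top 493.62900085801147 493.62900085801147 255.72436872325434 189.2258380315077 [[ 0.00782793 -0.99993089  0.00877146]
 [-0.98348705 -0.00928466 -0.18074021]
 [ 0.18080916 -0.0072118  -0.98349176]] [ -40.75164699  539.85499358 1267.10920173]
wrist 277.95837247560115 277.95837247560115 257.17917673596247 193.79316836210938 [[ 0.41009334 -0.91204191 -0.00173431]
 [-0.86587498 -0.38993063  0.31339211]
 [-0.286503   -0.12701832 -0.94962223]] [-574.3312192   -40.18799008  379.67835398]
```

View pics/top0.png

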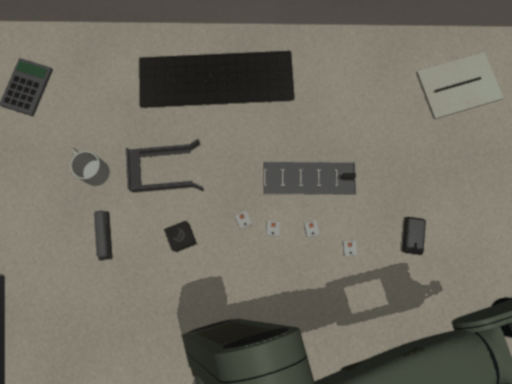

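View pics/scene0.png

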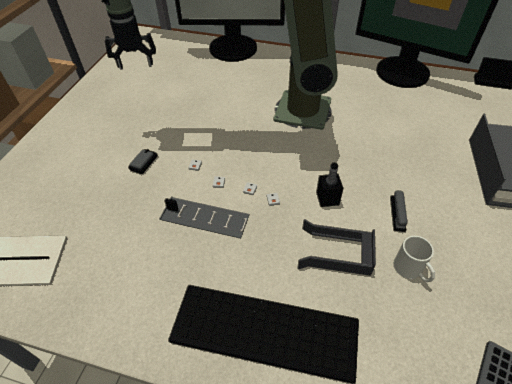

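View pics/wrist0.png

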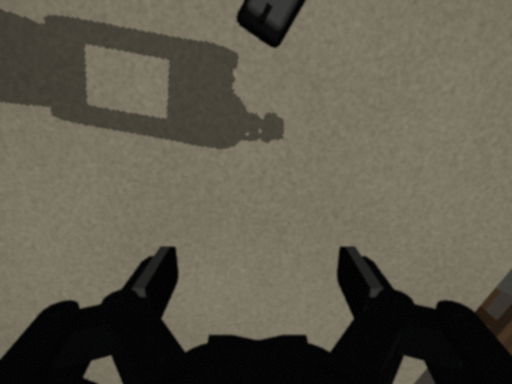

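```bash
cat > h.py <<'E'
from rig import robot
import cv2, numpy as np
from scipy.spatial.transform import Rotation as Ro
np.set_printoptions(precision=2,suppress=True)
def ray(c,uv,z):
    uv=np.atleast_2d(np.asarray(uv,float)); R=np.array(c["R"]);t=np.array(c["t"])
    d=np.c_[(uv[:,0]-c["cx"])/c["fx"],(uv[:,1]-c["cy"])/c["fy"],np.ones(len(uv))]@R
    o=-R.T@t
    s=(z-o[2])/d[:,2]
    return o+d*s[:,None]
def proj(c,X):
    X=np.atleast_2d(X)@np.array(c["R"]).T+np.array(c["t"])
    return np.c_[X[:,0]/X[:,2]*c["fx"]+c["cx"],X[:,1]/X[:,2]*c["fy"]+c["cy"]]
def save(c,name,box=None,k=1):
    im=c["img"][:,:,::-1]
    if box: im=im[box[1]:box[3],box[0]:box[2]]
    if k!=1: im=cv2.resize(im,None,fx=k,fy=k,interpolation=cv2.INTER_CUBIC)
    cv2.imwrite("pics/"+name,im)
def st():
    s=robot.read_state(); R=Ro.from_rotvec(s["eef_rot"]).as_matrix()
    return s,np.array(s["eef_pos"]),R
def togo(target,yawaxis=None):
    "shift in tool axes (m) to world target mm; print tool z yaw"
    s,p,R=st(); return (R.T@(np.asarray(target)-p))/1000
E
python3 - <<'E'
from h import *
s,p,R=st(); print("tool axes in world (cols)",R)
c=robot.capture("top")
save(c,"topz.png",(150,120,410,280),3)
hsv=cv2.cvtColor(c["img"],cv2.COLOR_RGB2HSV)
for uv in [(243,219),(280,190),(300,178),(180,236),(140,170),(200,120)]: print(uv,c["img"][uv[1],uv[0]],hsv[uv[1],uv[0]])
E
```

```text
tool axes in world (cols) [[-0.91 -0.    0.41]
 [-0.41  0.   -0.91]
 [-0.   -1.   -0.  ]]
(243, 219) [142 139 133] [ 20  16 142]
(280, 190) [80 79 77] [20 10 80]
(300, 178) [119 116 109] [ 21  21 119]
(180, 236) [54 52 50] [15 19 54]
(140, 170) [78 76 69] [23 29 78]
(200, 120) [138 132 118] [ 21  37 138]
```

View pics/topz.png

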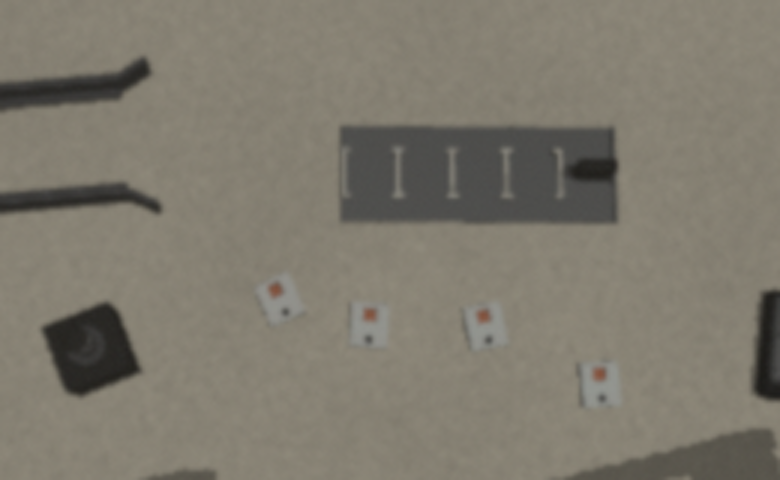

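```bash
python3 - <<'E'
from h import *
c=robot.capture("top"); img=c["img"]; hsv=cv2.cvtColor(img,cv2.COLOR_RGB2HSV)
roi=np.zeros(img.shape[:2],np.uint8); roi[140:260,150:410]=1
# tags: copper + dark dot; white: low saturation & bright
w=((hsv[:,:,1]<22)&(hsv[:,:,2]>125)&(roi>0)).astype(np.uint8)
cop=((hsv[:,:,1]>80)&(roi>0)).astype(np.uint8)
cop=cv2.dilate(cop,np.ones((2,2)))
n,l,sta,cen=cv2.connectedComponentsWithStats(cop)
for i in range(1,n):
    if sta[i,4]<4: continue
    u,v=cen[i]; 
    gray=img.min(axis=2).astype(float)
    # tag region: bright/low sat around
    m=np.zeros_like(w); y0,x0=int(v)-16,int(u)-16
    m[y0:y0+32,x0:x0+32]=w[y0:y0+32,x0:x0+32]|cop[y0:y0+32,x0:x0+32]
    m=cv2.morphologyEx(m,cv2.MORPH_CLOSE,np.ones((5,5)))
    cs,_=cv2.findContours(m,cv2.RETR_EXTERNAL,cv2.CHAIN_APPROX_NONE)
    k=max(cs,key=cv2.contourArea)
    P=ray(c,k[:,0,:],9)
    r=cv2.minAreaRect(P[:,:2].astype(np.float32))
    print("copper",ray(c,(u,v),7)[0],"tag rect",r)
# tray
g=img.max(axis=2)
d=((g<100)).astype(np.uint8)
d[:150]=0; d[200:]=0; d[:,:255]=0; d[:,362:]=0
cs,_=cv2.findContours(cv2.morphologyEx(d,cv2.MORPH_CLOSE,np.ones((5,5))),cv2.RETR_EXTERNAL,cv2.CHAIN_APPROX_NONE)
k=max(cs,key=cv2.contourArea); print("tray",cv2.minAreaRect(ray(c,k[:,0,:],3)[:,:2].astype(np.float32)))
zm=c["z_map"]
# world points map
vv,uu=np.mgrid[0:384,0:512]
X=np.stack([(uu-c["cx"])/c["fx"]*zm,(vv-c["cy"])/c["fy"]*zm,zm],-1)-np.array(c["t"])
X=X@np.array(c["R"])
np.save("X.npy",X)
for box,nm in [((160,215,205,255),"stand"),((120,130,210,200),"rack"),((335,165,362,190),"handle")]:
    sub=X[box[1]:box[3],box[0]:box[2]].reshape(-1,3); s2=sub[(sub[:,2]>25)]
    print(nm,len(s2),s2.min(0),s2.max(0),np.median(s2,0),cv2.minAreaRect(s2[:,:2].astype(np.float32)))
E
```

```text
copper [471.09   0.83   7.  ] tag rect ((463.9512634277344, -1.631509780883789), (40.421165466308594, 33.98099899291992), 27.001020431518555)
copper [449.86 -85.27   7.  ] tag rect ((441.197265625, -82.7450942993164), (35.21184158325195, 38.30891799926758), 89.96002960205078)
copper [ 449.09 -188.91    7.  ] tag rect ((441.2267150878906, -188.72393798828125), (39.657283782958984, 33.82292938232422), 9.97265625)
copper [ 398.46 -291.84    7.  ] tag rect ((390.3189392089844, -291.746826171875), (40.25053787231445, 32.86731719970703), 0.47326844930648804)
tray ((583.4881591796875, -184.5431671142578), (87.94505310058594, 256.1259765625), 0.5369364023208618)
stand 651 [302.15 -26.6   25.37] [ 452.33  198.23 1344.12] [408.98 155.56  80.42] ((355.3149719238281, 94.86947631835938), (252.895751953125, 79.7846908569336), 48.85367202758789)
rack 1147 [302.15 -26.6   25.02] [ 678.98  313.23 1344.12] [590.72 274.88  44.81] ((468.582275390625, 158.55264282226562), (446.2037353515625, 220.94940185546875), 21.70486068725586)
handle 87 [ 302.15 -304.5    25.31] [ 588.85  -26.6  1344.12] [ 580.15 -283.76   46.41] ((452.96746826171875, -156.70977783203125), (30.57355499267578, 397.1896057128906), 44.81291198730469)
```

```bash
python3 - <<'E'
from h import *
X=np.load("X.npy")
def pts(box,z0,z1):
    s=X[box[1]:box[3],box[0]:box[2]].reshape(-1,3); return s[(s[:,2]>z0)&(s[:,2]<z1)]
a=pts((160,215,205,255),140,170);print("grip top",len(a),a.mean(0),a.min(0),a.max(0))
a=pts((160,215,205,255),74,84);print("stand top",len(a),cv2.minAreaRect(a[:,:2].astype(np.float32)))
a=pts((160,215,205,255),84,94);print("collar",len(a),cv2.minAreaRect(a[:,:2].astype(np.float32)))
a=pts((335,165,362,190),42,55);print("handle",len(a),a.mean(0),cv2.minAreaRect(a[:,:2].astype(np.float32)))
a=pts((120,130,210,200),54,66);print("back",len(a),a[:,2].mean(),cv2.minAreaRect(a[:,:2].astype(np.float32)))
a=pts((120,130,210,200),38,50)
for lo,hi in((540,620),(620,700)):
    b=a[(a[:,0]>lo)&(a[:,0]<hi)]; 
    for y0 in range(80,300,20):
        q=b[(b[:,1]>y0)&(b[:,1]<y0+20)]
        if len(q): print(lo,y0,len(q),q.min(0)[:2],q.max(0)[:2],q.mean(0))
s,p,R=st()
c=robot.capture("wrist"); Rc=np.array(c["R"]); cp=-Rc.T@np.array(c["t"])
print("cam in tool",R.T@(cp-p), "axis in tool",R.T@Rc[2])
print(togo((540,-150,380)))
E
```

```text
grip top 69 [412.64 160.36 150.99] [402.65 150.2  141.59] [421.84 170.79 157.31]
stand top 389 ((413.1857604980469, 161.5889434814453), (60.542686462402344, 60.4346809387207), 22.598430633544922)
collar 74 ((414.8157653808594, 161.91050720214844), (56.233219146728516, 56.43795394897461), 27.561769485473633)
handle 61 [ 582.09 -286.52   47.19] ((582.0718383789062, -286.03045654296875), (35.38483428955078, 11.814749717712402), 89.10216522216797)
back 105 59.27345695889511 ((592.5440673828125, 306.2862548828125), (111.55473327636719, 7.244567394256592), 5.5965447425842285)
540 100 11 [542.62 109.82] [551.88 119.01] [546.58 114.24  45.19]
540 120 20 [546.13 121.37] [558.87 139.96] [552.89 129.52  44.03]
540 140 27 [550.81 140.07] [559.46 159.21] [555.24 150.23  43.66]
540 160 22 [548.95 161.  ] [557.27 178.61] [552.93 170.13  44.21]
540 180 25 [547.45 180.17] [556.97 199.54] [551.46 189.73  43.25]
540 200 26 [545.14 201.61] [553.32 219.91] [549.34 210.4   44.92]
540 220 25 [542.56 220.46] [551.01 239.53] [546.87 229.94  44.12]
540 240 27 [541.36 241.47] [550.29 259.76] [545.36 249.55  44.43]
540 260 68 [540.8  260.36] [617.92 279.86] [565.4  274.96  45.09]
540 280 208 [540.33 280.11] [619.86 299.9 ] [579.22 289.9   44.92]
620 120 23 [663.52 121.76] [678.98 138.02] [671.33 130.56  44.43]
620 140 26 [655.93 140.27] [666.51 159.76] [660.27 149.87  44.12]
620 160 26 [652.58 160.2 ] [662.83 179.26] [657.66 170.52  43.78]
620 180 22 [650.84 181.01] [659.35 199.59] [654.97 190.63  43.78]
620 200 26 [648.56 200.7 ] [658.81 219.76] [653.72 209.76  44.1 ]
620 220 22 [647.97 221.32] [656.64 239.42] [651.98 230.03  43.44]
620 240 22 [645.48 240.41] [655.25 259.45] [649.5  248.86  44.85]
620 260 29 [620.01 260.09] [652.51 279.04] [646.04 270.01  44.52]
620 280 77 [620.35 280.06] [649.62 299.84] [634.86 289.72  45.14]
cam in tool [ -80.05 -141.91    0.47] axis in tool [ 0.31  0.95 -0.  ]
[-0.43 -0.15 -0.22]
```

Request:
drive_tool --moves '[{"tx": -0.43, "ty": -0.15, "tz": -0.22, "ry": 0.42}, {"tx": -0.43, "ty": -0.15, "tz": -0.22, "ry": 0.42}, {"tx": -0.43, "ty": -0.15, "tz": -0.22, "ry": 0.42}, {"tx": -0.43, "ty": -0.15, "tz": -0.22, "ry": 0.42}, {"tx": -0.43, "ty": -0.15, "tz": -0.22, "ry": 0.42}, {"tx": -0.43, "ty": -0.15, "tz": -0.22, "ry": 0.42}, {"tx": -0.43, "ty": -0.15, "tz": -0.22, "ry": 0.42}, {"tx": -0.43, "ty": -0.15, "tz": -0.22, "ry": 0.42}, {"tx": -0.43, "ty": -0.15, "tz": -0.22, "ry": 0.42}, {"tx": -0.43, "ty": -0.15, "tz": -0.22, "ry": 0.42}, {"tx": -0.43, "ty": -0.15, "tz": -0.22, "ry": 0.42}, {"tx": -0.43, "ty": -0.15, "tz": -0.22, "ry": 0.42}, {"tx": -0.43, "ty": -0.15, "tz": -0.22, "ry": 0.42}, {"tx": -0.43, "ty": -0.15, "tz": -0.22, "ry": 0.42}, {"tx": -0.43, "ty": -0.15, "tz": -0.22, "ry": 0.42}, {"tx": -0.43, "ty": -0.15, "tz": -0.22, "ry": 0.42}, {"tx": -0.43, "ty": -0.15, "tz": -0.22, "ry": 0.42}, {"tx": -0.43, "ty": -0.15, "tz": -0.22, "ry": 0.42}, {"tx": -0.43, "ty": -0.15, "tz": -0.22, "ry": 0.42}, {"tx": -0.43, "ty": -0.15, "tz": -0.22, "ry": 0.42}]'

```text
validation failed for argument at $.mo...
```

```bash
python3 - <<'E'
from h import *
s,p,R=st(); print(p,R)
c=robot.capture("wrist"); save(c,"w1.png")
import pickle; pickle.dump(c,open("w1.pkl","wb"))
E
```

```text
[ 236.38 -523.9   230.9 ] [[-0.91 -0.    0.41]
 [-0.41  0.   -0.91]
 [-0.   -1.   -0.  ]]
```

View pics/w1.png

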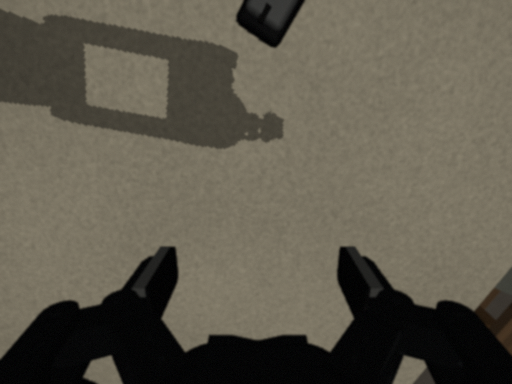

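Request:
drive_tool --moves '[{"tx": -0.03, "ty": -0.01, "tz": -0.02, "rx": 0, "ry": 0.03, "rz": 0, "jaw": 100}]'

```text
clock: 0.43
eef_pos: [252.7, -496.1, 239.0]
eef_rot: [-0.398, 2.011, -2.008]
ft_force: [0.9, 1.4, -0.5]
grip_width: 85.4
```

Request:
drive_tool --moves '[{"tx": -0.4, "ty": -0.14, "tz": -0.2, "rx": 0, "ry": 0.39, "rz": 0, "jaw": 100}, {"tx": -0.4, "ty": -0.14, "tz": -0.2, "rx": 0, "ry": 0.39, "rz": 0, "jaw": 100}, {"tx": -0.4, "ty": -0.14, "tz": -0.2, "rx": 0, "ry": 0.39, "rz": 0, "jaw": 100}, {"tx": -0.4, "ty": -0.14, "tz": -0.2, "rx": 0, "ry": 0.39, "rz": 0, "jaw": 100}, {"tx": -0.4, "ty": -0.14, "tz": -0.2, "rx": 0, "ry": 0.39, "rz": 0, "jaw": 100}, {"tx": -0.4, "ty": -0.14, "tz": -0.2, "rx": 0, "ry": 0.39, "rz": 0, "jaw": 100}, {"tx": -0.4, "ty": -0.14, "tz": -0.2, "rx": 0, "ry": 0.39, "rz": 0, "jaw": 100}, {"tx": -0.4, "ty": -0.14, "tz": -0.2, "rx": 0, "ry": 0.39, "rz": 0, "jaw": 100}, {"tx": -0.4, "ty": -0.14, "tz": -0.2, "rx": 0, "ry": 0.39, "rz": 0, "jaw": 100}, {"tx": -0.4, "ty": -0.14, "tz": -0.2, "rx": 0, "ry": 0.39, "rz": 0, "jaw": 100}, {"tx": -0.4, "ty": -0.14, "tz": -0.2, "rx": 0, "ry": 0.39, "rz": 0, "jaw": 100}, {"tx": -0.4, "ty": -0.14, "tz": -0.2, "rx": 0, "ry": 0.39, "rz": 0, "jaw": 100}, {"tx": -0.4, "ty": -0.14, "tz": -0.2, "rx": 0, "ry": 0.39, "rz": 0, "jaw": 100}, {"tx": -0.4, "ty": -0.14, "tz": -0.2, "rx": 0, "ry": 0.39, "rz": 0, "jaw": 100}, {"tx": -0.4, "ty": -0.14, "tz": -0.2, "rx": 0, "ry": 0.39, "rz": 0, "jaw": 100}, {"tx": -0.4, "ty": -0.14, "tz": -0.2, "rx": 0, "ry": 0.39, "rz": 0, "jaw": 100}]'

```text
clock: 1.77
eef_pos: [547.3, -156.4, 380.5]
eef_rot: [-0.004, 2.221, -2.221]
ft_force: [0.1, -0.1, -0.0]
grip_width: 85.4
```

```bash
python3 - <<'E'
from h import *
s,p,R=st(); print(p,R)
c=robot.capture("wrist"); save(c,"w2.png")
import pickle; pickle.dump(c,open("w2.pkl","wb"))
E
```

```text
[ 547.25 -156.35  380.51] [[-1. -0.  0.]
 [-0.  0. -1.]
 [ 0. -1. -0.]]
```

View pics/w2.png

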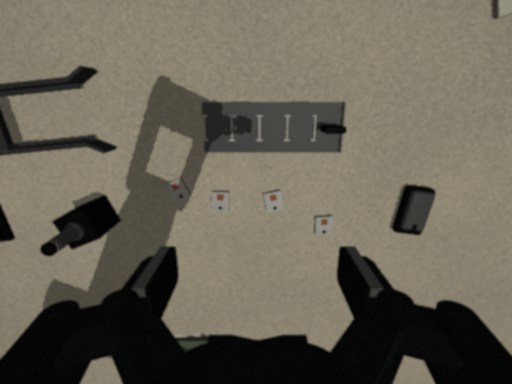

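```bash
cat >> h.py <<'E'
def tags(c,zoff=0,show=True):
    img=c["img"]; hsv=cv2.cvtColor(img,cv2.COLOR_RGB2HSV)
    cop=((hsv[:,:,1]>95)&((hsv[:,:,0]<14)|(hsv[:,:,0]>172))&(img[:,:,0]>60)).astype(np.uint8)
    cop=cv2.morphologyEx(cop,cv2.MORPH_CLOSE,np.ones((3,3)))
    n,l,sta,cen=cv2.connectedComponentsWithStats(cop); out=[]
    for i in range(1,n):
        if sta[i,4]<6: continue
        u,v=cen[i]; P=ray(c,(u,v),7+zoff)[0]
        if not(250<P[0]<800 and -500<P[1]<320): continue
        out.append(P)
        if show: print("copper",cen[i],sta[i,4],P)
    return out
E
python3 - <<'E'
from h import *
import pickle
c=pickle.load(open("w2.pkl","rb"))
tags(c); print("top"); t=robot.capture("top"); tags(t)
save(c,"w2z.png",(150,80,370,250),3.6)
save(t,"t2z.png",(230,150,370,260),5)
# tray corners guess
for n,cc in(("w",c),("t",t)):
    g=cc["img"].max(axis=2); m=(g<95).astype(np.uint8)
E
```

```text
copper [175. 186.] 21 [472.61   1.68   7.  ]
copper [220.   196.83] 23 [450.5  -84.44   7.  ]
copper [272.46 197.12] 24 [ 449.92 -187.27    7.  ]
copper [323.78 221.5 ] 18 [ 397.87 -291.91    7.  ]
top
copper [241.29 216.  ] 7 [473.39   2.38   7.  ]
copper [349.29 244.  ] 7 [ 399.8  -290.54    7.  ]
```

View pics/w2z.png

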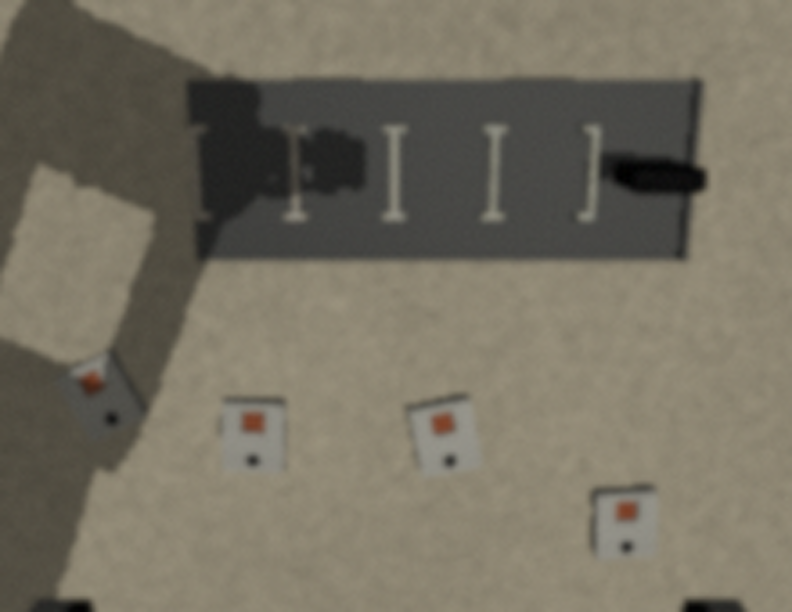

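View pics/t2z.png

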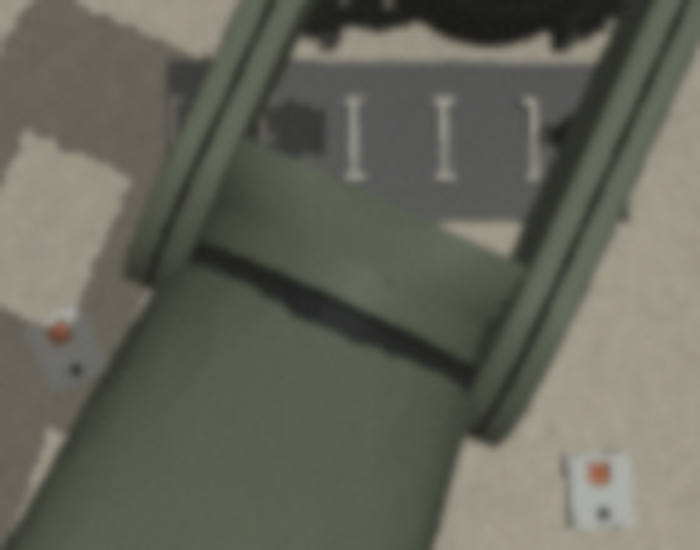

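```bash
python3 - <<'E'
from h import *
import pickle
c=pickle.load(open("w2.pkl","rb"))
z=lambda a:[(150+(u-1.3)/3.6,80+(v-1.3)/3.6) for u,v in a]
print("rib mids",ray(c,z([(295,172),(394,173),(493,173)]),8))
print("corners",ray(c,z([(188,79),(197,259),(700,79),(686,259)]),3))
E
```

```text
rib mids [[ 583.41 -110.97    8.  ]
 [ 582.95 -160.64    8.  ]
 [ 582.99 -210.33    8.  ]]
corners [[ 627.65  -59.1     3.  ]
 [ 538.74  -58.29    3.  ]
 [ 627.85 -311.31    3.  ]
 [ 538.9  -312.85    3.  ]]
```

Request:
drive_tool --moves '[{"tx": 0.157, "ty": 0.3, "tz": 0.135, "rx": 0, "ry": 0, "rz": 0, "jaw": 100}, {"tx": 0.157, "ty": 0.3, "tz": 0.135, "rx": 0, "ry": 0, "rz": 0, "jaw": 100}, {"tx": 0.157, "ty": 0.3, "tz": 0.135, "rx": 0, "ry": 0, "rz": 0, "jaw": 100}, {"tx": 0.157, "ty": 0.3, "tz": 0.135, "rx": 0, "ry": 0, "rz": 0, "jaw": 100}, {"tx": 0.157, "ty": 0.3, "tz": 0.135, "rx": 0, "ry": 0, "rz": 0, "jaw": 100}, {"tx": 0.157, "ty": 0.3, "tz": 0.135, "rx": 0, "ry": 0, "rz": 0, "jaw": 100}, {"tx": 0.157, "ty": 0.3, "tz": 0.135, "rx": 0, "ry": 0, "rz": 0, "jaw": 100}, {"tx": 0.157, "ty": 0.3, "tz": 0.135, "rx": 0, "ry": 0, "rz": 0, "jaw": 100}, {"tx": 0.157, "ty": 0.3, "tz": 0.135, "rx": 0, "ry": 0, "rz": 0, "jaw": 100}, {"tx": 0.157, "ty": 0.3, "tz": 0.135, "rx": 0, "ry": 0, "rz": 0, "jaw": 100}, {"tx": 0.157, "ty": 0.3, "tz": 0.135, "rx": 0, "ry": 0, "rz": 0, "jaw": 100}, {"tx": 0.157, "ty": 0.3, "tz": 0.135, "rx": 0, "ry": 0, "rz": 0, "jaw": 100}, {"tx": 0.157, "ty": 0.34, "tz": 0.135, "rx": 0, "ry": 0, "rz": 0, "jaw": 100}, {"tx": 0.157, "ty": 0.36, "tz": 0.135, "rx": 0, "ry": 0, "rz": 0, "jaw": 100}, {"tx": 0.157, "ty": 0.36, "tz": 0.135, "rx": 0, "ry": 0, "rz": 0, "jaw": 100}, {"tx": 0.157, "ty": 0.36, "tz": 0.135, "rx": 0, "ry": 0, "rz": 0, "jaw": 100}]'

```text
clock: 3.2
eef_pos: [392.8, -291.0, 22.2]
eef_rot: [-0.005, 2.218, -2.219]
ft_force: [-0.4, -0.0, -0.8]
grip_width: 85.3
```

```bash
python3 - <<'E'
from h import *
s,p,R=st(); print(p,R,s["ft_force"])
c=robot.capture("wrist"); save(c,"w3.png")
tags(c)
E
```

```text
[ 392.78 -291.     22.25] [[-1.  0.  0.]
 [-0. -0. -1.]
 [-0. -1.  0.]] [-0.37 -0.   -0.82]
copper [ 71.62 142.27] 354 [ 451.25 -187.24    7.  ]
copper [256.19 227.16] 281 [ 399.39 -290.82    7.  ]
```

View pics/w3.png

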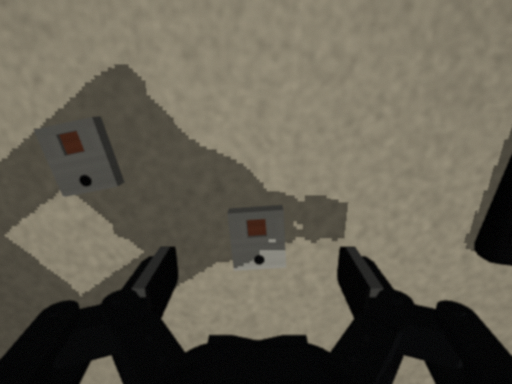

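Request:
drive_tool --moves '[{"tx": 0, "ty": 0.018, "tz": 0, "rx": 0, "ry": 0, "rz": 0, "jaw": 100}, {"tx": 0, "ty": 0.018, "tz": 0, "rx": 0, "ry": 0, "rz": 0, "jaw": 100}, {"tx": 0, "ty": 0.018, "tz": 0, "rx": 0, "ry": 0, "rz": 0, "jaw": 100}, {"tx": 0, "ty": 0.018, "tz": 0, "rx": 0, "ry": 0, "rz": 0, "jaw": 60}, {"tx": 0, "ty": 0.018, "tz": 0, "rx": 0, "ry": 0, "rz": 0, "jaw": 30}, {"tx": 0, "ty": 0.018, "tz": 0, "rx": 0, "ry": 0, "rz": 0, "jaw": 30}, {"tx": 0, "ty": 0.018, "tz": 0, "rx": 0, "ry": 0, "rz": 0, "jaw": 30}, {"tx": 0, "ty": 0.018, "tz": 0, "rx": 0, "ry": 0, "rz": 0, "jaw": 30}, {"tx": 0, "ty": 0.018, "tz": 0, "rx": 0, "ry": 0, "rz": 0, "jaw": 30}, {"tx": 0, "ty": 0.018, "tz": 0, "rx": 0, "ry": 0, "rz": 0, "jaw": 30}, {"tx": 0, "ty": 0.018, "tz": 0, "rx": 0, "ry": 0, "rz": 0, "jaw": 30}, {"tx": 0, "ty": 0.018, "tz": 0, "rx": 0, "ry": 0, "rz": 0, "jaw": 30}]'

```text
clock: 4.25
eef_pos: [392.2, -291.5, 4.3]
eef_rot: [-0.003, 2.218, -2.22]
ft_force: [-1.8, 1.1, 6.0]
grip_width: 31.3
```

```bash
python3 - <<'E'
from h import *
s,p,R=st(); print(p,R,s["ft_force"],s["grip_width"])
c=robot.capture("wrist"); save(c,"w4.png")
tags(c)
E
```

```text
[ 392.16 -291.5     4.31] [[-1.  0.  0.]
 [-0. -0. -1.]
 [-0. -1.  0.]] [-1.83  1.11  5.98] 31.28017809721482
copper [ 47.07 146.09] 454 [ 451.3  -187.06    7.  ]
copper [256.46 239.66] 342 [ 399.52 -291.54    7.  ]
```

View pics/w4.png

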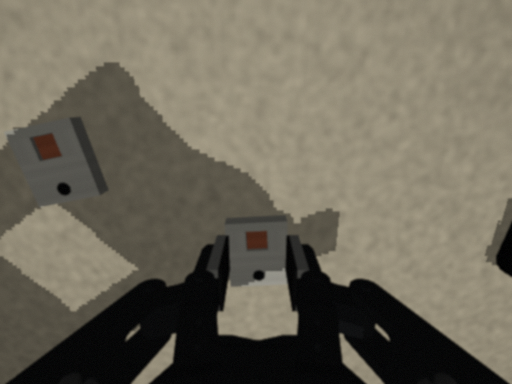

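Request:
drive_tool --moves '[{"tx": 0, "ty": 0, "tz": 0, "rx": 0, "ry": 0, "rz": 0, "jaw": 0}, {"tx": 0, "ty": -0.035, "tz": 0, "rx": 0, "ry": 0, "rz": 0, "jaw": 0}, {"tx": 0, "ty": -0.07, "tz": 0, "rx": 0, "ry": 0, "rz": 0, "jaw": 0}, {"tx": -0.191, "ty": -0.07, "tz": -0.058, "rx": 0, "ry": -1.571, "rz": 0, "jaw": 0}, {"tx": -0.191, "ty": -0.07, "tz": -0.058, "rx": 0, "ry": -1.571, "rz": 0, "jaw": 0}, {"tx": -0.191, "ty": -0.07, "tz": -0.058, "rx": 0, "ry": -1.571, "rz": 0, "jaw": 0}, {"tx": -0.191, "ty": -0.07, "tz": -0.058, "rx": 0, "ry": -1.571, "rz": 0, "jaw": 0}, {"tx": -0.191, "ty": -0.07, "tz": -0.058, "rx": 0, "ry": -1.571, "rz": 0, "jaw": 0}, {"tx": -0.191, "ty": -0.07, "tz": -0.058, "rx": 0, "ry": -1.571, "rz": 0, "jaw": 0}, {"tx": -0.191, "ty": -0.07, "tz": -0.058, "rx": 0, "ry": -1.571, "rz": 0, "jaw": 0}, {"tx": -0.191, "ty": -0.07, "tz": -0.058, "rx": 0, "ry": -1.571, "rz": 0, "jaw": 0}, {"tx": -0.191, "ty": -0.07, "tz": -0.058, "rx": 0, "ry": -1.571, "rz": 0, "jaw": 0}, {"tx": -0.191, "ty": -0.07, "tz": -0.058, "rx": 0, "ry": -1.571, "rz": 0, "jaw": 0}, {"tx": -0.191, "ty": -0.07, "tz": -0.058, "rx": 0, "ry": -1.571, "rz": 0, "jaw": 0}, {"tx": -0.191, "ty": -0.07, "tz": -0.058, "rx": 0, "ry": -1.571, "rz": 0, "jaw": 0}, {"tx": -0.191, "ty": -0.07, "tz": -0.058, "rx": 0, "ry": -1.571, "rz": 0, "jaw": 0}, {"tx": -0.191, "ty": -0.07, "tz": -0.058, "rx": 0, "ry": -1.571, "rz": 0, "jaw": 0}, {"tx": -0.191, "ty": -0.07, "tz": -0.058, "rx": 0, "ry": -1.571, "rz": 0, "jaw": 0}, {"tx": -0.191, "ty": -0.07, "tz": -0.058, "rx": 0, "ry": -1.571, "rz": 0, "jaw": 0}, {"tx": -0.191, "ty": -0.07, "tz": -0.058, "rx": 0, "ry": -1.571, "rz": 0, "jaw": 0}]'

```text
clock: 5.97
eef_pos: [582.4, -232.2, 73.2]
eef_rot: [-1.211, 1.207, -1.207]
ft_force: [-0.3, -0.1, -0.8]
grip_width: 31.6
```

```bash
python3 - <<'E'
from h import *
s,p,R=st(); print(p,R,s["ft_force"],s["grip_width"])
c=robot.capture("wrist"); save(c,"w5.png")
tags(c); print("held at z",tags(c,p[2]-3))
E
```

```text
[ 582.42 -232.23   73.19] [[ 0. -0.  1.]
 [-1.  0.  0.]
 [-0. -1. -0.]] [-0.28 -0.06 -0.75] 31.575792925494014
copper [ 81.53 150.24] 200 [ 450.27 -187.08    7.  ]
copper [256.47 239.42] 338 [ 581.65 -261.2     7.  ]
copper [ 81.53 150.24] 200 [ 494.88 -175.49   77.19]
copper [256.47 239.42] 338 [ 581.95 -224.61   77.19]
held at z [array([ 494.88, -175.49,   77.19]), array([ 581.95, -224.61,   77.19])]
```

View pics/w5.png

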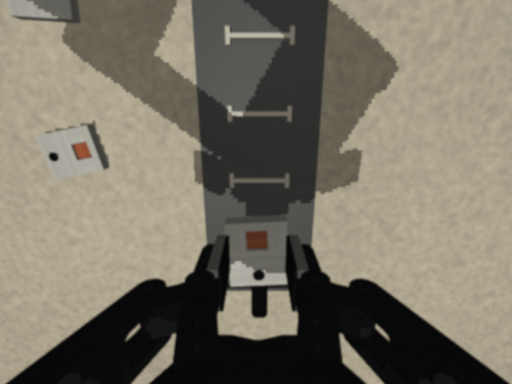

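Request:
drive_tool --moves '[{"tx": 0.002, "ty": 0.03, "tz": 0.001, "rx": 0, "ry": 0, "rz": 0, "jaw": 0}, {"tx": 0.002, "ty": 0.05, "tz": 0.001, "rx": 0, "ry": 0, "rz": 0, "jaw": 0}, {"tx": 0.002, "ty": 0.06, "tz": 0.001, "rx": 0, "ry": 0, "rz": 0, "jaw": 0}, {"tx": 0.002, "ty": 0.066, "tz": 0.001, "rx": 0, "ry": 0, "rz": 0, "jaw": 0}, {"tx": 0.002, "ty": 0.066, "tz": 0.001, "rx": 0, "ry": 0, "rz": 0, "jaw": 0}, {"tx": 0.002, "ty": 0.066, "tz": 0.001, "rx": 0, "ry": 0, "rz": 0, "jaw": 0}, {"tx": 0.002, "ty": 0.066, "tz": 0.001, "rx": 0, "ry": 0, "rz": 0, "jaw": 45}, {"tx": 0.002, "ty": 0.066, "tz": 0.001, "rx": 0, "ry": 0, "rz": 0, "jaw": 60}, {"tx": 0.002, "ty": 0.066, "tz": 0.001, "rx": 0, "ry": 0, "rz": 0, "jaw": 80}, {"tx": 0.002, "ty": 0.066, "tz": 0.001, "rx": 0, "ry": 0, "rz": 0, "jaw": 80}, {"tx": 0.002, "ty": 0.05, "tz": 0.001, "rx": 0, "ry": 0, "rz": 0, "jaw": 100}, {"tx": 0.002, "ty": 0.01, "tz": 0.001, "rx": 0, "ry": 0, "rz": 0, "jaw": 100}, {"tx": 0.002, "ty": 0, "tz": 0.001, "rx": 0, "ry": 0, "rz": 0, "jaw": 100}, {"tx": 0.002, "ty": 0, "tz": 0.001, "rx": 0, "ry": 0, "rz": 0, "jaw": 100}]'

```text
clock: 7.18
eef_pos: [587.2, -236.3, 78.4]
eef_rot: [-1.208, 1.197, -1.214]
ft_force: [1.1, 0.3, -0.1]
grip_width: 85.5
```

```bash
python3 - <<'E'
from h import *
s,p,R=st(); print(p,s["ft_force"],s["grip_width"])
c=robot.capture("wrist"); save(c,"w6.png")
tags(c); print("in tray",tags(c,3,False))
E
```

```text
[ 587.16 -236.29   78.35] [ 1.09  0.25 -0.12] 85.49535698431326
copper [ 76.19 143.44] 200 [ 450.23 -187.11    7.  ]
copper [252.13 195.71] 177 [ 583.47 -228.93    7.  ]
in tray [array([ 452.14, -186.67,   10.  ]), array([ 583.51, -227.9 ,   10.  ])]
```

View pics/w6.png

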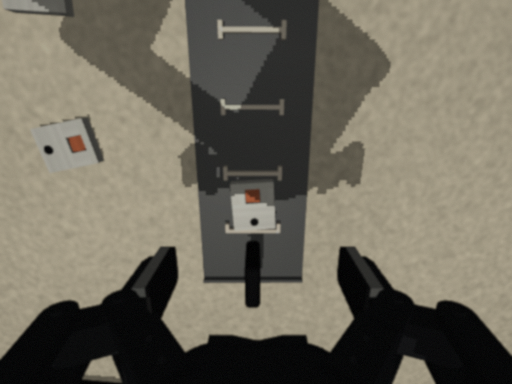

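Request:
drive_tool --moves '[{"tx": -0.045, "ty": 0.01, "tz": -0.141, "rx": 0, "ry": 1.396, "rz": 0, "jaw": 100}, {"tx": -0.045, "ty": 0.01, "tz": -0.141, "rx": 0, "ry": 1.396, "rz": 0, "jaw": 100}, {"tx": -0.045, "ty": 0.01, "tz": -0.141, "rx": 0, "ry": 1.396, "rz": 0, "jaw": 100}, {"tx": -0.045, "ty": 0.01, "tz": -0.141, "rx": 0, "ry": 1.396, "rz": 0, "jaw": 100}, {"tx": -0.045, "ty": 0.01, "tz": -0.141, "rx": 0, "ry": 1.396, "rz": 0, "jaw": 100}, {"tx": -0.045, "ty": 0.01, "tz": -0.141, "rx": 0, "ry": 1.396, "rz": 0, "jaw": 100}, {"tx": -0.045, "ty": 0.01, "tz": -0.141, "rx": 0, "ry": 1.396, "rz": 0, "jaw": 100}, {"tx": -0.045, "ty": 0.01, "tz": -0.141, "rx": 0, "ry": 1.396, "rz": 0, "jaw": 100}, {"tx": -0.045, "ty": 0.01, "tz": -0.141, "rx": 0, "ry": 1.396, "rz": 0, "jaw": 100}, {"tx": -0.045, "ty": 0.01, "tz": -0.141, "rx": 0, "ry": 1.396, "rz": 0, "jaw": 100}, {"tx": -0.045, "ty": 0.01, "tz": -0.141, "rx": 0, "ry": 1.396, "rz": 0, "jaw": 100}, {"tx": -0.045, "ty": 0.01, "tz": -0.141, "rx": 0, "ry": 1.396, "rz": 0, "jaw": 100}, {"tx": -0.045, "ty": 0.01, "tz": -0.141, "rx": 0, "ry": 1.396, "rz": 0, "jaw": 100}, {"tx": -0.045, "ty": 0.01, "tz": -0.141, "rx": 0, "ry": 1.396, "rz": 0, "jaw": 100}, {"tx": -0.045, "ty": 0.01, "tz": -0.141, "rx": 0, "ry": 1.396, "rz": 0, "jaw": 100}]'

```text
clock: 8.48
eef_pos: [442.0, -189.6, 62.8]
eef_rot: [-0.193, 2.128, -2.127]
ft_force: [-0.2, 0.5, -0.0]
grip_width: 85.3
```

```bash
python3 - <<'E'
from h import *
s,p,R=st(); print(p,R,s["ft_force"],s["grip_width"])
c=robot.capture("wrist"); save(c,"w7.png")
tags(c)
E
```

```text
[ 441.96 -189.61   62.78] [[-0.98 -0.    0.18]
 [-0.18  0.   -0.98]
 [ 0.   -1.   -0.  ]] [-0.2   0.49 -0.04] 85.30168387992099
copper [360.53  10.37] 394 [ 584.85 -228.73    7.  ]
copper [  0.4 128.9] 10 [471.6   -3.31   7.  ]
copper [117.02 176.56] 210 [451.44 -83.83   7.  ]
copper [255.34 200.92] 186 [ 450.84 -187.04    7.  ]
```

View pics/w7.png

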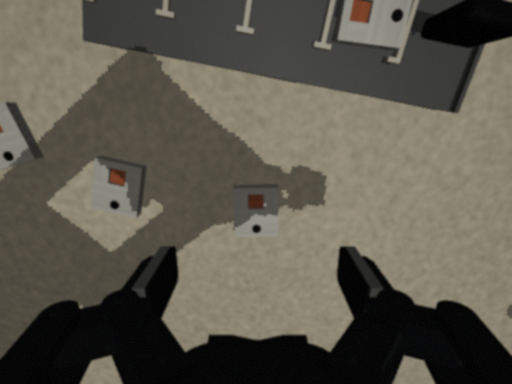

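Request:
drive_tool --moves '[{"tx": 0, "ty": 0.03, "tz": -0.001, "rx": 0, "ry": 0, "rz": 0, "jaw": 100}, {"tx": 0, "ty": 0.05, "tz": -0.001, "rx": 0, "ry": 0, "rz": 0, "jaw": 100}, {"tx": 0, "ty": 0.059, "tz": -0.001, "rx": 0, "ry": 0, "rz": 0, "jaw": 100}, {"tx": 0, "ty": 0.059, "tz": -0.001, "rx": 0, "ry": 0, "rz": 0, "jaw": 100}, {"tx": 0, "ty": 0.059, "tz": -0.001, "rx": 0, "ry": 0, "rz": 0, "jaw": 100}, {"tx": 0, "ty": 0.059, "tz": -0.001, "rx": 0, "ry": 0, "rz": 0, "jaw": 60}, {"tx": 0, "ty": 0.059, "tz": -0.001, "rx": 0, "ry": 0, "rz": 0, "jaw": 0}, {"tx": 0, "ty": 0.059, "tz": -0.001, "rx": 0, "ry": 0, "rz": 0, "jaw": 0}, {"tx": 0, "ty": 0.059, "tz": -0.001, "rx": 0, "ry": 0, "rz": 0, "jaw": 0}, {"tx": 0, "ty": 0.059, "tz": -0.001, "rx": 0, "ry": 0, "rz": 0, "jaw": 0}, {"tx": 0, "ty": 0.059, "tz": -0.001, "rx": 0, "ry": 0, "rz": 0, "jaw": 0}, {"tx": 0, "ty": 0.059, "tz": -0.001, "rx": 0, "ry": 0, "rz": 0, "jaw": 0}]'

```text
clock: 9.53
eef_pos: [442.9, -189.3, 5.5]
eef_rot: [-0.189, 2.126, -2.128]
ft_force: [-1.1, 0.6, 5.2]
grip_width: 31.1
```

Request:
drive_tool --moves '[{"tx": 0, "ty": -0.035, "tz": 0, "rx": 0, "ry": 0, "rz": 0, "jaw": 0}, {"tx": 0, "ty": -0.07, "tz": 0, "rx": 0, "ry": 0, "rz": 0, "jaw": 0}, {"tx": -0.139, "ty": -0.07, "tz": 0.022, "rx": 0, "ry": -1.39, "rz": 0, "jaw": 0}, {"tx": -0.139, "ty": -0.07, "tz": 0.022, "rx": 0, "ry": -1.39, "rz": 0, "jaw": 0}, {"tx": -0.139, "ty": -0.07, "tz": 0.022, "rx": 0, "ry": -1.39, "rz": 0, "jaw": 0}, {"tx": -0.139, "ty": -0.07, "tz": 0.022, "rx": 0, "ry": -1.39, "rz": 0, "jaw": 0}, {"tx": -0.139, "ty": -0.07, "tz": 0.022, "rx": 0, "ry": -1.39, "rz": 0, "jaw": 0}, {"tx": -0.139, "ty": -0.07, "tz": 0.022, "rx": 0, "ry": -1.39, "rz": 0, "jaw": 0}, {"tx": -0.139, "ty": -0.07, "tz": 0.022, "rx": 0, "ry": -1.39, "rz": 0, "jaw": 0}, {"tx": -0.139, "ty": -0.07, "tz": 0.022, "rx": 0, "ry": -1.39, "rz": 0, "jaw": 0}, {"tx": -0.139, "ty": -0.07, "tz": 0.022, "rx": 0, "ry": -1.39, "rz": 0, "jaw": 0}, {"tx": -0.139, "ty": -0.07, "tz": 0.022, "rx": 0, "ry": -1.39, "rz": 0, "jaw": 0}, {"tx": -0.139, "ty": -0.07, "tz": 0.022, "rx": 0, "ry": -1.39, "rz": 0, "jaw": 0}, {"tx": -0.139, "ty": -0.07, "tz": 0.022, "rx": 0, "ry": -1.39, "rz": 0, "jaw": 0}, {"tx": -0.139, "ty": -0.07, "tz": 0.022, "rx": 0, "ry": -1.39, "rz": 0, "jaw": 0}, {"tx": -0.139, "ty": -0.07, "tz": 0.022, "rx": 0, "ry": -1.39, "rz": 0, "jaw": 0}, {"tx": -0.139, "ty": -0.07, "tz": 0.022, "rx": 0, "ry": -1.39, "rz": 0, "jaw": 0}, {"tx": -0.139, "ty": -0.07, "tz": 0.022, "rx": 0, "ry": -1.39, "rz": 0, "jaw": 0}]'

```text
clock: 11.03
eef_pos: [582.8, -185.8, 74.3]
eef_rot: [-1.208, 1.212, -1.212]
ft_force: [-0.3, -0.5, 0.3]
grip_width: 31.4
```

```bash
python3 - <<'E'
from h import *
s,p,R=st(); print(p,R,s["ft_force"],s["grip_width"])
c=robot.capture("wrist"); save(c,"w8.png")
print("held",tags(c,p[2]-3.5)); print("tray",tags(c,3,False))
print("rib z8",ray(c,[(0,0)],8))
E
```

```text
[ 582.83 -185.77   74.28] [[-0. -0.  1.]
 [-1.  0. -0.]
 [-0. -1. -0.]] [-0.35 -0.48  0.27] 31.425197529800734
copper [66.13 69.18] 268 [495.79 -91.45  77.78]
copper [257.23 236.89] 341 [ 582.85 -176.85   77.78]
held [array([495.79, -91.45,  77.78]), array([ 582.85, -176.85,   77.78])]
tray [array([452.87, -84.2 ,  10.  ]), array([ 582.56, -211.43,   10.  ])]
rib z8 [[418.01 -43.06   8.  ]]
```

View pics/w8.png

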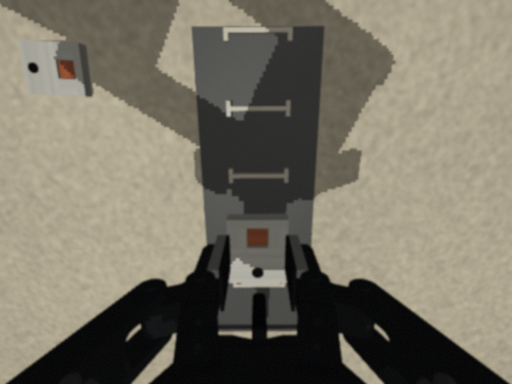

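Request:
drive_tool --moves '[{"tx": 0, "ty": 0.03, "tz": 0, "rx": 0, "ry": 0, "rz": 0, "jaw": 0}, {"tx": 0, "ty": 0.05, "tz": 0, "rx": 0, "ry": 0, "rz": 0, "jaw": 0}, {"tx": 0, "ty": 0.06, "tz": 0, "rx": 0, "ry": 0, "rz": 0, "jaw": 0}, {"tx": 0, "ty": 0.066, "tz": 0, "rx": 0, "ry": 0, "rz": 0, "jaw": 0}, {"tx": 0, "ty": 0.066, "tz": 0, "rx": 0, "ry": 0, "rz": 0, "jaw": 0}, {"tx": 0, "ty": 0.066, "tz": 0, "rx": 0, "ry": 0, "rz": 0, "jaw": 0}, {"tx": 0, "ty": 0.066, "tz": 0, "rx": 0, "ry": 0, "rz": 0, "jaw": 45}, {"tx": 0, "ty": 0.066, "tz": 0, "rx": 0, "ry": 0, "rz": 0, "jaw": 60}, {"tx": 0, "ty": 0.066, "tz": 0, "rx": 0, "ry": 0, "rz": 0, "jaw": 70}, {"tx": 0, "ty": 0.066, "tz": 0, "rx": 0, "ry": 0, "rz": 0, "jaw": 70}, {"tx": 0, "ty": 0.05, "tz": 0, "rx": 0, "ry": 0, "rz": 0, "jaw": 70}, {"tx": 0, "ty": 0.01, "tz": 0, "rx": 0, "ry": 0, "rz": 0, "jaw": 70}, {"tx": 0, "ty": 0, "tz": 0, "rx": 0, "ry": 0, "rz": 0, "jaw": 70}, {"tx": 0, "ty": 0, "tz": 0, "rx": 0, "ry": 0, "rz": 0, "jaw": 70}]'

```text
clock: 12.25
eef_pos: [586.6, -187.5, 79.2]
eef_rot: [-1.205, 1.202, -1.218]
ft_force: [0.2, 0.2, -0.9]
grip_width: 59.8
```

Request:
drive_tool --moves '[{"tx": -0.102, "ty": 0.01, "tz": -0.141, "rx": 0, "ry": 1.605, "rz": 0, "jaw": 70}, {"tx": -0.102, "ty": 0.01, "tz": -0.141, "rx": 0, "ry": 1.605, "rz": 0, "jaw": 70}, {"tx": -0.102, "ty": 0.01, "tz": -0.141, "rx": 0, "ry": 1.605, "rz": 0, "jaw": 70}, {"tx": -0.102, "ty": 0.01, "tz": -0.141, "rx": 0, "ry": 1.605, "rz": 0, "jaw": 70}, {"tx": -0.102, "ty": 0.01, "tz": -0.141, "rx": 0, "ry": 1.605, "rz": 0, "jaw": 70}, {"tx": -0.102, "ty": 0.01, "tz": -0.141, "rx": 0, "ry": 1.605, "rz": 0, "jaw": 70}, {"tx": -0.102, "ty": 0.01, "tz": -0.141, "rx": 0, "ry": 1.605, "rz": 0, "jaw": 70}, {"tx": -0.102, "ty": 0.01, "tz": -0.141, "rx": 0, "ry": 1.605, "rz": 0, "jaw": 70}, {"tx": -0.102, "ty": 0.01, "tz": -0.141, "rx": 0, "ry": 1.605, "rz": 0, "jaw": 70}, {"tx": -0.102, "ty": 0.01, "tz": -0.141, "rx": 0, "ry": 1.605, "rz": 0, "jaw": 70}, {"tx": -0.102, "ty": 0.01, "tz": -0.141, "rx": 0, "ry": 1.605, "rz": 0, "jaw": 70}, {"tx": -0.102, "ty": 0.01, "tz": -0.141, "rx": 0, "ry": 1.605, "rz": 0, "jaw": 70}, {"tx": -0.102, "ty": 0.01, "tz": -0.141, "rx": 0, "ry": 1.605, "rz": 0, "jaw": 70}, {"tx": -0.102, "ty": 0.01, "tz": -0.141, "rx": 0, "ry": 1.605, "rz": 0, "jaw": 70}, {"tx": -0.102, "ty": 0.01, "tz": -0.141, "rx": 0, "ry": 1.605, "rz": 0, "jaw": 70}, {"tx": -0.102, "ty": 0.01, "tz": -0.141, "rx": 0, "ry": 1.605, "rz": 0, "jaw": 70}, {"tx": -0.102, "ty": 0.01, "tz": -0.141, "rx": 0, "ry": 1.605, "rz": 0, "jaw": 70}]'

```text
clock: 13.67
eef_pos: [441.8, -83.4, 64.0]
eef_rot: [-0.038, -2.204, 2.203]
ft_force: [-0.3, -0.5, -0.0]
grip_width: 60.0
```

```bash
python3 - <<'E'
from h import *
s,p,R=st(); print(p,R,s["ft_force"],s["grip_width"])
c=robot.capture("wrist"); save(c,"w9.png")
tags(c); print("tray",tags(c,3,False))
E
```

```text
[441.83 -83.42  63.99] [[-1.   -0.   -0.03]
 [ 0.03  0.   -1.  ]
 [ 0.   -1.   -0.  ]] [-0.34 -0.49 -0.03] 59.963942528182216
copper [139.31 176.02] 200 [473.36   1.91   7.  ]
copper [256.93 200.  ] 193 [451.45 -84.09   7.  ]
tray [array([474.1 ,   0.58,  10.  ]), array([452.52, -84.13,  10.  ])]
```

View pics/w9.png

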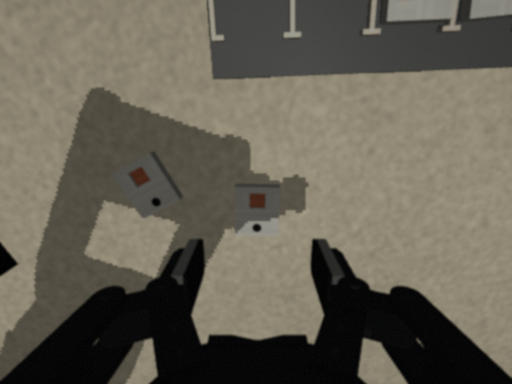

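Request:
drive_tool --moves '[{"tx": 0, "ty": 0.03, "tz": 0, "rx": 0, "ry": 0, "rz": 0, "jaw": 70}, {"tx": 0, "ty": 0.05, "tz": 0, "rx": 0, "ry": 0, "rz": 0, "jaw": 70}, {"tx": 0, "ty": 0.06, "tz": 0, "rx": 0, "ry": 0, "rz": 0, "jaw": 70}, {"tx": 0, "ty": 0.06, "tz": 0, "rx": 0, "ry": 0, "rz": 0, "jaw": 70}, {"tx": 0, "ty": 0.06, "tz": 0, "rx": 0, "ry": 0, "rz": 0, "jaw": 70}, {"tx": 0, "ty": 0.06, "tz": 0, "rx": 0, "ry": 0, "rz": 0, "jaw": 50}, {"tx": 0, "ty": 0.06, "tz": 0, "rx": 0, "ry": 0, "rz": 0, "jaw": 0}, {"tx": 0, "ty": 0.06, "tz": 0, "rx": 0, "ry": 0, "rz": 0, "jaw": 0}, {"tx": 0, "ty": 0.06, "tz": 0, "rx": 0, "ry": 0, "rz": 0, "jaw": 0}, {"tx": 0, "ty": 0.06, "tz": 0, "rx": 0, "ry": 0, "rz": 0, "jaw": 0}, {"tx": 0, "ty": 0.06, "tz": 0, "rx": 0, "ry": 0, "rz": 0, "jaw": 0}]'

```text
clock: 14.63
eef_pos: [443.4, -84.0, 6.0]
eef_rot: [-0.043, -2.203, 2.206]
ft_force: [-1.7, 0.3, 5.2]
grip_width: 30.9
```

Request:
drive_tool --moves '[{"tx": 0, "ty": -0.035, "tz": 0, "rx": 0, "ry": 0, "rz": 0, "jaw": 0}, {"tx": 0, "ty": -0.07, "tz": 0, "rx": 0, "ry": 0, "rz": 0, "jaw": 0}, {"tx": -0.143, "ty": -0.07, "tz": 0.048, "rx": 0, "ry": -1.605, "rz": 0, "jaw": 0}, {"tx": -0.143, "ty": -0.07, "tz": 0.048, "rx": 0, "ry": -1.605, "rz": 0, "jaw": 0}, {"tx": -0.143, "ty": -0.07, "tz": 0.048, "rx": 0, "ry": -1.605, "rz": 0, "jaw": 0}, {"tx": -0.143, "ty": -0.07, "tz": 0.048, "rx": 0, "ry": -1.605, "rz": 0, "jaw": 0}, {"tx": -0.143, "ty": -0.07, "tz": 0.048, "rx": 0, "ry": -1.605, "rz": 0, "jaw": 0}, {"tx": -0.143, "ty": -0.07, "tz": 0.048, "rx": 0, "ry": -1.605, "rz": 0, "jaw": 0}, {"tx": -0.143, "ty": -0.07, "tz": 0.048, "rx": 0, "ry": -1.605, "rz": 0, "jaw": 0}, {"tx": -0.143, "ty": -0.07, "tz": 0.048, "rx": 0, "ry": -1.605, "rz": 0, "jaw": 0}, {"tx": -0.143, "ty": -0.07, "tz": 0.048, "rx": 0, "ry": -1.605, "rz": 0, "jaw": 0}, {"tx": -0.143, "ty": -0.07, "tz": 0.048, "rx": 0, "ry": -1.605, "rz": 0, "jaw": 0}, {"tx": -0.143, "ty": -0.07, "tz": 0.048, "rx": 0, "ry": -1.605, "rz": 0, "jaw": 0}, {"tx": -0.143, "ty": -0.07, "tz": 0.048, "rx": 0, "ry": -1.605, "rz": 0, "jaw": 0}, {"tx": -0.143, "ty": -0.07, "tz": 0.048, "rx": 0, "ry": -1.605, "rz": 0, "jaw": 0}, {"tx": -0.143, "ty": -0.07, "tz": 0.048, "rx": 0, "ry": -1.605, "rz": 0, "jaw": 0}, {"tx": -0.143, "ty": -0.07, "tz": 0.048, "rx": 0, "ry": -1.605, "rz": 0, "jaw": 0}, {"tx": -0.143, "ty": -0.07, "tz": 0.048, "rx": 0, "ry": -1.605, "rz": 0, "jaw": 0}, {"tx": -0.143, "ty": -0.07, "tz": 0.048, "rx": 0, "ry": -1.605, "rz": 0, "jaw": 0}, {"tx": -0.143, "ty": -0.07, "tz": 0.048, "rx": 0, "ry": -1.605, "rz": 0, "jaw": 0}]'

```text
clock: 16.3
eef_pos: [583.2, -136.7, 74.4]
eef_rot: [-1.208, 1.211, -1.211]
ft_force: [-1.9, 0.6, -0.6]
grip_width: 30.7
```

```bash
python3 - <<'E'
from h import *
s,p,R=st(); print(p,R,s["ft_force"],s["grip_width"])
c=robot.capture("wrist"); save(c,"w10.png")
print("held",tags(c,p[2]-3.5)); print("tray",tags(c,3,False))
E
```

```text
[ 583.24 -136.65   74.36] [[-0.  0.  1.]
 [-1. -0. -0.]
 [ 0. -1.  0.]] [-1.86  0.61 -0.58] 30.70738350617127
copper [86.99  8.08] 289 [510.47 -18.29  77.86]
copper [257.47 236.93] 337 [ 583.4  -127.76   77.86]
copper [258. 303.] 111 [ 583.55 -171.9    77.86]
held [array([510.47, -18.29,  77.86]), array([ 583.4 , -127.76,   77.86]), array([ 583.55, -171.9 ,   77.86])]
tray [array([474.52,   0.74,  10.  ]), array([ 583.2, -162.4,   10. ]), array([ 583.42, -228.18,   10.  ])]
```

View pics/w10.png

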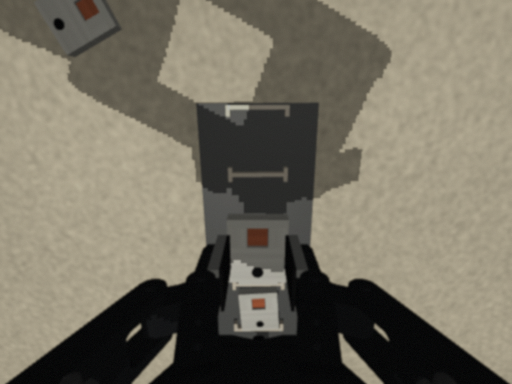

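Request:
drive_tool --moves '[{"tx": -0.001, "ty": 0.03, "tz": 0, "rx": 0, "ry": 0, "rz": 0, "jaw": 0}, {"tx": -0.001, "ty": 0.05, "tz": 0, "rx": 0, "ry": 0, "rz": 0, "jaw": 0}, {"tx": -0.001, "ty": 0.06, "tz": 0, "rx": 0, "ry": 0, "rz": 0, "jaw": 0}, {"tx": -0.001, "ty": 0.066, "tz": 0, "rx": 0, "ry": 0, "rz": 0, "jaw": 0}, {"tx": -0.001, "ty": 0.066, "tz": 0, "rx": 0, "ry": 0, "rz": 0, "jaw": 0}, {"tx": -0.001, "ty": 0.066, "tz": 0, "rx": 0, "ry": 0, "rz": 0, "jaw": 0}, {"tx": -0.001, "ty": 0.066, "tz": 0, "rx": 0, "ry": 0, "rz": 0, "jaw": 45}, {"tx": -0.001, "ty": 0.066, "tz": 0, "rx": 0, "ry": 0, "rz": 0, "jaw": 60}, {"tx": -0.001, "ty": 0.066, "tz": 0, "rx": 0, "ry": 0, "rz": 0, "jaw": 70}, {"tx": -0.001, "ty": 0.066, "tz": 0, "rx": 0, "ry": 0, "rz": 0, "jaw": 70}, {"tx": -0.001, "ty": 0.05, "tz": 0, "rx": 0, "ry": 0, "rz": 0, "jaw": 70}, {"tx": -0.001, "ty": 0.01, "tz": 0, "rx": 0, "ry": 0, "rz": 0, "jaw": 70}, {"tx": -0.001, "ty": 0, "tz": 0, "rx": 0, "ry": 0, "rz": 0, "jaw": 70}, {"tx": -0.001, "ty": 0, "tz": 0, "rx": 0, "ry": 0, "rz": 0, "jaw": 70}]'

```text
clock: 17.52
eef_pos: [587.0, -137.1, 79.0]
eef_rot: [-1.204, 1.202, -1.218]
ft_force: [0.7, -0.8, 0.8]
grip_width: 59.7
```

Request:
drive_tool --moves '[{"tx": -0.133, "ty": 0.01, "tz": -0.118, "rx": 0, "ry": 1.082, "rz": 0, "jaw": 70}, {"tx": -0.133, "ty": 0.01, "tz": -0.118, "rx": 0, "ry": 1.082, "rz": 0, "jaw": 70}, {"tx": -0.133, "ty": 0.01, "tz": -0.118, "rx": 0, "ry": 1.082, "rz": 0, "jaw": 70}, {"tx": -0.133, "ty": 0.01, "tz": -0.118, "rx": 0, "ry": 1.082, "rz": 0, "jaw": 70}, {"tx": -0.133, "ty": 0.01, "tz": -0.118, "rx": 0, "ry": 1.082, "rz": 0, "jaw": 70}, {"tx": -0.133, "ty": 0.01, "tz": -0.118, "rx": 0, "ry": 1.082, "rz": 0, "jaw": 70}, {"tx": -0.133, "ty": 0.01, "tz": -0.118, "rx": 0, "ry": 1.082, "rz": 0, "jaw": 70}, {"tx": -0.133, "ty": 0.01, "tz": -0.118, "rx": 0, "ry": 1.082, "rz": 0, "jaw": 70}, {"tx": -0.133, "ty": 0.01, "tz": -0.118, "rx": 0, "ry": 1.082, "rz": 0, "jaw": 70}, {"tx": -0.133, "ty": 0.01, "tz": -0.118, "rx": 0, "ry": 1.082, "rz": 0, "jaw": 70}, {"tx": -0.133, "ty": 0.01, "tz": -0.118, "rx": 0, "ry": 1.082, "rz": 0, "jaw": 70}, {"tx": -0.133, "ty": 0.01, "tz": -0.118, "rx": 0, "ry": 1.082, "rz": 0, "jaw": 70}, {"tx": -0.133, "ty": 0.01, "tz": -0.118, "rx": 0, "ry": 1.082, "rz": 0, "jaw": 70}]'

```text
clock: 18.6
eef_pos: [465.2, -2.4, 63.9]
eef_rot: [-0.486, 1.949, -1.949]
ft_force: [0.6, -0.4, 0.7]
grip_width: 59.6
```

```bash
python3 - <<'E'
from h import *
s,p,R=st(); print(p,R,s["ft_force"],s["grip_width"])
c=robot.capture("wrist"); save(c,"w11.png")
tags(c); print("tray",tags(c,3,False))
E
```

```text
[465.24  -2.41  63.93] [[-0.88 -0.    0.47]
 [-0.47  0.   -0.88]
 [ 0.   -1.   -0.  ]] [ 0.58 -0.36  0.75] 59.597982870328714
copper [492.87 153.1 ] 219 [ 584.5  -131.32    7.  ]
copper [256.76 200.56] 198 [473.15   1.68   7.  ]
tray [array([ 583.77, -128.82,   10.  ]), array([474.11,   2.18,  10.  ])]
```

View pics/w11.png

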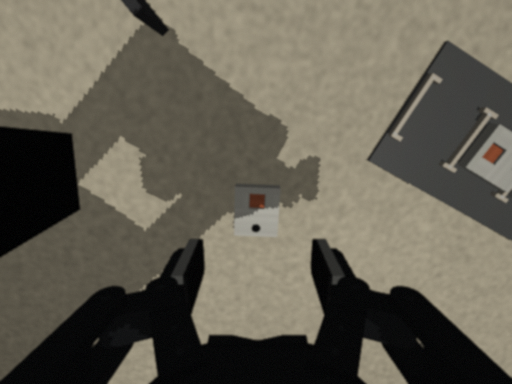

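Request:
drive_tool --moves '[{"tx": 0, "ty": 0.03, "tz": 0, "rx": 0, "ry": 0, "rz": 0, "jaw": 70}, {"tx": 0, "ty": 0.05, "tz": 0, "rx": 0, "ry": 0, "rz": 0, "jaw": 70}, {"tx": 0, "ty": 0.06, "tz": 0, "rx": 0, "ry": 0, "rz": 0, "jaw": 70}, {"tx": 0, "ty": 0.06, "tz": 0, "rx": 0, "ry": 0, "rz": 0, "jaw": 70}, {"tx": 0, "ty": 0.06, "tz": 0, "rx": 0, "ry": 0, "rz": 0, "jaw": 70}, {"tx": 0, "ty": 0.06, "tz": 0, "rx": 0, "ry": 0, "rz": 0, "jaw": 50}, {"tx": 0, "ty": 0.06, "tz": 0, "rx": 0, "ry": 0, "rz": 0, "jaw": 0}, {"tx": 0, "ty": 0.06, "tz": 0, "rx": 0, "ry": 0, "rz": 0, "jaw": 0}, {"tx": 0, "ty": 0.06, "tz": 0, "rx": 0, "ry": 0, "rz": 0, "jaw": 0}, {"tx": 0, "ty": 0.06, "tz": 0, "rx": 0, "ry": 0, "rz": 0, "jaw": 0}, {"tx": 0, "ty": 0.06, "tz": 0, "rx": 0, "ry": 0, "rz": 0, "jaw": 0}]'

```text
clock: 19.57
eef_pos: [466.9, -2.6, 6.0]
eef_rot: [-0.481, 1.947, -1.95]
ft_force: [-1.7, 0.1, 6.2]
grip_width: 30.8
```

Request:
drive_tool --moves '[{"tx": 0, "ty": -0.035, "tz": 0, "rx": 0, "ry": 0, "rz": 0, "jaw": 0}, {"tx": 0, "ty": -0.07, "tz": 0, "rx": 0, "ry": 0, "rz": 0, "jaw": 0}, {"tx": -0.065, "ty": -0.07, "tz": 0.129, "rx": 0, "ry": -1.082, "rz": 0, "jaw": 0}, {"tx": -0.065, "ty": -0.07, "tz": 0.129, "rx": 0, "ry": -1.082, "rz": 0, "jaw": 0}, {"tx": -0.065, "ty": -0.07, "tz": 0.129, "rx": 0, "ry": -1.082, "rz": 0, "jaw": 0}, {"tx": -0.065, "ty": -0.07, "tz": 0.129, "rx": 0, "ry": -1.082, "rz": 0, "jaw": 0}, {"tx": -0.065, "ty": -0.07, "tz": 0.129, "rx": 0, "ry": -1.082, "rz": 0, "jaw": 0}, {"tx": -0.065, "ty": -0.07, "tz": 0.129, "rx": 0, "ry": -1.082, "rz": 0, "jaw": 0}, {"tx": -0.065, "ty": -0.07, "tz": 0.129, "rx": 0, "ry": -1.082, "rz": 0, "jaw": 0}, {"tx": -0.065, "ty": -0.07, "tz": 0.129, "rx": 0, "ry": -1.082, "rz": 0, "jaw": 0}, {"tx": -0.065, "ty": -0.07, "tz": 0.129, "rx": 0, "ry": -1.082, "rz": 0, "jaw": 0}, {"tx": -0.065, "ty": -0.07, "tz": 0.129, "rx": 0, "ry": -1.082, "rz": 0, "jaw": 0}, {"tx": -0.065, "ty": -0.07, "tz": 0.129, "rx": 0, "ry": -1.082, "rz": 0, "jaw": 0}, {"tx": -0.065, "ty": -0.07, "tz": 0.129, "rx": 0, "ry": -1.082, "rz": 0, "jaw": 0}, {"tx": -0.065, "ty": -0.07, "tz": 0.129, "rx": 0, "ry": -1.082, "rz": 0, "jaw": 0}, {"tx": -0.065, "ty": -0.07, "tz": 0.129, "rx": 0, "ry": -1.082, "rz": 0, "jaw": 0}, {"tx": -0.065, "ty": -0.07, "tz": 0.129, "rx": 0, "ry": -1.082, "rz": 0, "jaw": 0}]'

```text
clock: 20.98
eef_pos: [583.3, -86.0, 74.3]
eef_rot: [-1.208, 1.211, -1.211]
ft_force: [-0.1, 0.7, -0.8]
grip_width: 30.6
```

```bash
python3 - <<'E'
from h import *
s,p,R=st(); print(p,R,s["ft_force"],s["grip_width"])
c=robot.capture("wrist"); save(c,"w12.png")
print("held",tags(c,p[2]-3.5)); print("tray",tags(c,3,False))
E
```

```text
[583.27 -86.    74.31] [[-0.  0.  1.]
 [-1.  0. -0.]
 [-0. -1.  0.]] [-0.14  0.73 -0.8 ] 30.626032259922606
copper [257.47 236.93] 337 [583.44 -77.11  77.81]
copper [257.6 304. ] 106 [ 583.36 -121.97   77.81]
held [array([583.44, -77.11,  77.81]), array([ 583.36, -121.97,   77.81])]
tray [array([ 583.24, -111.71,   10.  ]), array([ 583.14, -178.56,   10.  ])]
```

View pics/w12.png

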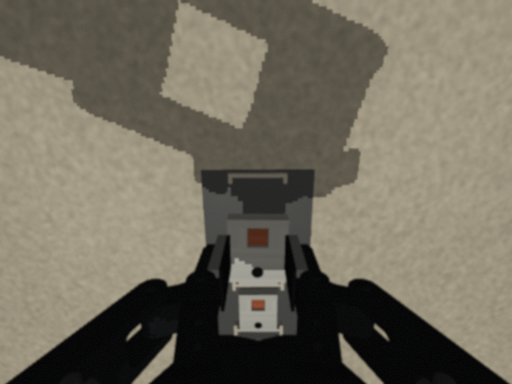

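Request:
drive_tool --moves '[{"tx": 0, "ty": 0.03, "tz": 0, "rx": 0, "ry": 0, "rz": 0, "jaw": 0}, {"tx": 0, "ty": 0.05, "tz": 0, "rx": 0, "ry": 0, "rz": 0, "jaw": 0}, {"tx": 0, "ty": 0.06, "tz": 0, "rx": 0, "ry": 0, "rz": 0, "jaw": 0}, {"tx": 0, "ty": 0.066, "tz": 0, "rx": 0, "ry": 0, "rz": 0, "jaw": 0}, {"tx": 0, "ty": 0.066, "tz": 0, "rx": 0, "ry": 0, "rz": 0, "jaw": 0}, {"tx": 0, "ty": 0.066, "tz": 0, "rx": 0, "ry": 0, "rz": 0, "jaw": 0}, {"tx": 0, "ty": 0.066, "tz": 0, "rx": 0, "ry": 0, "rz": 0, "jaw": 45}, {"tx": 0, "ty": 0.066, "tz": 0, "rx": 0, "ry": 0, "rz": 0, "jaw": 60}, {"tx": 0, "ty": 0.066, "tz": 0, "rx": 0, "ry": 0, "rz": 0, "jaw": 70}, {"tx": 0, "ty": 0.066, "tz": 0, "rx": 0, "ry": 0, "rz": 0, "jaw": 70}, {"tx": 0, "ty": 0.05, "tz": 0, "rx": 0, "ry": 0, "rz": 0, "jaw": 70}, {"tx": 0, "ty": 0.01, "tz": 0, "rx": 0, "ry": 0, "rz": 0, "jaw": 70}, {"tx": -0.06, "ty": -0.17, "tz": -0.06, "rx": 0, "ry": 0, "rz": 0, "jaw": 70}, {"tx": -0.06, "ty": -0.17, "tz": -0.06, "rx": 0, "ry": 0, "rz": 0, "jaw": 70}, {"tx": -0.06, "ty": -0.17, "tz": -0.06, "rx": 0, "ry": 0, "rz": 0, "jaw": 70}, {"tx": -0.06, "ty": -0.17, "tz": -0.06, "rx": 0, "ry": 0, "rz": 0, "jaw": 70}, {"tx": -0.06, "ty": -0.17, "tz": -0.06, "rx": 0, "ry": 0, "rz": 0, "jaw": 70}, {"tx": -0.06, "ty": -0.17, "tz": -0.06, "rx": 0, "ry": 0, "rz": 0, "jaw": 70}, {"tx": -0.06, "ty": -0.17, "tz": -0.06, "rx": 0, "ry": 0, "rz": 0, "jaw": 70}, {"tx": -0.06, "ty": -0.17, "tz": -0.06, "rx": 0, "ry": 0, "rz": 0, "jaw": 70}]'

```text
clock: 22.7
eef_pos: [523.1, -25.8, 243.8]
eef_rot: [-1.209, 1.211, -1.21]
ft_force: [-0.9, -0.3, 0.0]
grip_width: 59.9
```

```bash
python3 - <<'E'
from h import *
s,p,R=st(); print(p,R,s["ft_force"],s["grip_width"])
c=robot.capture("wrist"); save(c,"w13.png")
print("wrist");tags(c,3)
t=robot.capture("top"); save(t,"t13.png",(150,120,410,280),3); print("top");tags(t,3)
# depth heights at slugs/face in wrist
zm=c["z_map"];vv,uu=np.mgrid[0:384,0:512]
X=(np.stack([(uu-c["cx"])/c["fx"]*zm,(vv-c["cy"])/c["fy"]*zm,zm],-1)-np.array(c["t"]))@np.array(c["R"])
for y in (-85.5,-135.5,-185.5,-235.5):
    m=(abs(X[:,:,0]-583)<14)&(abs(X[:,:,1]-(y-6))<8); q=X[m]; 
    if len(q)>10:
        A=np.c_[q[:,:2]-q[:,:2].mean(0),np.ones(len(q))]; print(y,len(q),np.median(q[:,2]),np.linalg.lstsq(A,q[:,2],rcond=None)[0])
E
```

```text
[523.09 -25.85 243.81] [[-0. -0.  1.]
 [-1. -0. -0.]
 [ 0. -1. -0.]] [-0.88 -0.26  0.02] 59.876813754157126
wrist
copper [300.07 199.73] 45 [583.7  -79.09  10.  ]
copper [298.   231.38] 40 [ 582.87 -129.04   10.  ]
copper [296.6  260.63] 35 [ 582.84 -178.83   10.  ]
copper [295.41 287.93] 29 [ 583.  -228.8   10. ]
top
copper [289.   176.71] 7 [ 583.43 -128.03   10.  ]
copper [307.12 176.88] 8 [ 583.47 -178.15   10.  ]
copper [324.88 176.88] 8 [ 583.94 -227.26   10.  ]
-85.5 206 11.30138924456011 [-0.   -0.02 11.19]
-135.5 191 11.306651439182087 [ 0.   -0.03 11.27]
-185.5 166 11.27843369864706 [ 0.   -0.03 11.31]
-235.5 144 11.503002421300646 [ 0.    0.01 11.49]
```

View pics/w13.png

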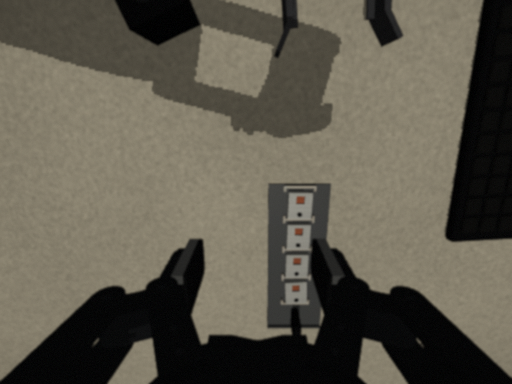

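View pics/t13.png

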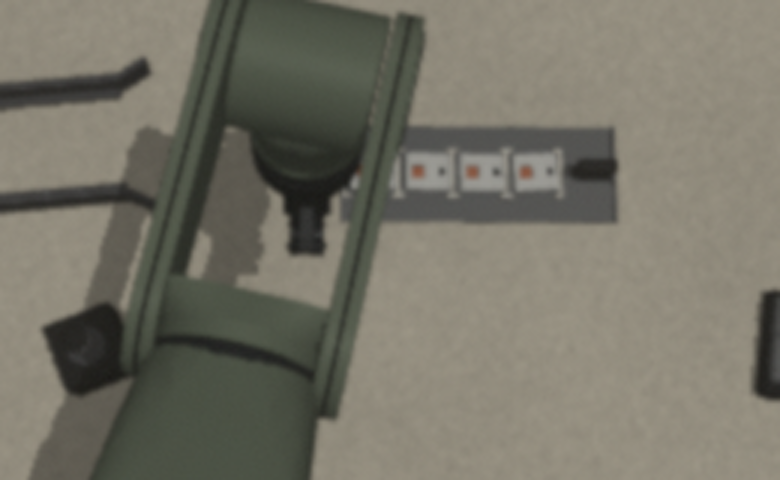

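Request:
drive_tool --moves '[{"tx": -0.187, "ty": 0.01, "tz": -0.11, "rx": 0, "ry": 0, "rz": 0, "jaw": 70}, {"tx": -0.187, "ty": 0.01, "tz": -0.11, "rx": 0, "ry": 0, "rz": 0, "jaw": 70}, {"tx": -0.187, "ty": 0.01, "tz": -0.11, "rx": 0, "ry": 0, "rz": 0, "jaw": 70}, {"tx": -0.187, "ty": 0.01, "tz": -0.11, "rx": 0, "ry": 0, "rz": 0, "jaw": 70}, {"tx": -0.187, "ty": 0.01, "tz": -0.11, "rx": 0, "ry": 0, "rz": 0, "jaw": 70}, {"tx": -0.187, "ty": 0.01, "tz": -0.11, "rx": 0, "ry": 0, "rz": 0, "jaw": 70}, {"tx": -0.187, "ty": 0.01, "tz": -0.11, "rx": 0, "ry": 0, "rz": 0, "jaw": 70}, {"tx": -0.187, "ty": 0.01, "tz": -0.11, "rx": 0, "ry": 0, "rz": 0, "jaw": 70}, {"tx": -0.187, "ty": 0.01, "tz": -0.11, "rx": 0, "ry": 0, "rz": 0, "jaw": 70}, {"tx": -0.187, "ty": 0.01, "tz": -0.11, "rx": 0, "ry": 0, "rz": 0, "jaw": 70}, {"tx": -0.187, "ty": 0.01, "tz": -0.11, "rx": 0, "ry": 0, "rz": 0, "jaw": 70}, {"tx": -0.187, "ty": 0.01, "tz": -0.11, "rx": 0, "ry": 0, "rz": 0, "jaw": 70}]'

```text
clock: 23.8
eef_pos: [414.5, 160.4, 234.2]
eef_rot: [-1.207, 1.212, -1.212]
ft_force: [-0.4, -0.4, 0.5]
grip_width: 59.7
```

```bash
python3 - <<'E'
from h import *
s,p,R=st(); print(p,R,s["ft_force"],s["grip_width"])
c=robot.capture("wrist"); save(c,"w14.png")
zm=c["z_map"];vv,uu=np.mgrid[0:384,0:512]
X=(np.stack([(uu-c["cx"])/c["fx"]*zm,(vv-c["cy"])/c["fy"]*zm,zm],-1)-np.array(c["t"]))@np.array(c["R"])
near=(abs(X[:,:,0]-413)<50)&(abs(X[:,:,1]-161)<50)&(vv<330)
for a,b in((146,158),(84,92),(76,83)):
    q=X[near&(X[:,:,2]>a)&(X[:,:,2]<b)]
    if len(q)>5: print(a,len(q),q.mean(0),cv2.minAreaRect(q[:,:2].astype(np.float32)),cv2.minEnclosingCircle(q[:,:2].astype(np.float32)))
E
```

```text
[414.46 160.35 234.24] [[-0. -0.  1.]
 [-1. -0. -0.]
 [ 0. -1. -0.]] [-0.44 -0.43  0.52] 59.720775439871296
146 473 [414.8  162.16 150.8 ] ((414.9811706542969, 161.51278686523438), (20.296913146972656, 20.841806411743164), 89.52576446533203) ((414.7785339355469, 161.19496154785156), 10.785736083984375)
84 304 [414.7  167.69  87.27] ((414.9552001953125, 164.49407958984375), (26.033784866333008, 32.3935661315918), 89.48790740966797) ((414.8362731933594, 161.20399475097656), 16.769756317138672)
76 1844 [414.77 167.    79.27] ((414.74041748046875, 160.6480712890625), (60.10857391357422, 60.514373779296875), 22.4957218170166) ((414.510498046875, 161.27536010742188), 41.929630279541016)
```

View pics/w14.png

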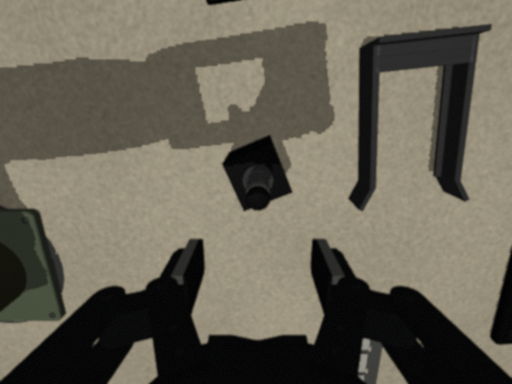

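Request:
drive_tool --moves '[{"tx": -0.001, "ty": 0.04, "tz": 0, "rx": 0, "ry": 0, "rz": 0, "jaw": 70}, {"tx": -0.001, "ty": 0.08, "tz": 0, "rx": 0, "ry": 0, "rz": 0, "jaw": 70}, {"tx": -0.001, "ty": 0.115, "tz": 0, "rx": 0, "ry": 0, "rz": 0, "jaw": 70}, {"tx": -0.001, "ty": 0.134, "tz": 0, "rx": 0, "ry": 0, "rz": 0, "jaw": 70}, {"tx": -0.001, "ty": 0.134, "tz": 0, "rx": 0, "ry": 0, "rz": 0, "jaw": 70}, {"tx": -0.001, "ty": 0.134, "tz": 0, "rx": 0, "ry": 0, "rz": 0, "jaw": 70}, {"tx": -0.001, "ty": 0.134, "tz": 0, "rx": 0, "ry": 0, "rz": 0, "jaw": 70}, {"tx": -0.001, "ty": 0.134, "tz": 0, "rx": 0, "ry": 0, "rz": 0, "jaw": 40}, {"tx": -0.001, "ty": 0.134, "tz": 0, "rx": 0, "ry": 0, "rz": 0, "jaw": 0}, {"tx": -0.001, "ty": 0.134, "tz": 0, "rx": 0, "ry": 0, "rz": 0, "jaw": 0}, {"tx": -0.001, "ty": 0.134, "tz": 0, "rx": 0, "ry": 0, "rz": 0, "jaw": 0}, {"tx": -0.001, "ty": 0.134, "tz": 0, "rx": 0, "ry": 0, "rz": 0, "jaw": 0}, {"tx": -0.001, "ty": 0.134, "tz": 0, "rx": 0, "ry": 0, "rz": 0, "jaw": 0}, {"tx": -0.001, "ty": 0.134, "tz": 0, "rx": 0, "ry": 0, "rz": 0, "jaw": 0}]'

```text
clock: 25.02
eef_pos: [414.9, 162.6, 101.9]
eef_rot: [-1.206, 1.209, -1.211]
ft_force: [-2.4, -0.7, 6.5]
grip_width: 20.8
```

```bash
python3 - <<'E'
from h import *
s,p,R=st(); print(p,R,s["ft_force"],s["grip_width"])
c=robot.capture("wrist"); save(c,"w15.png")
zm=c["z_map"];vv,uu=np.mgrid[0:384,0:512]
X=(np.stack([(uu-c["cx"])/c["fx"]*zm,(vv-c["cy"])/c["fy"]*zm,zm],-1)-np.array(c["t"]))@np.array(c["R"])
near=(abs(X[:,:,0]-414)<12)&(abs(X[:,:,1]-161)<15)
q=X[near&(X[:,:,2]>120)&(X[:,:,2]<158)]; print(len(q),q.min(0),q.max(0))
E
```

```text
[414.87 162.58 101.91] [[-0.  0.  1.]
 [-1.  0. -0.]
 [-0. -1.  0.]] [-2.4  -0.72  6.47] 20.848123012455968
4033 [402.02 150.06 120.03] [425.99 174.89 157.99]
```

View pics/w15.png

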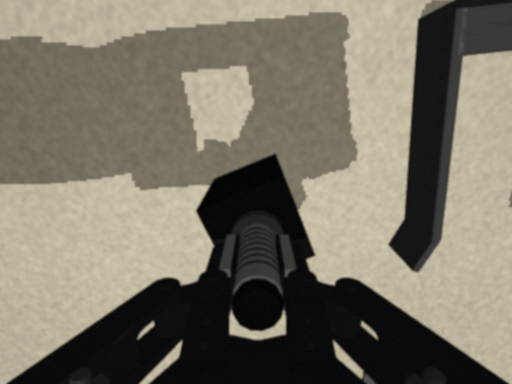

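Request:
drive_tool --moves '[{"tx": 0, "ty": -0.03, "tz": 0, "rx": 0, "ry": 0, "rz": 0, "jaw": 0}, {"tx": 0, "ty": -0.06, "tz": 0, "rx": 0, "ry": 0, "rz": 0, "jaw": 0}, {"tx": 0, "ty": -0.09, "tz": 0, "rx": 0, "ry": 0, "rz": 0, "jaw": 0}, {"tx": 0, "ty": -0.11, "tz": 0, "rx": 0, "ry": 0, "rz": 0, "jaw": 0}, {"tx": 0, "ty": -0.11, "tz": 0, "rx": 0, "ry": 0, "rz": 0, "jaw": 0}, {"tx": 0, "ty": -0.11, "tz": 0, "rx": 0, "ry": 0, "rz": 0, "jaw": 0}, {"tx": 0, "ty": -0.11, "tz": 0, "rx": 0, "ry": 0, "rz": 0, "jaw": 0}, {"tx": 0, "ty": -0.11, "tz": 0, "rx": 0, "ry": 0, "rz": 0, "jaw": 0}]'

```text
clock: 25.73
eef_pos: [412.2, 162.0, 208.2]
eef_rot: [-1.212, 1.213, -1.209]
ft_force: [0.4, 0.1, -2.8]
grip_width: 21.2
```

```bash
python3 - <<'E'
from h import *
s,p,R=st(); print(p,R,s["ft_force"],s["grip_width"])
c=robot.capture("wrist"); save(c,"w16.png")
zm=c["z_map"];vv,uu=np.mgrid[0:384,0:512]
X=(np.stack([(uu-c["cx"])/c["fx"]*zm,(vv-c["cy"])/c["fy"]*zm,zm],-1)-np.array(c["t"]))@np.array(c["R"])
np.save("X16.npy",X)
# in tool-relative coordinates: x tool, z tool, height above tcp
Q=(X-p)@R
near=(abs(Q[:,:,0])<14)&(abs(Q[:,:,2])<9)
for lo in range(-60,80,6):
    h=-Q[:,:,1]; m=near&(h>lo)&(h<lo+6); q=Q[m]
    if len(q)>8: print(lo,len(q),"toolx",q[:,0].min(),np.median(q[:,0]),q[:,0].max(),"toolz",q[:,2].min(),q[:,2].max())
t=robot.capture("scene"); save(t,"s16.png",(270,110,420,260),4)
t=robot.capture("top"); save(t,"t16.png",(120,120,380,280),3); tags(t,3)
E
```

```text
[412.19 162.04 208.18] [[-0. -0.  1.]
 [-1. -0. -0.]
 [ 0. -1. -0.]] [ 0.44  0.05 -2.78] 21.246829648348875
-48 13 toolx -7.0223860346743106 -6.488175302286534 -6.309299184411433 toolz -2.437398103941833 3.9943310734789264
-24 25 toolx -13.855519701869238 -13.059904985882499 -12.145875298383391 toolz -8.950412532723414 8.662410795565469
-18 340 toolx -13.970856244234131 -10.368128216832055 -4.518310269724709 toolz -8.884527693358377 8.99761764032186
-12 123 toolx -9.984959066651184 -8.380902157796518 -4.787009416055928 toolz -8.61160295724093 8.897707223416962
-6 142 toolx -9.981236409819187 -8.432569205018758 -4.502934753922936 toolz -8.950687870704991 8.967250927349093
0 153 toolx -9.900161951077862 -8.327413621050031 -4.271618185307733 toolz -8.994755913220745 8.92192326992132
6 171 toolx -9.838612639069181 -8.34071015673802 -4.173344881155769 toolz -8.928848843300644 8.947577260046808
12 194 toolx -10.040695968601261 -8.384146259941362 -4.5812225276072125 toolz -8.920244483668997 8.749923510546996
18 225 toolx -10.186282846170279 -8.292386364071582 -4.093449394459608 toolz -8.976
[... 318 characters left out ...]
7529447 toolz -8.991868716553807 8.988056831277895
42 450 toolx -10.02692632523669 -7.7318883942901095 12.738867557429222 toolz -8.94928736655705 8.962586137038036
48 1506 toolx -9.298084211797434 0.4653274487778831 11.922941237031354 toolz -8.987616267066905 8.99791449268767
72 645 toolx -11.503729332616263 -9.904809400448295 -8.04233588254199 toolz -8.988311209087527 8.993740691982609
78 1148 toolx -13.771858068145903 -10.62848028395673 -8.796069403551629 toolz -8.990388201784054 8.98688904211597
copper [271.  176.5] 6 [583.56 -78.29  10.  ]
copper [289.  176.5] 6 [ 584.04 -128.03   10.  ]
copper [307.   176.71] 7 [ 583.92 -177.8    10.  ]
copper [324.71 177.  ] 7 [ 583.58 -226.8    10.  ]
```

View pics/w16.png

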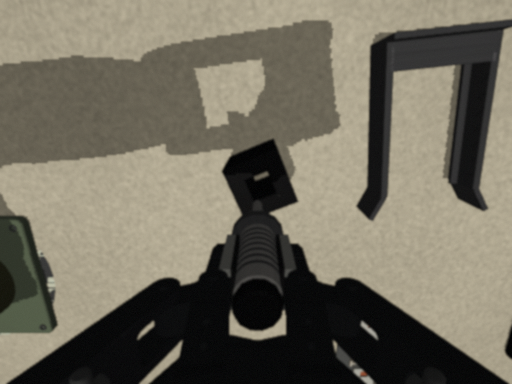

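View pics/s16.png

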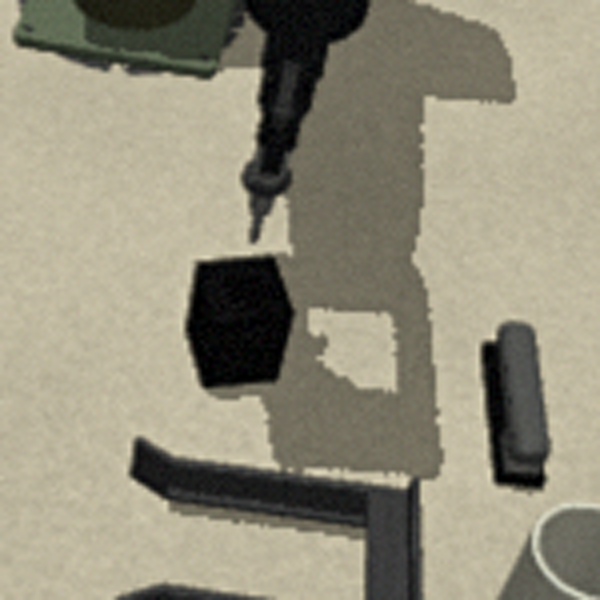

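View pics/t16.png

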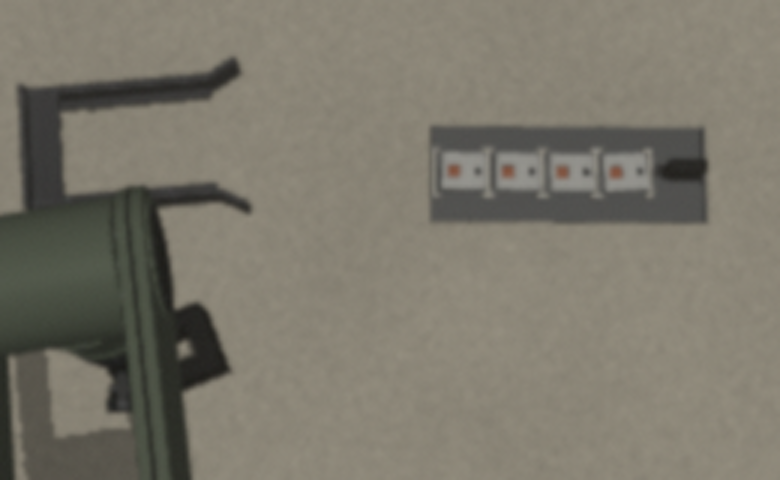

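Request:
drive_tool --moves '[{"tx": 0.239, "ty": 0.06, "tz": 0.17, "rx": 0, "ry": 0, "rz": 0, "jaw": 0}, {"tx": 0.239, "ty": 0.06, "tz": 0.17, "rx": 0, "ry": 0, "rz": 0, "jaw": 0}, {"tx": 0.239, "ty": 0.06, "tz": 0.17, "rx": 0, "ry": 0, "rz": 0, "jaw": 0}, {"tx": 0.239, "ty": 0.06, "tz": 0.17, "rx": 0, "ry": 0, "rz": 0, "jaw": 0}, {"tx": 0.239, "ty": 0.06, "tz": 0.17, "rx": 0, "ry": 0, "rz": 0, "jaw": 0}, {"tx": 0.239, "ty": 0.06, "tz": 0.17, "rx": 0, "ry": 0, "rz": 0, "jaw": 0}, {"tx": 0.239, "ty": 0.06, "tz": 0.17, "rx": 0, "ry": 0, "rz": 0, "jaw": 0}, {"tx": 0.239, "ty": 0.06, "tz": 0.17, "rx": 0, "ry": 0, "rz": 0, "jaw": 0}, {"tx": 0.239, "ty": 0.06, "tz": 0.17, "rx": 0, "ry": 0, "rz": 0, "jaw": 0}, {"tx": 0.239, "ty": 0.06, "tz": 0.17, "rx": 0, "ry": 0, "rz": 0, "jaw": 0}, {"tx": 0.239, "ty": 0.06, "tz": 0.17, "rx": 0, "ry": 0, "rz": 0, "jaw": 0}, {"tx": 0.239, "ty": 0.06, "tz": 0.17, "rx": 0, "ry": 0, "rz": 0, "jaw": 0}, {"tx": 0.239, "ty": 0.06, "tz": 0.17, "rx": 0, "ry": 0, "rz": 0, "jaw": 0}, {"tx": 0.239, "ty": 0.06, "tz": 0.17, "rx": 0, "ry": 0, "rz": 0, "jaw": 0}, {"tx": 0.239, "ty": 0.06, "tz": 0.17, "rx": 0, "ry": 0, "rz": 0, "jaw": 0}, {"tx": 0.239, "ty": 0.06, "tz": 0.17, "rx": 0, "ry": 0, "rz": 0, "jaw": 0}]'

```text
clock: 27.22
eef_pos: [583.3, -76.5, 150.7]
eef_rot: [-1.208, 1.21, -1.21]
ft_force: [0.3, -0.1, -2.0]
grip_width: 20.9
```

```bash
python3 - <<'E'
from h import *
s,p,R=st(); print(p,R,s["ft_force"],s["grip_width"])
c=robot.capture("wrist"); save(c,"w17.png"); tags(c,3)
t=robot.capture("top");print("top"); tags(t,3)
t=robot.capture("scene"); save(t,"s17.png",(140,120,300,260),4);print("scene"); tags(t,3)
E
```

```text
[583.28 -76.52 150.67] [[-0.  0.  1.]
 [-1. -0. -0.]
 [ 0. -1.  0.]] [ 0.35 -0.05 -2.05] 20.90367133631866
copper [258.09 183.49] 106 [583.95 -78.53  10.  ]
top
copper [307.12 176.88] 8 [ 583.47 -178.15   10.  ]
copper [324.71 177.  ] 7 [ 583.58 -226.8    10.  ]
scene
copper [190.5 211.5] 8 [ 583.89 -228.06   10.  ]
copper [206. 215.] 9 [ 583.89 -178.27   10.  ]
copper [221.75 218.75] 8 [ 584.55 -128.22   10.  ]
copper [237.67 222.22] 9 [584.12 -78.79  10.  ]
```

View pics/w17.png

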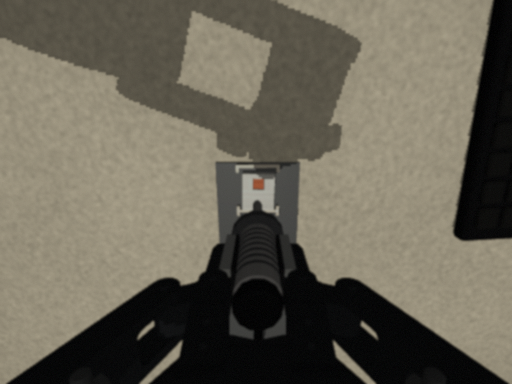

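View pics/s17.png

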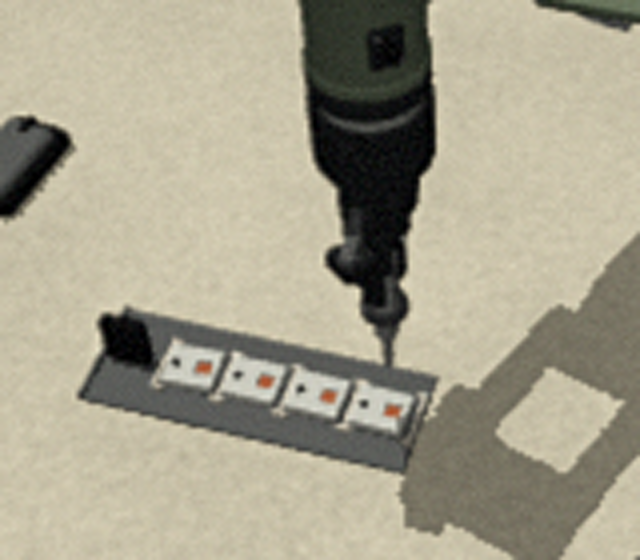

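Request:
drive_tool --moves '[{"tx": 0.001, "ty": 0.03, "tz": 0.0005, "rx": 0, "ry": 0, "rz": 0, "jaw": 0}, {"tx": 0.001, "ty": 0.048, "tz": 0.0005, "rx": 0, "ry": 0, "rz": 0, "jaw": 0}, {"tx": 0.001, "ty": 0.048, "tz": 0.0005, "rx": 0, "ry": 0, "rz": 0, "jaw": 0}, {"tx": 0.001, "ty": 0.052, "tz": 0.0005, "rx": 0, "ry": 0, "rz": 0, "jaw": 0}, {"tx": 0.001, "ty": 0.056, "tz": 0.0005, "rx": 0, "ry": 0, "rz": 0, "jaw": 0}, {"tx": 0.001, "ty": 0.06, "tz": 0.0005, "rx": 0, "ry": 0, "rz": 0, "jaw": 0}, {"tx": 0.001, "ty": 0.063, "tz": 0.0005, "rx": 0, "ry": 0, "rz": 0, "jaw": 0}, {"tx": 0.001, "ty": 0.063, "tz": 0.0005, "rx": 0, "ry": 0, "rz": 0, "jaw": 0}, {"tx": 0.001, "ty": 0.063, "tz": 0.0005, "rx": 0, "ry": 0, "rz": 0, "jaw": 0}]'

```text
clock: 28.12
eef_pos: [585.1, -78.4, 88.9]
eef_rot: [-1.207, 1.208, -1.213]
ft_force: [-0.6, 0.7, 4.1]
grip_width: 20.6
```

```bash
python3 - <<'E'
from h import *
s,p,R=st(); print(p,R,s["ft_force"],s["grip_width"])
c=robot.capture("wrist"); save(c,"w18.png")
t=robot.capture("scene"); save(t,"s18.png",(190,170,270,230),8)
E
```

```text
[585.14 -78.38  88.92] [[-0.  0.  1.]
 [-1. -0. -0.]
 [ 0. -1.  0.]] [-0.56  0.7   4.12] 20.59066748033792
```

View pics/w18.png

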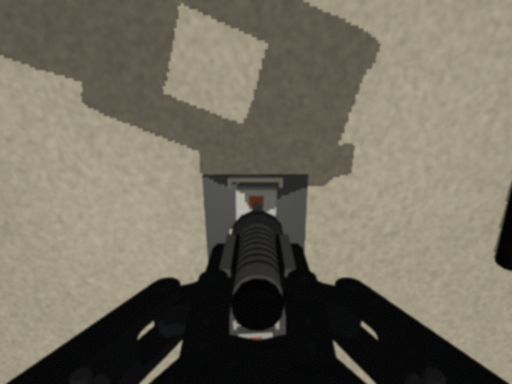

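View pics/s18.png

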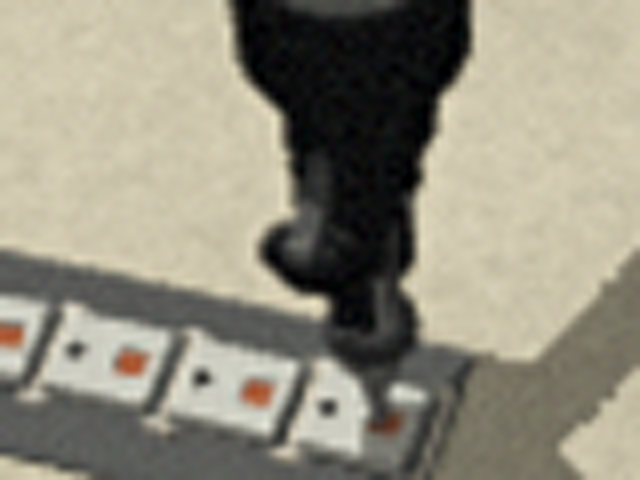

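```bash
python3 - <<'E'
from h import *
s,p,R=st(); print(p)
c=robot.capture("scene")
k=20; x0,y0=222,206
im=c["img"][y0:y0+28,x0:x0+38,::-1]
im=cv2.resize(im,None,fx=k,fy=k,interpolation=cv2.INTER_CUBIC)
S=np.array([584.1,-78.7,10.])
def d(X,col):
    u,v=proj(c,X)[0]; cv2.circle(im,(int((u-x0+.5)*k),int((v-y0+.5)*k)),4,col,-1)
d(S,(0,255,0))
A=np.array([p[0],p[1]-1,10]); d(A,(255,0,0))
for z in (20,30,45,67): d([A[0],A[1],z],(255,0,255))
for a in(-6,6):
    for b in (-6,6): d(S+[a,b,2],(0,255,255))
cv2.imwrite("pics/s19.png",im)
c=robot.capture("wrist")
k=12; x0,y0=232,185
im=c["img"][y0:y0+40,x0:x0+50,::-1]
im=cv2.resize(im,None,fx=k,fy=k,interpolation=cv2.INTER_CUBIC)
d(S,(0,255,0)); d(A,(255,0,0))
for z in (20,30,45,67): d([A[0],A[1],z],(255,0,255))
for a in(-6,6):
    for b in (-6,6): d(S+[a,b,2],(0,255,255))
cv2.imwrite("pics/w19.png",im)
E
```

```text
[585.05 -78.35  88.72]
```

View pics/s19.png

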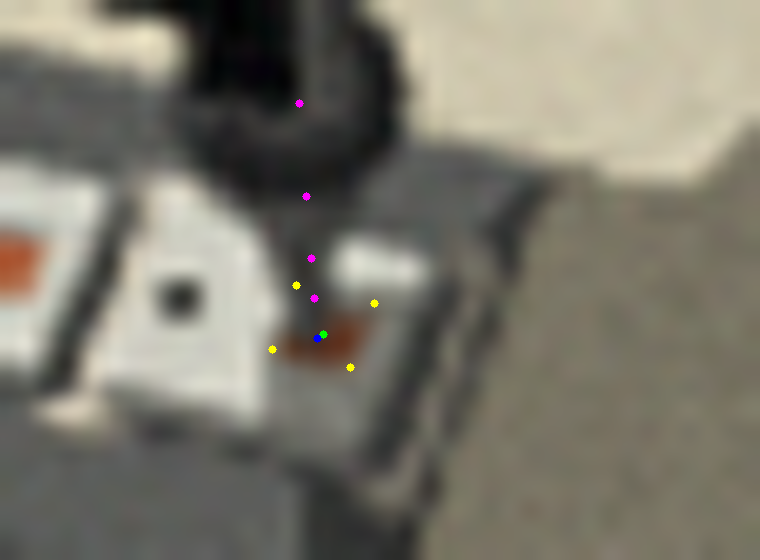

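View pics/w19.png

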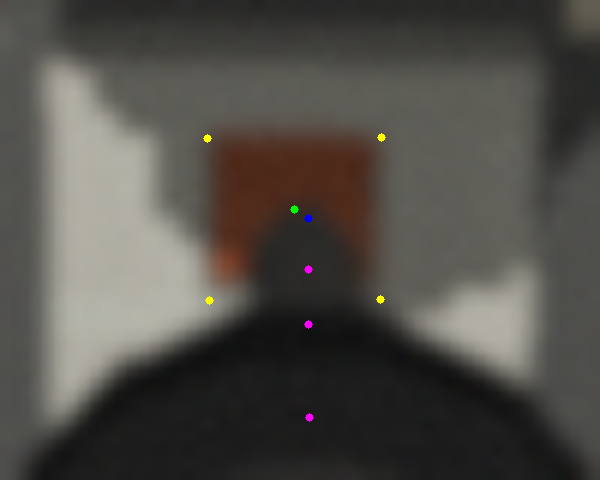

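Request:
drive_tool --moves '[{"tx": 0, "ty": 0.003, "tz": 0, "rx": 0, "ry": 0, "rz": 0, "jaw": 0}, {"tx": 0, "ty": 0.006, "tz": 0, "rx": 0, "ry": 0, "rz": 0, "jaw": 0}, {"tx": 0, "ty": 0.008, "tz": 0, "rx": 0, "ry": 0, "rz": 0, "jaw": 0}, {"tx": 0, "ty": 0.01, "tz": 0, "rx": 0, "ry": 0, "rz": 0, "jaw": 0}, {"tx": 0, "ty": 0.012, "tz": 0, "rx": 0, "ry": 0, "rz": 0, "jaw": 0}, {"tx": 0, "ty": 0.012, "tz": 0, "rx": 0, "ry": 0, "rz": 0, "jaw": 0}, {"tx": 0, "ty": 0.012, "tz": 0, "rx": 0, "ry": 0, "rz": 0, "jaw": 0}]'

```text
clock: 28.9
eef_pos: [585.5, -78.5, 78.1]
eef_rot: [-1.206, 1.207, -1.213]
ft_force: [-1.8, -0.2, 12.6]
grip_width: 20.7
```

Request:
drive_tool --moves '[{"tx": 0, "ty": 0.002, "tz": 0, "rx": 0, "ry": 0, "rz": 0, "jaw": 0}, {"tx": 0, "ty": 0.003, "tz": 0, "rx": 0, "ry": 0, "rz": 0, "jaw": 0}, {"tx": 0, "ty": 0.003, "tz": 0, "rx": 0, "ry": 0, "rz": 0, "jaw": 0}, {"tx": 0, "ty": 0.003, "tz": 0, "rx": 0, "ry": 0, "rz": 0, "jaw": 0}]'

```text
clock: 29.23
eef_pos: [586.2, -78.7, 77.5]
eef_rot: [-1.206, 1.206, -1.214]
ft_force: [-5.4, 1.8, 23.8]
grip_width: 20.8
```

```bash
python3 - <<'E'
from h import *
s,p,R=st(); print(p,R,s["ft_force"],s["grip_width"])
E
```

```text
[586.16 -78.7   77.49] [[-0.  0.  1.]
 [-1. -0. -0.]
 [ 0. -1.  0.]] [-5.36  1.82 23.76] 20.8251984265194
```

Request:
drive_tool --moves '[{"tx": 0, "ty": -0.01, "tz": 0, "rx": 0, "ry": 0, "rz": 0, "jaw": 0}, {"tx": 0, "ty": -0.035, "tz": 0, "rx": 0, "ry": 0, "rz": 0, "jaw": 0}, {"tx": 0, "ty": -0.035, "tz": 0, "rx": 0, "ry": 0, "rz": 0, "jaw": 0}, {"tx": 0.0495, "ty": -0.035, "tz": 0, "rx": 0, "ry": 0, "rz": 0, "jaw": 0}, {"tx": 0.0495, "ty": -0.035, "tz": 0, "rx": 0, "ry": 0, "rz": 0, "jaw": 0}, {"tx": 0.0495, "ty": -0.035, "tz": 0, "rx": 0, "ry": 0, "rz": 0, "jaw": 0}, {"tx": 0.0495, "ty": -0.035, "tz": 0, "rx": 0, "ry": 0, "rz": 0, "jaw": 0}, {"tx": 0.0495, "ty": -0.035, "tz": 0, "rx": 0, "ry": 0, "rz": 0, "jaw": 0}, {"tx": 0.0495, "ty": -0.035, "tz": 0, "rx": 0, "ry": 0, "rz": 0, "jaw": 0}]'

```text
clock: 29.98
eef_pos: [583.0, -126.3, 106.2]
eef_rot: [-1.209, 1.212, -1.208]
ft_force: [0.3, 0.4, -1.4]
grip_width: 20.7
```

```bash
cat >> h.py <<'E'
def look(sy,sx,nm,off=1.0):
    s,p,R=st(); print(p,s["ft_force"],s["grip_width"])
    S=np.array([sx,sy,10.]); A=np.array([p[0],p[1]-off,p[2]-84])
    outs=[]
    for cam,k,w,h in(("scene",14,26,40),("wrist",8,54,70)):
        c=robot.capture(cam); print(cam); tags(c,3)
        u0,v0=proj(c,S)[0]; x0,y0=int(u0-w/2),int(v0-h/2)
        im=cv2.resize(c["img"][y0:y0+h,x0:x0+w,::-1],None,fx=k,fy=k,interpolation=cv2.INTER_CUBIC)
        def d(X,col):
            u,v=proj(c,X)[0]; cv2.circle(im,(int((u-x0+.5)*k),int((v-y0+.5)*k)),3,col,-1)
        d(S,(0,255,0)); d(A,(255,0,0)); d([A[0],A[1],10],(255,255,0))
        for z in (15,30,62): d(A+[0,0,z],(255,0,255))
        outs.append(im[:560])
    h=max(o.shape[0] for o in outs)
    outs=[cv2.copyMakeBorder(o,0,h-o.shape[0],0,5,cv2.BORDER_CONSTANT) for o in outs]
    o=np.hstack(outs); print(o.shape); cv2.imwrite("pics/"+nm,o)
E
python3 - <<'E'
from h import *
look(-128.3,584,"l20.png")
E
```

```text
[ 582.98 -126.34  106.19] [ 0.29  0.38 -1.37] 20.690519431852437
scene
copper [190.5 211.5] 8 [ 583.89 -228.06   10.  ]
copper [206. 215.] 9 [ 583.89 -178.27   10.  ]
copper [221.89 218.89] 9 [ 584.93 -127.65   10.  ]
copper [238.  222.5] 6 [584.82 -77.54  10.  ]
wrist
copper [258.14 141.44] 154 [583.72 -78.37  10.  ]
copper [258.49 196.85] 126 [ 583.99 -128.14   10.  ]
(560, 806, 3)
```

View pics/l20.png

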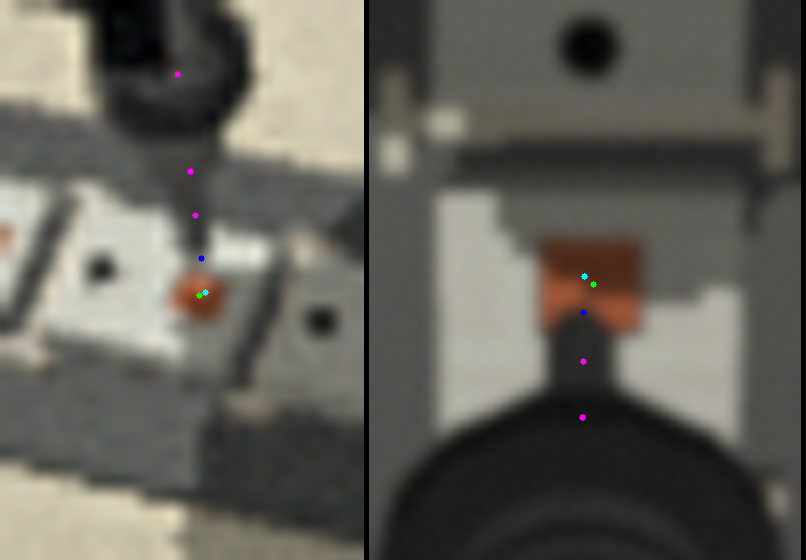

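Request:
drive_tool --moves '[{"tx": 0.001, "ty": 0.008, "tz": 0, "rx": 0, "ry": 0, "rz": 0, "jaw": 0}, {"tx": 0.001, "ty": 0.012, "tz": 0, "rx": 0, "ry": 0, "rz": 0, "jaw": 0}, {"tx": 0.001, "ty": 0.016, "tz": 0, "rx": 0, "ry": 0, "rz": 0, "jaw": 0}, {"tx": 0.001, "ty": 0.019, "tz": 0, "rx": 0, "ry": 0, "rz": 0, "jaw": 0}, {"tx": 0.001, "ty": 0.022, "tz": 0, "rx": 0, "ry": 0, "rz": 0, "jaw": 0}, {"tx": 0.001, "ty": 0.025, "tz": 0, "rx": 0, "ry": 0, "rz": 0, "jaw": 0}, {"tx": 0.001, "ty": 0.028, "tz": 0, "rx": 0, "ry": 0, "rz": 0, "jaw": 0}, {"tx": 0.001, "ty": 0.031, "tz": 0, "rx": 0, "ry": 0, "rz": 0, "jaw": 0}, {"tx": 0.001, "ty": 0.033, "tz": 0, "rx": 0, "ry": 0, "rz": 0, "jaw": 0}, {"tx": 0.001, "ty": 0.035, "tz": 0, "rx": 0, "ry": 0, "rz": 0, "jaw": 0}, {"tx": 0.001, "ty": 0.035, "tz": 0, "rx": 0, "ry": 0, "rz": 0, "jaw": 0}, {"tx": 0.001, "ty": 0.035, "tz": 0, "rx": 0, "ry": 0, "rz": 0, "jaw": 0}, {"tx": 0.001, "ty": 0.035, "tz": 0, "rx": 0, "ry": 0, "rz": 0, "jaw": 0}]'

```text
clock: 31.17
eef_pos: [586.4, -129.4, 77.6]
eef_rot: [-1.206, 1.206, -1.215]
ft_force: [-3.8, 2.5, 21.1]
grip_width: 20.4
```

Request:
drive_tool --moves '[{"tx": 0, "ty": -0.01, "tz": 0, "rx": 0, "ry": 0, "rz": 0, "jaw": 0}, {"tx": 0, "ty": -0.035, "tz": 0, "rx": 0, "ry": 0, "rz": 0, "jaw": 0}, {"tx": 0, "ty": -0.035, "tz": 0, "rx": 0, "ry": 0, "rz": 0, "jaw": 0}, {"tx": 0.05, "ty": -0.035, "tz": 0, "rx": 0, "ry": 0, "rz": 0, "jaw": 0}, {"tx": 0.05, "ty": -0.035, "tz": 0, "rx": 0, "ry": 0, "rz": 0, "jaw": 0}, {"tx": 0.05, "ty": -0.035, "tz": 0, "rx": 0, "ry": 0, "rz": 0, "jaw": 0}, {"tx": 0.05, "ty": -0.035, "tz": 0, "rx": 0, "ry": 0, "rz": 0, "jaw": 0}, {"tx": 0.05, "ty": -0.035, "tz": 0, "rx": 0, "ry": 0, "rz": 0, "jaw": 0}, {"tx": 0.05, "ty": -0.035, "tz": 0, "rx": 0, "ry": 0, "rz": 0, "jaw": 0}]'

```text
clock: 31.92
eef_pos: [583.1, -177.4, 106.3]
eef_rot: [-1.209, 1.212, -1.209]
ft_force: [0.7, -0.0, -2.0]
grip_width: 20.5
```

```bash
python3 - <<'E'
from h import *
look(-178.3,584,"l21.png")
E
```

```text
[ 583.08 -177.44  106.33] [ 0.68 -0.03 -1.99] 20.481679715620338
scene
copper [190.5 211.5] 8 [ 583.89 -228.06   10.  ]
copper [205.88 215.12] 8 [ 584.42 -178.47   10.  ]
copper [221.75 219.  ] 8 [ 585.42 -127.92   10.  ]
copper [237.71 222.57] 7 [585.29 -78.28  10.  ]
wrist
copper [258.5   76.93] 208 [584.14 -78.68  10.  ]
copper [258.04 139.96] 166 [ 583.71 -128.18   10.  ]
copper [257.55 195.84] 128 [ 583.21 -178.25   10.  ]
(560, 806, 3)
```

View pics/l21.png

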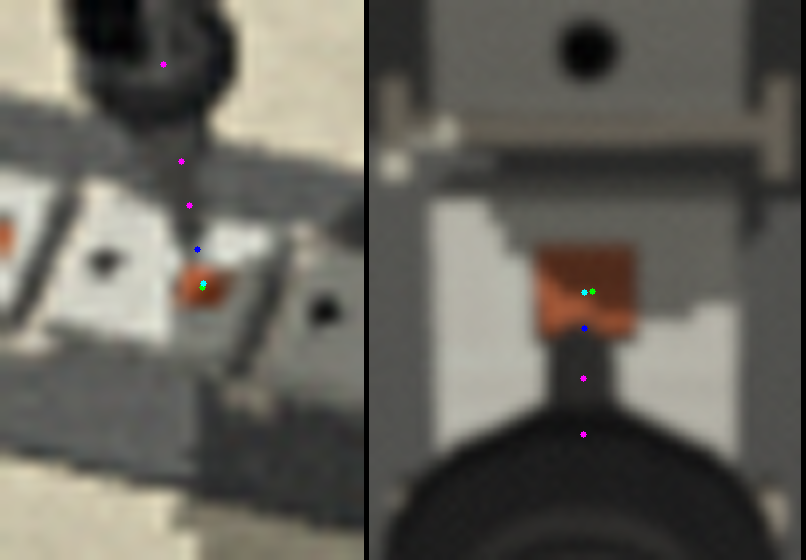

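Request:
drive_tool --moves '[{"tx": -0.001, "ty": 0.008, "tz": -0.001, "rx": 0, "ry": 0, "rz": 0, "jaw": 0}, {"tx": -0.001, "ty": 0.012, "tz": -0.001, "rx": 0, "ry": 0, "rz": 0, "jaw": 0}, {"tx": -0.001, "ty": 0.016, "tz": -0.001, "rx": 0, "ry": 0, "rz": 0, "jaw": 0}, {"tx": -0.001, "ty": 0.019, "tz": -0.001, "rx": 0, "ry": 0, "rz": 0, "jaw": 0}, {"tx": -0.001, "ty": 0.022, "tz": -0.001, "rx": 0, "ry": 0, "rz": 0, "jaw": 0}, {"tx": -0.001, "ty": 0.025, "tz": -0.001, "rx": 0, "ry": 0, "rz": 0, "jaw": 0}, {"tx": -0.001, "ty": 0.028, "tz": -0.001, "rx": 0, "ry": 0, "rz": 0, "jaw": 0}, {"tx": -0.001, "ty": 0.031, "tz": -0.001, "rx": 0, "ry": 0, "rz": 0, "jaw": 0}, {"tx": -0.001, "ty": 0.033, "tz": -0.001, "rx": 0, "ry": 0, "rz": 0, "jaw": 0}, {"tx": -0.001, "ty": 0.035, "tz": -0.001, "rx": 0, "ry": 0, "rz": 0, "jaw": 0}, {"tx": -0.001, "ty": 0.035, "tz": -0.001, "rx": 0, "ry": 0, "rz": 0, "jaw": 0}, {"tx": -0.001, "ty": 0.035, "tz": -0.001, "rx": 0, "ry": 0, "rz": 0, "jaw": 0}, {"tx": -0.001, "ty": 0.035, "tz": -0.001, "rx": 0, "ry": 0, "rz": 0, "jaw": 0}]'

```text
clock: 33.1
eef_pos: [585.3, -178.6, 77.6]
eef_rot: [-1.206, 1.205, -1.215]
ft_force: [-4.2, 3.4, 19.9]
grip_width: 20.3
```

Request:
drive_tool --moves '[{"tx": 0, "ty": -0.01, "tz": 0, "rx": 0, "ry": 0, "rz": 0, "jaw": 0}, {"tx": 0, "ty": -0.035, "tz": 0, "rx": 0, "ry": 0, "rz": 0, "jaw": 0}, {"tx": 0, "ty": -0.035, "tz": 0, "rx": 0, "ry": 0, "rz": 0, "jaw": 0}, {"tx": 0.05, "ty": -0.035, "tz": 0, "rx": 0, "ry": 0, "rz": 0, "jaw": 0}, {"tx": 0.05, "ty": -0.035, "tz": 0, "rx": 0, "ry": 0, "rz": 0, "jaw": 0}, {"tx": 0.05, "ty": -0.035, "tz": 0, "rx": 0, "ry": 0, "rz": 0, "jaw": 0}, {"tx": 0.05, "ty": -0.035, "tz": 0, "rx": 0, "ry": 0, "rz": 0, "jaw": 0}, {"tx": 0.05, "ty": -0.035, "tz": 0, "rx": 0, "ry": 0, "rz": 0, "jaw": 0}, {"tx": 0.05, "ty": -0.035, "tz": 0, "rx": 0, "ry": 0, "rz": 0, "jaw": 0}]'

```text
clock: 33.85
eef_pos: [582.0, -226.3, 106.3]
eef_rot: [-1.209, 1.212, -1.209]
ft_force: [-0.8, -0.6, -2.5]
grip_width: 20.3
```

```bash
python3 - <<'E'
from h import *
look(-228.0,583.7,"l22.png")
E
```

```text
[ 582.01 -226.33  106.28] [-0.82 -0.62 -2.55] 20.303913065200074
scene
copper [190.5 211.5] 8 [ 583.89 -228.06   10.  ]
copper [206.  215.5] 6 [ 585.64 -177.62   10.  ]
copper [221.5 219. ] 8 [ 585.62 -128.64   10.  ]
copper [238.  222.5] 6 [584.82 -77.54  10.  ]
wrist
copper [259.97   6.47] 209 [584.21 -79.4   10.  ]
copper [259.5   77.93] 208 [ 583.88 -128.33   10.  ]
copper [258.93 141.07] 165 [ 583.42 -178.03   10.  ]
copper [259.14 196.47] 132 [ 583.6  -227.76   10.  ]
(560, 806, 3)
```

View pics/l22.png

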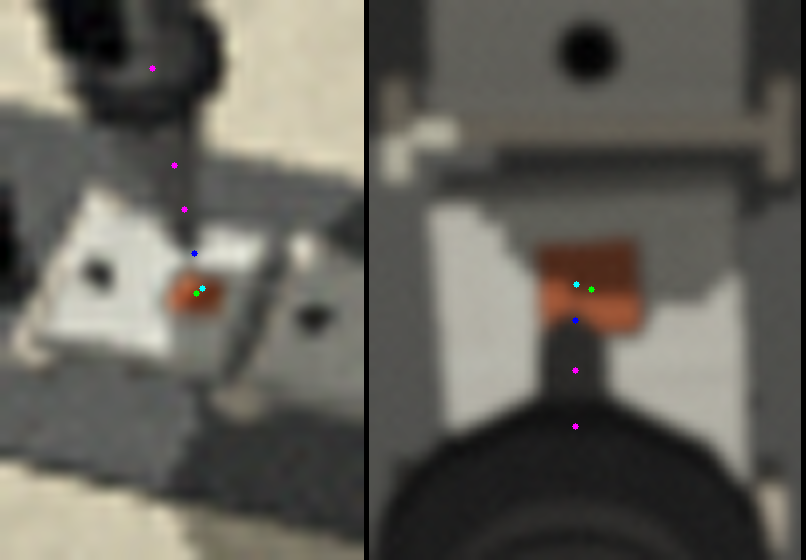

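Request:
drive_tool --moves '[{"tx": 0, "ty": 0.008, "tz": 0, "rx": 0, "ry": 0, "rz": 0, "jaw": 0}, {"tx": 0, "ty": 0.012, "tz": 0, "rx": 0, "ry": 0, "rz": 0, "jaw": 0}, {"tx": 0, "ty": 0.016, "tz": 0, "rx": 0, "ry": 0, "rz": 0, "jaw": 0}, {"tx": 0, "ty": 0.019, "tz": 0, "rx": 0, "ry": 0, "rz": 0, "jaw": 0}, {"tx": 0, "ty": 0.022, "tz": 0, "rx": 0, "ry": 0, "rz": 0, "jaw": 0}, {"tx": 0, "ty": 0.025, "tz": 0, "rx": 0, "ry": 0, "rz": 0, "jaw": 0}, {"tx": 0, "ty": 0.028, "tz": 0, "rx": 0, "ry": 0, "rz": 0, "jaw": 0}, {"tx": 0, "ty": 0.031, "tz": 0, "rx": 0, "ry": 0, "rz": 0, "jaw": 0}, {"tx": 0, "ty": 0.033, "tz": 0, "rx": 0, "ry": 0, "rz": 0, "jaw": 0}, {"tx": 0, "ty": 0.036, "tz": 0, "rx": 0, "ry": 0, "rz": 0, "jaw": 0}, {"tx": 0, "ty": 0.036, "tz": 0, "rx": 0, "ry": 0, "rz": 0, "jaw": 0}, {"tx": 0, "ty": 0.036, "tz": 0, "rx": 0, "ry": 0, "rz": 0, "jaw": 0}, {"tx": 0, "ty": 0.036, "tz": 0, "rx": 0, "ry": 0, "rz": 0, "jaw": 0}]'

```text
clock: 35.03
eef_pos: [586.1, -229.2, 77.7]
eef_rot: [-1.205, 1.203, -1.217]
ft_force: [-3.6, 2.5, 21.6]
grip_width: 20.6
```

Request:
drive_tool --moves '[{"tx": 0, "ty": -0.01, "tz": 0, "rx": 0, "ry": 0, "rz": 0, "jaw": 0}, {"tx": 0, "ty": -0.04, "tz": 0, "rx": 0, "ry": 0, "rz": 0, "jaw": 0}, {"tx": 0, "ty": -0.07, "tz": 0, "rx": 0, "ry": 0, "rz": 0, "jaw": 0}, {"tx": -0.12, "ty": -0.12, "tz": -0.07, "rx": 0, "ry": 0, "rz": 0, "jaw": 0}, {"tx": -0.12, "ty": -0.12, "tz": -0.07, "rx": 0, "ry": 0, "rz": 0, "jaw": 0}, {"tx": -0.12, "ty": -0.12, "tz": -0.07, "rx": 0, "ry": 0, "rz": 0, "jaw": 0}, {"tx": -0.12, "ty": -0.12, "tz": -0.07, "rx": 0, "ry": 0, "rz": 0, "jaw": 0}, {"tx": -0.12, "ty": -0.12, "tz": -0.07, "rx": 0, "ry": 0, "rz": 0, "jaw": 0}, {"tx": -0.12, "ty": -0.12, "tz": -0.07, "rx": 0, "ry": 0, "rz": 0, "jaw": 0}, {"tx": -0.12, "ty": -0.12, "tz": -0.07, "rx": 0, "ry": 0, "rz": 0, "jaw": 0}, {"tx": -0.12, "ty": -0.12, "tz": -0.07, "rx": 0, "ry": 0, "rz": 0, "jaw": 0}]'

```text
clock: 35.95
eef_pos: [513.0, -108.2, 190.6]
eef_rot: [-1.208, 1.212, -1.211]
ft_force: [0.9, -0.5, -1.6]
grip_width: 20.8
```

```bash
python3 - <<'E'
from h import *
s,p,R=st(); print(p,s["ft_force"],s["grip_width"])
c=robot.capture("wrist"); save(c,"w23.png")
T=tags(c,3)
zm=c["z_map"];vv,uu=np.mgrid[0:384,0:512]
X=(np.stack([(uu-c["cx"])/c["fx"]*zm,(vv-c["cy"])/c["fy"]*zm,zm],-1)-np.array(c["t"]))@np.array(c["R"])
for t in T:
    u,v=np.round(proj(c,t)[0]).astype(int)
    print(t, "slug z",np.median(X[v-1:v+2,u-1:u+2,2]), "face", [np.median(X[(abs(X[:,:,0]-t[0])<10)&(abs(X[:,:,1]-t[1]+14)<4)][:,2])])
E
```

```text
[ 512.95 -108.24  190.57] [ 0.95 -0.55 -1.56] 20.81318401809459
copper [318.56 147.16] 87 [583.52 -78.27  10.  ]
copper [315.69 188.49] 65 [ 583.29 -128.3    10.  ]
copper [312.93 226.09] 54 [ 582.86 -178.23   10.  ]
copper [308.58 257.23] 43 [ 579.76 -223.21   10.  ]
[583.52 -78.27  10.  ] slug z 6.22692641588426 face [np.float64(11.419553441796202)]
[ 583.29 -128.3    10.  ] slug z 6.434373750121801 face [np.float64(11.516516379587317)]
[ 582.86 -178.23   10.  ] slug z 5.8220601209442 face [np.float64(11.297717285242477)]
[ 579.76 -223.21   10.  ] slug z 6.165788398840556 face [np.float64(11.4824417841534)]
```

View pics/w23.png

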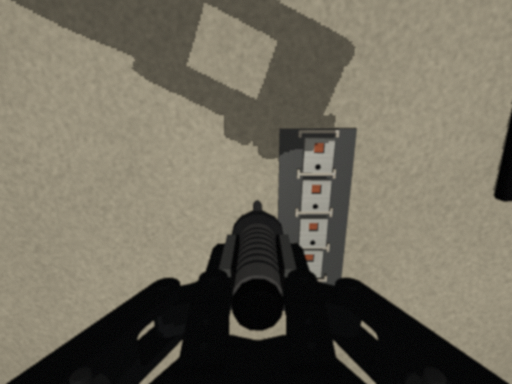

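Request:
drive_tool --moves '[{"tx": -0.27, "ty": -0.025, "tz": -0.098, "rx": 0, "ry": 0, "rz": 0, "jaw": 0}, {"tx": -0.27, "ty": -0.025, "tz": -0.098, "rx": 0, "ry": 0, "rz": 0, "jaw": 0}, {"tx": -0.27, "ty": -0.025, "tz": -0.098, "rx": 0, "ry": 0, "rz": 0, "jaw": 0}, {"tx": -0.27, "ty": -0.025, "tz": -0.098, "rx": 0, "ry": 0, "rz": 0, "jaw": 0}, {"tx": -0.27, "ty": -0.025, "tz": -0.098, "rx": 0, "ry": 0, "rz": 0, "jaw": 0}, {"tx": -0.27, "ty": -0.025, "tz": -0.098, "rx": 0, "ry": 0, "rz": 0, "jaw": 0}, {"tx": -0.27, "ty": -0.025, "tz": -0.098, "rx": 0, "ry": 0, "rz": 0, "jaw": 0}, {"tx": -0.27, "ty": -0.025, "tz": -0.098, "rx": 0, "ry": 0, "rz": 0, "jaw": 0}, {"tx": -0.27, "ty": -0.025, "tz": -0.098, "rx": 0, "ry": 0, "rz": 0, "jaw": 0}, {"tx": -0.27, "ty": -0.025, "tz": -0.098, "rx": 0, "ry": 0, "rz": 0, "jaw": 0}, {"tx": -0.27, "ty": -0.025, "tz": -0.098, "rx": 0, "ry": 0, "rz": 0, "jaw": 0}, {"tx": -0.27, "ty": -0.025, "tz": -0.098, "rx": 0, "ry": 0, "rz": 0, "jaw": 0}, {"tx": -0.27, "ty": -0.025, "tz": -0.098, "rx": 0, "ry": 0, "rz": 0, "jaw": 0}, {"tx": -0.27, "ty": -0.025, "tz": -0.098, "rx": 0, "ry": 0, "rz": 0, "jaw": 0}, {"tx": -0.27, "ty": -0.025, "tz": -0.098, "rx": 0, "ry": 0, "rz": 0, "jaw": 0}, {"tx": -0.27, "ty": -0.025, "tz": -0.098, "rx": 0, "ry": 0, "rz": 0, "jaw": 0}]'

```text
clock: 37.33
eef_pos: [415.4, 162.4, 216.2]
eef_rot: [-1.208, 1.211, -1.211]
ft_force: [0.5, 0.4, -2.4]
grip_width: 20.5
```

```bash
python3 - <<'E'
from h import *
s,p,R=st(); print(p,s["ft_force"],s["grip_width"])
c=robot.capture("wrist"); save(c,"w24.png")
zm=c["z_map"];vv,uu=np.mgrid[0:384,0:512]
X=(np.stack([(uu-c["cx"])/c["fx"]*zm,(vv-c["cy"])/c["fy"]*zm,zm],-1)-np.array(c["t"]))@np.array(c["R"])
Q=(X-p)@R; near=(abs(Q[:,:,0])<14)&(abs(Q[:,:,2])<9)
for lo in range(-24,48,12):
    h=-Q[:,:,1]; q=Q[near&(h>lo)&(h<lo+12)]
    if len(q)>8: print(lo,len(q),"toolx",np.percentile(q[:,0],3))
q=X[(abs(X[:,:,0]-415)<50)&(abs(X[:,:,1]-161)<50)&(X[:,:,2]>76)&(X[:,:,2]<84)]
print(len(q),cv2.minAreaRect(q[:,:2].astype(np.float32)))
E
```

```text
[415.44 162.42 216.25] [ 0.51  0.37 -2.39] 20.511623575844606
-24 356 toolx -13.750472796287177
-12 260 toolx -9.626049598065235
0 331 toolx -9.66875235779011
12 410 toolx -9.767214192433908
24 541 toolx -9.736755282073048
36 796 toolx -9.388893164824363
2538 ((414.6688232421875, 160.826904296875), (60.00665283203125, 60.46750259399414), 22.3012638092041)
```

View pics/w24.png

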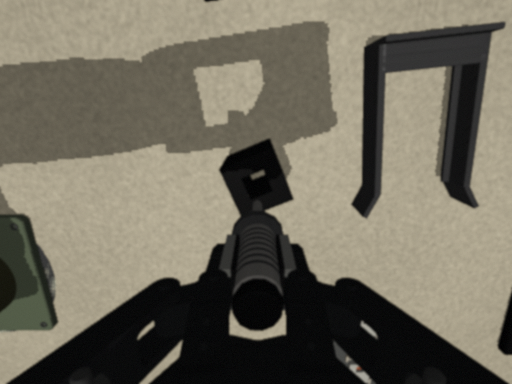

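Request:
drive_tool --moves '[{"tx": 0.0005, "ty": 0.03, "tz": -0.0005, "rx": 0, "ry": 0, "rz": 0, "jaw": 0}, {"tx": 0.0005, "ty": 0.045, "tz": -0.0005, "rx": 0, "ry": 0, "rz": 0, "jaw": 0}, {"tx": 0.0005, "ty": 0.055, "tz": -0.0005, "rx": 0, "ry": 0, "rz": 0, "jaw": 0}, {"tx": 0.0005, "ty": 0.065, "tz": -0.0005, "rx": 0, "ry": 0, "rz": 0, "jaw": 0}, {"tx": 0.0005, "ty": 0.072, "tz": -0.0005, "rx": 0, "ry": 0, "rz": 0, "jaw": 0}, {"tx": 0.0005, "ty": 0.079, "tz": -0.0005, "rx": 0, "ry": 0, "rz": 0, "jaw": 0}, {"tx": 0.0005, "ty": 0.086, "tz": -0.0005, "rx": 0, "ry": 0, "rz": 0, "jaw": 0}, {"tx": 0.0005, "ty": 0.093, "tz": -0.0005, "rx": 0, "ry": 0, "rz": 0, "jaw": 0}, {"tx": 0.0005, "ty": 0.1, "tz": -0.0005, "rx": 0, "ry": 0, "rz": 0, "jaw": 0}, {"tx": 0.0005, "ty": 0.106, "tz": -0.0005, "rx": 0, "ry": 0, "rz": 0, "jaw": 0}, {"tx": 0.0005, "ty": 0.106, "tz": -0.0005, "rx": 0, "ry": 0, "rz": 0, "jaw": 0}, {"tx": 0.0005, "ty": 0.106, "tz": -0.0005, "rx": 0, "ry": 0, "rz": 0, "jaw": 0}]'

```text
clock: 38.38
eef_pos: [414.5, 162.3, 109.9]
eef_rot: [-1.209, 1.211, -1.21]
ft_force: [0.1, 0.5, -2.1]
grip_width: 20.6
```

Request:
drive_tool --moves '[{"tx": 0, "ty": 0.003, "tz": 0, "rx": 0, "ry": 0, "rz": 0, "jaw": 0}, {"tx": 0, "ty": 0.006, "tz": 0, "rx": 0, "ry": 0, "rz": 0, "jaw": 0}, {"tx": 0, "ty": 0.007, "tz": 0, "rx": 0, "ry": 0, "rz": 0, "jaw": 0}, {"tx": 0, "ty": 0.007, "tz": 0, "rx": 0, "ry": 0, "rz": 0, "jaw": 0}]'

```text
clock: 38.72
eef_pos: [414.6, 162.3, 103.1]
eef_rot: [-1.209, 1.211, -1.211]
ft_force: [-0.9, -0.4, -1.6]
grip_width: 20.8
```

```bash
python3 - <<'E'
from h import *
s,p,R=st(); print(p,s["ft_force"],s["ft_torque"],s["grip_width"])
c=robot.capture("wrist"); save(c,"w25.png")
E
```

```text
[414.58 162.28 103.06] [-0.87 -0.37 -1.64] [-0.04  0.07 -0.02] 20.802686605932042
```

View pics/w25.png

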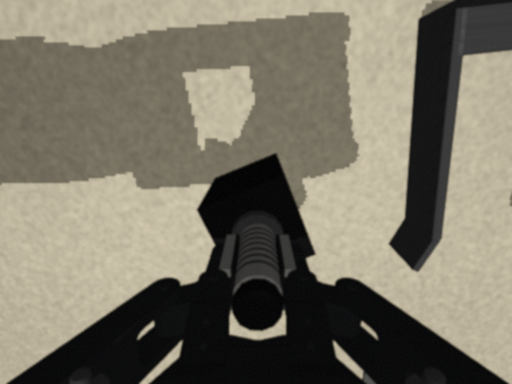

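Request:
drive_tool --moves '[{"tx": 0, "ty": 0.0015, "tz": 0, "rx": 0, "ry": 0, "rz": 0, "jaw": 0}, {"tx": 0, "ty": 0.0015, "tz": 0, "rx": 0, "ry": 0, "rz": 0, "jaw": 0}, {"tx": 0, "ty": 0.0015, "tz": 0, "rx": 0, "ry": 0, "rz": 0, "jaw": 35}, {"tx": 0, "ty": 0.0015, "tz": 0, "rx": 0, "ry": 0, "rz": 0, "jaw": 50}, {"tx": 0, "ty": 0.0015, "tz": 0, "rx": 0, "ry": 0, "rz": 0, "jaw": 70}, {"tx": 0, "ty": 0.0015, "tz": 0, "rx": 0, "ry": 0, "rz": 0, "jaw": 70}, {"tx": 0, "ty": 0.0015, "tz": 0, "rx": 0, "ry": 0, "rz": 0, "jaw": 70}, {"tx": 0, "ty": -0.03, "tz": 0, "rx": 0, "ry": 0, "rz": 0, "jaw": 70}, {"tx": 0, "ty": -0.06, "tz": 0, "rx": 0, "ry": 0, "rz": 0, "jaw": 70}, {"tx": 0, "ty": -0.1, "tz": 0, "rx": 0, "ry": 0, "rz": 0, "jaw": 70}, {"tx": 0, "ty": -0.14, "tz": 0, "rx": 0, "ry": 0, "rz": 0, "jaw": 70}, {"tx": 0, "ty": -0.14, "tz": 0, "rx": 0, "ry": 0, "rz": 0, "jaw": 70}, {"tx": 0, "ty": -0.14, "tz": 0, "rx": 0, "ry": 0, "rz": 0, "jaw": 70}, {"tx": 0, "ty": -0.14, "tz": 0, "rx": 0, "ry": 0, "rz": 0, "jaw": 70}, {"tx": 0, "ty": -0.14, "tz": 0, "rx": 0, "ry": 0, "rz": 0, "jaw": 70}]'

```text
clock: 40.02
eef_pos: [413.6, 162.1, 241.6]
eef_rot: [-1.211, 1.213, -1.21]
ft_force: [-0.4, -0.1, -0.4]
grip_width: 59.7
```

```bash
cat > pc.py <<'E'
from h import *
def pts(c):
    zm=c["z_map"];vv,uu=np.mgrid[0:384,0:512]
    return (np.stack([(uu-c["cx"])/c["fx"]*zm,(vv-c["cy"])/c["fy"]*zm,zm],-1)-np.array(c["t"]))@np.array(c["R"])
E
python3 - <<'E'
from pc import *
s,p,R=st(); print(p,s["ft_force"],s["grip_width"])
c=robot.capture("wrist"); save(c,"w26.png"); X=pts(c)
near=(abs(X[:,:,0]-413)<50)&(abs(X[:,:,1]-161)<50)
for a,b in((146,158),(84,92),(76,83)):
    q=X[near&(X[:,:,2]>a)&(X[:,:,2]<b)]
    if len(q)>5: print(a,len(q),q.mean(0),cv2.minEnclosingCircle(q[:,:2].astype(np.float32)))
t=robot.capture("top"); save(t,"t26.png",(120,120,380,280),3); tags(t,3)
sc=robot.capture("scene"); print("scene");tags(sc,3)
# rack from wrist depth
for lo,hi in((41,49),(56,64)):
    q=X[(X[:,:,2]>lo)&(X[:,:,2]<hi)&(X[:,:,0]>520)&(X[:,:,1]>90)]
    for y0 in range(90,330,20):
        k=q[(q[:,1]>y0)&(q[:,1]<y0+20)]
        for nm,m in(("L",k[:,0]<600),("R",k[:,0]>=600)):
            kk=k[m]
            if len(kk)>5: print(lo,y0,nm,len(kk),kk.min(0)[:2],kk.max(0)[:2],kk.mean(0))
E
```

```text
[413.6  162.09 241.62] [-0.38 -0.08 -0.38] 59.743987941226735
146 445 [415.04 161.98 150.8 ] ((415.001953125, 160.91427612304688), 10.803630828857422)
84 286 [414.93 167.37  87.28] ((414.96826171875, 160.6335906982422), 16.859350204467773)
76 1771 [414.59 166.88  79.28] ((414.654052734375, 161.3076171875), 41.68376541137695)
copper [271.  176.5] 6 [583.56 -78.29  10.  ]
copper [289.   176.71] 7 [ 583.43 -128.03   10.  ]
copper [307.17 176.83] 6 [ 583.58 -178.26   10.  ]
copper [323.   178.29] 7 [ 579.91 -222.     10.  ]
scene
copper [192.29 211.43] 7 [ 582.21 -222.96   10.  ]
copper [206.  215.5] 6 [ 585.64 -177.62   10.  ]
copper [221.83 218.83] 6 [ 584.78 -127.88   10.  ]
copper [238.  222.5] 6 [584.82 -77.54  10.  ]
41 90 L 8 [543.42 107.78] [549.54 109.98] [546.55 108.94  43.83]
41 110 L 93 [543.54 110.02] [557.36 129.69] [550.33 119.94  43.85]
41 110 R 44 [669.71 119.23] [682.56 129.76] [675.95 125.23  43.55]
41 130 L 99 [552.34 130.29] [561.59 149.85] [556.63 140.22  43.92]
41 130 R 108 [656.46 130.23] [675.44 149.95] [666.17 140.2   43.49]
41 150 L 115 [551.05 150.22] [560.67 
[... 553 characters left out ...]
547.84 239.73  43.62]
41 230 R 150 [647.3  230.01] [657.22 249.88] [651.76 240.36  43.45]
41 250 L 144 [540.84 250.09] [550.42 269.48] [545.77 260.01  43.71]
41 250 R 152 [645.22 250.88] [655.07 270.  ] [649.96 260.61  43.4 ]
41 270 L 915 [539.5  270.23] [599.94 289.89] [567.7  281.5   43.77]
41 270 R 608 [600.   270.87] [652.99 289.73] [627.27 282.98  43.61]
41 290 L 633 [537.96 290.1 ] [599.89 303.08] [571.18 295.76  44.03]
41 290 R 782 [600.11 290.16] [651.49 307.97] [626.61 298.16  43.77]
56 290 L 407 [538.21 297.28] [599.75 309.17] [568.57 302.96  58.59]
56 290 R 248 [600.19 303.3 ] [649.47 309.83] [620.78 307.36  58.41]
56 310 R 82 [615.42 310.06] [650.17 313.41] [636.57 311.33  58.45]
```

View pics/w26.png

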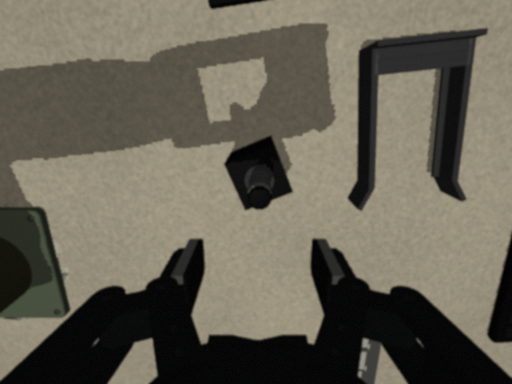

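View pics/t26.png

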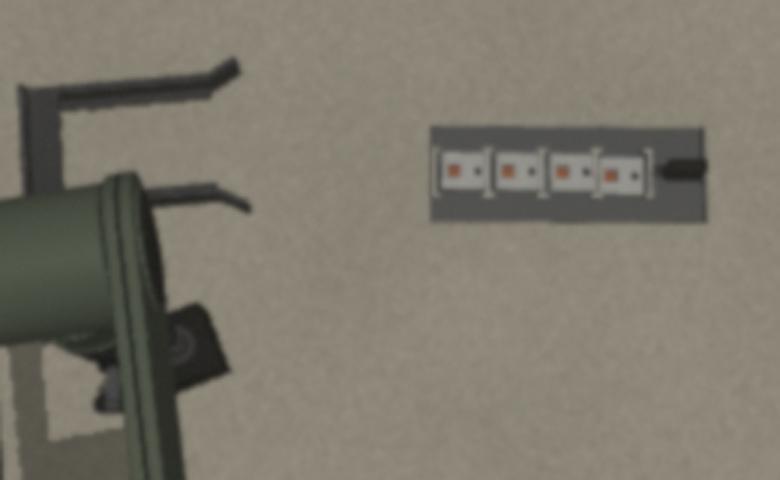

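Request:
drive_tool --moves '[{"tx": 0.2, "ty": 0, "tz": 0.08, "rx": 0, "ry": 0, "rz": 0, "jaw": 70}, {"tx": 0.2, "ty": 0, "tz": 0.08, "rx": 0, "ry": 0, "rz": 0, "jaw": 70}, {"tx": 0.2, "ty": 0, "tz": 0.08, "rx": 0, "ry": 0, "rz": 0, "jaw": 70}, {"tx": 0.2, "ty": 0, "tz": 0.08, "rx": 0, "ry": 0, "rz": 0, "jaw": 70}, {"tx": 0.45, "ty": 0.12, "tz": 0.168, "rx": 0, "ry": 0, "rz": 0, "jaw": 70}, {"tx": 0.45, "ty": 0.12, "tz": 0.168, "rx": 0, "ry": 0, "rz": 0, "jaw": 70}, {"tx": 0.45, "ty": 0.12, "tz": 0.168, "rx": 0, "ry": 0, "rz": 0, "jaw": 70}, {"tx": 0.45, "ty": 0.12, "tz": 0.168, "rx": 0, "ry": 0, "rz": 0, "jaw": 70}, {"tx": 0.45, "ty": 0.12, "tz": 0.168, "rx": 0, "ry": 0, "rz": 0, "jaw": 70}, {"tx": 0.45, "ty": 0.12, "tz": 0.168, "rx": 0, "ry": 0, "rz": 0, "jaw": 70}, {"tx": 0.45, "ty": 0.12, "tz": 0.168, "rx": 0, "ry": 0, "rz": 0, "jaw": 70}, {"tx": 0.45, "ty": 0.12, "tz": 0.168, "rx": 0, "ry": 0, "rz": 0, "jaw": 70}, {"tx": 0.45, "ty": 0.12, "tz": 0.168, "rx": 0, "ry": 0, "rz": 0, "jaw": 70}, {"tx": 0.45, "ty": 0.12, "tz": 0.168, "rx": 0, "ry": 0, "rz": 0, "jaw": 70}, {"tx": 0.45, "ty": 0.12, "tz": 0.168, "rx": 0, "ry": 0, "rz": 0, "jaw": 70}, {"tx": 0.45, "ty": 0.12, "tz": 0.168, "rx": 0, "ry": 0, "rz": 0, "jaw": 70}, {"tx": 0.45, "ty": 0.12, "tz": 0.168, "rx": 0, "ry": 0, "rz": 0, "jaw": 70}, {"tx": 0.45, "ty": 0.12, "tz": 0.168, "rx": 0, "ry": 0, "rz": 0, "jaw": 70}]'

```text
clock: 41.67
eef_pos: [582.3, -286.8, 124.6]
eef_rot: [-1.209, 1.208, -1.211]
ft_force: [-0.2, 0.0, 1.7]
grip_width: 60.0
```

```bash
python3 - <<'E'
from pc import *
s,p,R=st(); print(p,s["ft_force"],s["grip_width"])
c=robot.capture("wrist"); save(c,"w27.png"); X=pts(c)
T=tags(c,3)
for t in T:
    m=(abs(X[:,:,0]-t[0])<14)&(X[:,:,1]<t[1]-8)&(X[:,:,1]>t[1]-24)&(X[:,:,2]>8.5); q=X[m]
    if len(q)>10:
        A=np.c_[q[:,:2]-q[:,:2].mean(0),np.ones(len(q))]; print(t,len(q),np.linalg.lstsq(A,q[:,2],rcond=None)[0])
q=X[(X[:,:,2]>42)&(X[:,:,2]<54)&(abs(X[:,:,0]-583)<25)&(abs(X[:,:,1]+288)<40)]
print("fin",len(q),cv2.minAreaRect(q[:,:2].astype(np.float32)),q[:,2].mean())
E
```

```text
[ 582.29 -286.81  124.6 ] [-0.18  0.05  1.74] 60.008948740188224
copper [259.31   1.96] 68 [ 584.07 -131.93   10.  ]
copper [258.27  66.36] 174 [ 583.24 -178.55   10.  ]
copper [255.5 120.5] 144 [ 580.75 -222.8    10.  ]
[ 584.07 -131.93   10.  ] 778 [-0.   -0.01 11.19]
[ 583.24 -178.55   10.  ] 652 [-0.   -0.01 11.27]
[ 580.75 -222.8    10.  ] 547 [-0.   -0.01 11.29]
fin 554 ((584.0851440429688, -287.2314453125), (11.243249893188477, 35.34328079223633), 0.2971842288970947) 46.78491583464044
```

View pics/w27.png

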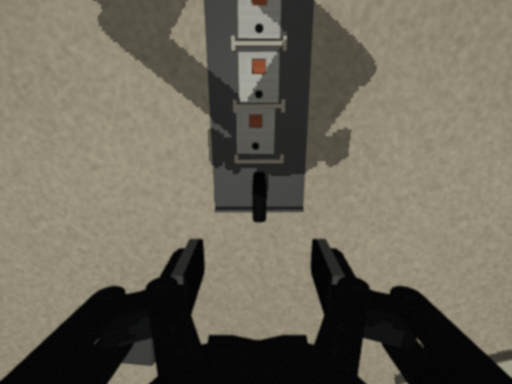

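Request:
drive_tool --moves '[{"tx": 0, "ty": 0.04, "tz": 0.0015, "rx": 0, "ry": 0, "rz": 0, "jaw": 60}, {"tx": 0, "ty": 0.075, "tz": 0.0015, "rx": 0, "ry": 0, "rz": 0, "jaw": 60}, {"tx": 0, "ty": 0.1, "tz": 0.0015, "rx": 0, "ry": 0, "rz": 0, "jaw": 60}, {"tx": 0, "ty": 0.105, "tz": 0.0015, "rx": 0, "ry": 0, "rz": 0, "jaw": 60}, {"tx": 0, "ty": 0.105, "tz": 0.0015, "rx": 0, "ry": 0, "rz": 0, "jaw": 60}, {"tx": 0, "ty": 0.105, "tz": 0.0015, "rx": 0, "ry": 0, "rz": 0, "jaw": 60}, {"tx": 0, "ty": 0.105, "tz": 0.0015, "rx": 0, "ry": 0, "rz": 0, "jaw": 40}, {"tx": 0, "ty": 0.105, "tz": 0.0015, "rx": 0, "ry": 0, "rz": 0, "jaw": 25}, {"tx": 0, "ty": 0.105, "tz": 0.0015, "rx": 0, "ry": 0, "rz": 0, "jaw": 0}, {"tx": 0, "ty": 0.105, "tz": 0.0015, "rx": 0, "ry": 0, "rz": 0, "jaw": 0}, {"tx": 0, "ty": 0.105, "tz": 0.0015, "rx": 0, "ry": 0, "rz": 0, "jaw": 0}, {"tx": 0, "ty": 0.105, "tz": 0.0015, "rx": 0, "ry": 0, "rz": 0, "jaw": 0}, {"tx": 0, "ty": 0.105, "tz": 0.0015, "rx": 0, "ry": 0, "rz": 0, "jaw": 0}]'

```text
clock: 42.8
eef_pos: [584.6, -289.0, 20.6]
eef_rot: [-1.208, 1.207, -1.213]
ft_force: [-1.8, -0.2, 7.2]
grip_width: 10.9
```

```bash
python3 - <<'E'
from pc import *
s,p,R=st(); print(p,R,s["ft_force"],s["grip_width"])
c=robot.capture("wrist"); save(c,"w28.png")
E
```

```text
[ 584.6  -288.99   20.61] [[-0.  0.  1.]
 [-1. -0. -0.]
 [ 0. -1.  0.]] [-1.82 -0.18  7.23] 10.878057828963192
```

View pics/w28.png

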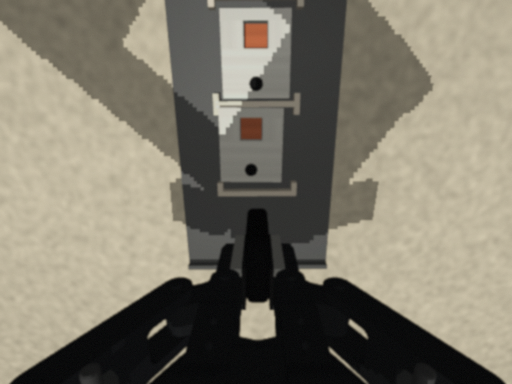

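Request:
drive_tool --moves '[{"tx": -0.005, "ty": -0.0015, "tz": 0.002, "rx": 0, "ry": -0.004, "rz": 0, "jaw": 0}, {"tx": -0.014, "ty": -0.0015, "tz": 0.005, "rx": 0, "ry": -0.01, "rz": 0, "jaw": 0}, {"tx": -0.026, "ty": -0.0015, "tz": 0.009, "rx": 0, "ry": -0.018, "rz": 0, "jaw": 0}, {"tx": -0.038, "ty": -0.0015, "tz": 0.013, "rx": 0, "ry": -0.025, "rz": 0, "jaw": 0}, {"tx": -0.05, "ty": -0.0015, "tz": 0.017, "rx": 0, "ry": -0.032, "rz": 0, "jaw": 0}, {"tx": -0.062, "ty": -0.0015, "tz": 0.021, "rx": 0, "ry": -0.04, "rz": 0, "jaw": 0}, {"tx": -0.074, "ty": -0.0015, "tz": 0.025, "rx": 0, "ry": -0.047, "rz": 0, "jaw": 0}, {"tx": -0.086, "ty": -0.0015, "tz": 0.029, "rx": 0, "ry": -0.054, "rz": 0, "jaw": 0}, {"tx": -0.098, "ty": -0.0015, "tz": 0.032, "rx": 0, "ry": -0.061, "rz": 0, "jaw": 0}, {"tx": -0.11, "ty": -0.0015, "tz": 0.036, "rx": 0, "ry": -0.068, "rz": 0, "jaw": 0}, {"tx": -0.122, "ty": -0.0015, "tz": 0.04, "rx": 0, "ry": -0.076, "rz": 0, "jaw": 0}, {"tx": -0.134, "ty": -0.0015, "tz": 0.043, "rx": 0, "ry": -0.083, "rz": 0, "jaw": 0}, {"tx": -0.146, "ty": -0.0015, "tz": 0.047, "rx": 0, "ry": -0.09, "rz": 0, "jaw": 0}, {"tx": -0.156, "ty": -0.0015, "tz": 0.05, "rx": 0, "ry": -0.096, "rz": 0, "jaw": 0}, {"tx": -0.162, "ty": -0.0015, "tz": 0.051, "rx": 0, "ry": -0.098, "rz": 0, "jaw": 0}, {"tx": -0.162, "ty": -0.0015, "tz": 0.051, "rx": 0, "ry": -0.098, "rz": 0, "jaw": 0}, {"tx": -0.162, "ty": -0.0015, "tz": 0.051, "rx": 0, "ry": -0.098, "rz": 0, "jaw": 0}, {"tx": -0.162, "ty": -0.0015, "tz": 0.051, "rx": 0, "ry": -0.098, "rz": 0, "jaw": 0}]'

```text
clock: 44.35
eef_pos: [635.8, -124.2, 20.6]
eef_rot: [-1.25, 1.137, -1.137]
ft_force: [1.0, 2.4, 5.6]
grip_width: 11.1
```

```bash
python3 - <<'E'
from pc import *
s,p,R=st(); print(p,R,np.degrees(np.arctan2(R[1,2],R[0,2])),s["ft_force"],s["ft_torque"],s["grip_width"])
c=robot.capture("wrist"); save(c,"w29.png"); X=pts(c); tags(c,3)
t=robot.capture("top"); save(t,"t29.png",(110,120,370,280),3); print("top");tags(t,3)
# tray mask in top: gray plate
q=X[(X[:,:,2]>41)&(X[:,:,2]<49)&(X[:,:,0]>520)&(X[:,:,1]>90)]
for y0 in range(100,280,20):
    k=q[(q[:,1]>y0)&(q[:,1]<y0+20)]
    for nm,m in(("L",k[:,0]<605),("R",k[:,0]>=605)):
        kk=k[m]
        if len(kk)>5: print(y0,nm,len(kk),kk.mean(0))
E
```

```text
[ 635.8  -124.24   20.62] [[ 0.1  0.   1. ]
 [-1.   0.   0.1]
 [-0.  -1.   0. ]] 5.525028980093808 [0.97 2.36 5.56] [ 0.11 -0.07  0.11] 11.113074284183659
copper [255.58  35.76] 547 [624.43 -14.47  10.  ]
copper [250.96 128.09] 433 [626.06 -58.47  10.  ]
top
copper [247.5 162. ] 8 [624.05 -12.95  10.  ]
copper [230.  163.5] 6 [619.29  35.53  10.  ]
copper [211.71 165.  ] 7 [614.52  86.1   10.  ]
```

View pics/w29.png

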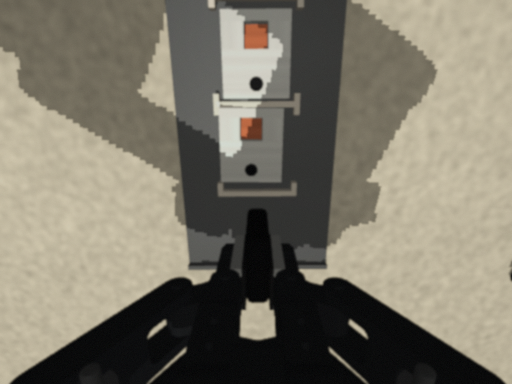

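View pics/t29.png

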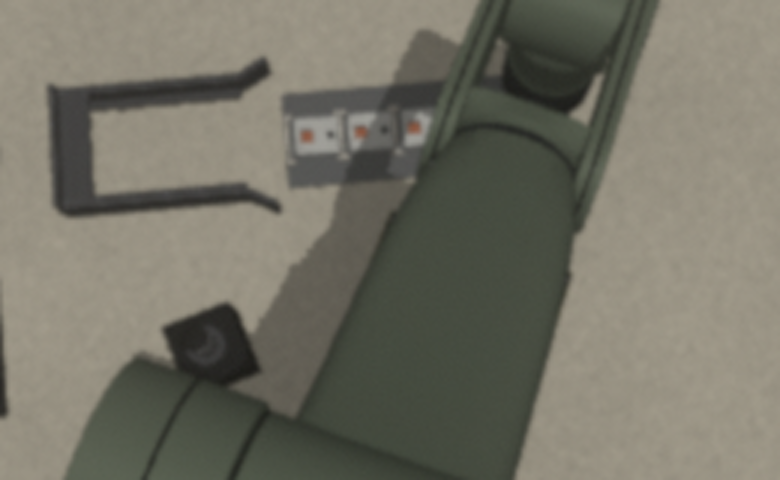

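Request:
drive_tool --moves '[{"tx": -0.005, "ty": 0, "tz": -0.0005, "rx": 0, "ry": 0, "rz": 0, "jaw": 0}, {"tx": -0.015, "ty": 0, "tz": -0.0005, "rx": 0, "ry": 0, "rz": 0, "jaw": 0}, {"tx": -0.025, "ty": 0, "tz": -0.0005, "rx": 0, "ry": 0, "rz": 0, "jaw": 0}, {"tx": -0.035, "ty": 0, "tz": -0.0005, "rx": 0, "ry": 0, "rz": 0, "jaw": 0}, {"tx": -0.045, "ty": 0, "tz": -0.0005, "rx": 0, "ry": 0, "rz": 0, "jaw": 0}, {"tx": -0.053, "ty": 0, "tz": -0.0005, "rx": 0, "ry": 0, "rz": 0, "jaw": 0}, {"tx": -0.061, "ty": 0, "tz": -0.0005, "rx": 0, "ry": 0, "rz": 0, "jaw": 0}, {"tx": -0.069, "ty": 0, "tz": -0.0005, "rx": 0, "ry": 0, "rz": 0, "jaw": 0}, {"tx": -0.077, "ty": 0, "tz": -0.0005, "rx": 0, "ry": 0, "rz": 0, "jaw": 0}, {"tx": -0.085, "ty": 0, "tz": -0.0005, "rx": 0, "ry": 0, "rz": 0, "jaw": 0}, {"tx": -0.085, "ty": 0, "tz": -0.0005, "rx": 0, "ry": 0, "rz": 0, "jaw": 0}, {"tx": -0.085, "ty": 0, "tz": -0.0005, "rx": 0, "ry": 0, "rz": 0, "jaw": 0}]'

```text
clock: 45.45
eef_pos: [626.7, -40.9, 20.6]
eef_rot: [-1.251, 1.138, -1.139]
ft_force: [1.0, -1.0, 6.8]
grip_width: 11.0
```

```bash
python3 - <<'E'
from pc import *
s,p,R=st(); print(p,np.degrees(np.arctan2(R[1,2],R[0,2])),s["ft_force"],s["ft_torque"],s["grip_width"])
t=robot.capture("top"); save(t,"t30.png",(110,120,310,260),4)
c=robot.capture("scene"); save(c,"s30.png",(230,190,400,300),4.5); tags(c,3)
E
```

```text
[626.65 -40.91  20.61] 5.4805628486840225 [ 0.97 -0.99  6.84] [-0.32 -0.05 -0.04] 10.95310774671296
copper [268.67 239.67] 9 [618.91  24.64  10.  ]
copper [284.29 242.57] 7 [616.64  69.67  10.  ]
copper [302.  245.5] 6 [612.91 119.86  10.  ]
copper [319.5 248. ] 10 [608.   168.62  10.  ]
```

View pics/t30.png

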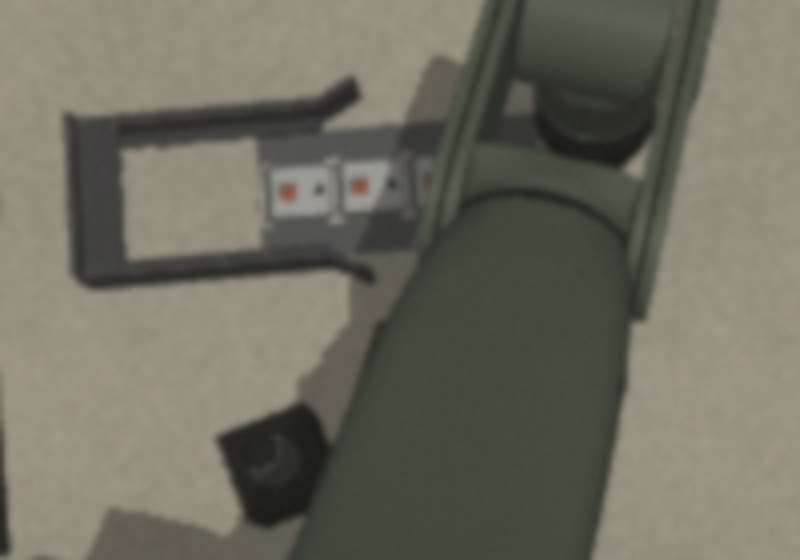

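View pics/s30.png

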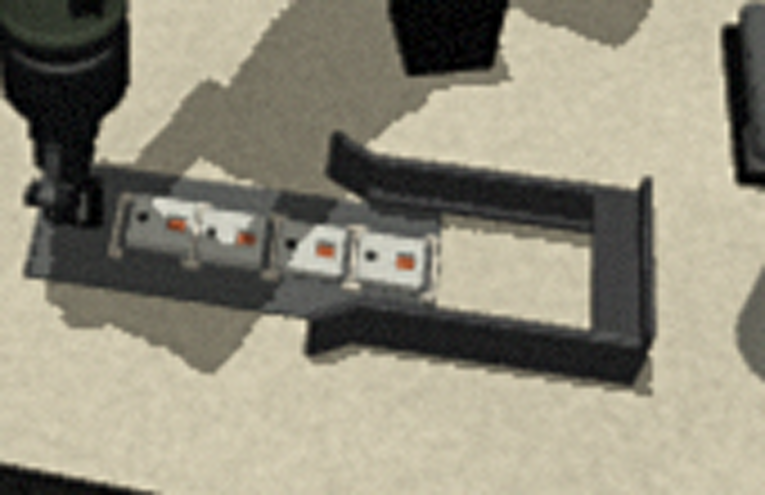

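Request:
drive_tool --moves '[{"tx": -0.006, "ty": 0, "tz": -0.0005, "rx": 0, "ry": 0, "rz": 0, "jaw": 0}, {"tx": -0.014, "ty": 0, "tz": -0.0005, "rx": 0, "ry": 0, "rz": 0, "jaw": 0}, {"tx": -0.022, "ty": 0, "tz": -0.0005, "rx": 0, "ry": 0, "rz": 0, "jaw": 0}, {"tx": -0.03, "ty": 0, "tz": -0.0005, "rx": 0, "ry": 0, "rz": 0, "jaw": 0}, {"tx": -0.038, "ty": 0, "tz": -0.0005, "rx": 0, "ry": 0, "rz": 0, "jaw": 0}, {"tx": -0.046, "ty": 0, "tz": -0.0005, "rx": 0, "ry": 0, "rz": 0, "jaw": 0}, {"tx": -0.054, "ty": 0, "tz": -0.0005, "rx": 0, "ry": 0, "rz": 0, "jaw": 0}, {"tx": -0.062, "ty": 0, "tz": -0.0005, "rx": 0, "ry": 0, "rz": 0, "jaw": 0}, {"tx": -0.07, "ty": 0, "tz": -0.0005, "rx": 0, "ry": 0, "rz": 0, "jaw": 0}, {"tx": -0.078, "ty": 0, "tz": -0.0005, "rx": 0, "ry": 0, "rz": 0, "jaw": 0}, {"tx": -0.086, "ty": 0, "tz": -0.0005, "rx": 0, "ry": 0, "rz": 0, "jaw": 0}, {"tx": -0.094, "ty": 0, "tz": -0.0005, "rx": 0, "ry": 0, "rz": 0, "jaw": 0}, {"tx": -0.1, "ty": 0, "tz": -0.0005, "rx": 0, "ry": 0, "rz": 0, "jaw": 0}, {"tx": -0.1, "ty": 0, "tz": -0.0005, "rx": 0, "ry": 0, "rz": 0, "jaw": 0}, {"tx": -0.1, "ty": 0, "tz": -0.0005, "rx": 0, "ry": 0, "rz": 0, "jaw": 0}]'

```text
clock: 46.8
eef_pos: [616.5, 58.3, 20.6]
eef_rot: [-1.252, 1.137, -1.139]
ft_force: [0.1, -3.3, 6.6]
grip_width: 11.0
```

Request:
drive_tool --moves '[{"tx": -0.004, "ty": 0, "tz": 0, "rx": 0, "ry": 0, "rz": 0, "jaw": 0}, {"tx": -0.008, "ty": 0, "tz": 0, "rx": 0, "ry": 0, "rz": 0, "jaw": 0}, {"tx": -0.008, "ty": 0, "tz": 0, "rx": 0, "ry": 0, "rz": 0, "jaw": 0}, {"tx": -0.008, "ty": 0, "tz": 0, "rx": 0, "ry": 0, "rz": 0, "jaw": 0}]'

```text
clock: 47.13
eef_pos: [615.8, 65.4, 20.6]
eef_rot: [-1.253, 1.137, -1.14]
ft_force: [0.0, -5.1, 6.4]
grip_width: 11.2
```

```bash
python3 - <<'E'
from pc import *
s,p,R=st(); print(p,np.degrees(np.arctan2(R[1,2],R[0,2])),s["ft_force"],s["ft_torque"],s["grip_width"])
t=robot.capture("top"); save(t,"t31.png",(110,120,310,260),4)
c=robot.capture("scene"); save(c,"s31.png",(230,190,400,300),4.5); tags(c,3)
E
```

```text
[615.79  65.39  20.61] 5.474717987249069 [ 0.04 -5.05  6.43] [-0.73 -0.09 -0.  ] 11.225723319048384
copper [306.5 245. ] 10 [607.93 131.73  10.  ]
copper [322.2 248. ] 10 [606.  175.9  10. ]
copper [340.5 251. ] 10 [602.17 226.48  10.  ]
copper [359.09 253.64] 11 [597.01 277.1   10.  ]
```

View pics/t31.png

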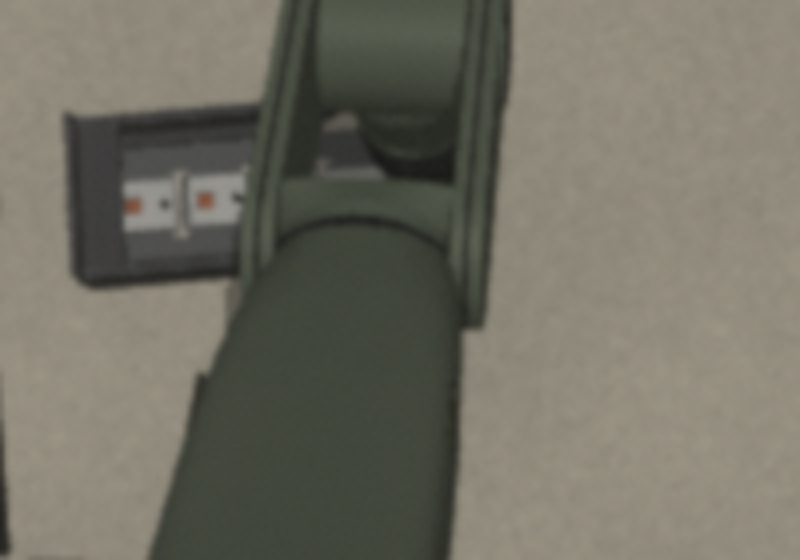

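View pics/s31.png

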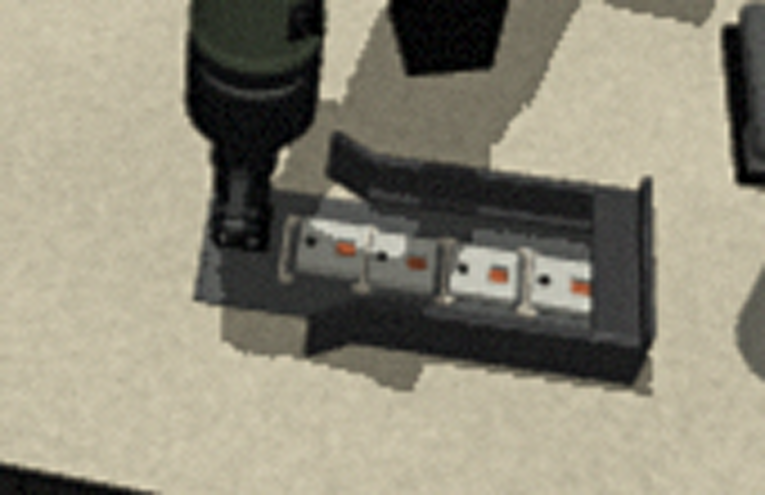

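Request:
drive_tool --moves '[{"tx": -0.003, "ty": 0, "tz": 0, "rx": 0, "ry": 0, "rz": 0, "jaw": 0}, {"tx": -0.005, "ty": 0, "tz": 0, "rx": 0, "ry": 0, "rz": 0, "jaw": 0}, {"tx": -0.005, "ty": 0, "tz": 0, "rx": 0, "ry": 0, "rz": 0, "jaw": 0}, {"tx": -0.005, "ty": 0, "tz": 0, "rx": 0, "ry": 0, "rz": 0, "jaw": 0}]'

```text
clock: 47.57
eef_pos: [615.4, 69.9, 20.6]
eef_rot: [-1.253, 1.137, -1.14]
ft_force: [0.2, -4.5, 5.8]
grip_width: 11.1
```

Request:
drive_tool --moves '[{"tx": -0.001, "ty": 0, "tz": 0, "rx": 0, "ry": 0, "rz": 0, "jaw": 0}, {"tx": -0.002, "ty": 0, "tz": 0, "rx": 0, "ry": 0, "rz": 0, "jaw": 0}, {"tx": -0.002, "ty": 0, "tz": 0, "rx": 0, "ry": 0, "rz": 0, "jaw": 0}, {"tx": -0.002, "ty": 0, "tz": 0, "rx": 0, "ry": 0, "rz": 0, "jaw": 0}]'

```text
clock: 47.9
eef_pos: [615.2, 71.5, 20.6]
eef_rot: [-1.253, 1.137, -1.141]
ft_force: [1.1, -6.8, 6.2]
grip_width: 10.9
```

Request:
drive_tool --moves '[{"tx": -0.001, "ty": 0, "tz": 0, "rx": 0, "ry": 0, "rz": 0, "jaw": 0}, {"tx": -0.002, "ty": 0, "tz": 0, "rx": 0, "ry": 0, "rz": 0, "jaw": 0}, {"tx": -0.002, "ty": 0, "tz": 0, "rx": 0, "ry": 0, "rz": 0, "jaw": 0}, {"tx": -0.002, "ty": 0, "tz": 0, "rx": 0, "ry": 0, "rz": 0, "jaw": 0}]'

```text
clock: 48.23
eef_pos: [615.2, 72.0, 20.6]
eef_rot: [-1.255, 1.136, -1.142]
ft_force: [0.4, -10.3, 6.0]
grip_width: 10.9
```

Request:
drive_tool --moves '[{"tx": 0.0015, "ty": 0, "tz": 0, "rx": 0, "ry": 0, "rz": 0, "jaw": 0}, {"tx": 0.0015, "ty": 0, "tz": 0, "rx": 0, "ry": 0, "rz": 0, "jaw": 20}, {"tx": 0.0015, "ty": 0, "tz": 0, "rx": 0, "ry": 0, "rz": 0, "jaw": 35}, {"tx": 0.0015, "ty": 0, "tz": 0, "rx": 0, "ry": 0, "rz": 0, "jaw": 50}, {"tx": 0.0015, "ty": 0, "tz": 0, "rx": 0, "ry": 0, "rz": 0, "jaw": 60}, {"tx": 0.0015, "ty": 0, "tz": 0, "rx": 0, "ry": 0, "rz": 0, "jaw": 60}, {"tx": 0.0015, "ty": -0.03, "tz": 0, "rx": 0, "ry": 0, "rz": 0, "jaw": 60}, {"tx": 0.0015, "ty": -0.06, "tz": 0, "rx": 0, "ry": 0, "rz": 0, "jaw": 60}, {"tx": 0.0015, "ty": -0.1, "tz": 0, "rx": 0, "ry": 0, "rz": 0, "jaw": 60}, {"tx": 0.1, "ty": -0.22, "tz": 0, "rx": 0, "ry": 0, "rz": 0, "jaw": 60}, {"tx": 0.1, "ty": -0.22, "tz": 0, "rx": 0, "ry": 0, "rz": 0, "jaw": 60}, {"tx": 0.1, "ty": -0.22, "tz": 0, "rx": 0, "ry": 0, "rz": 0, "jaw": 60}, {"tx": 0.1, "ty": -0.22, "tz": 0, "rx": 0, "ry": 0, "rz": 0, "jaw": 60}, {"tx": 0.1, "ty": -0.22, "tz": 0, "rx": 0, "ry": 0, "rz": 0, "jaw": 60}, {"tx": 0.1, "ty": -0.22, "tz": 0, "rx": 0, "ry": 0, "rz": 0, "jaw": 60}]'

```text
clock: 49.48
eef_pos: [625.1, -25.6, 242.0]
eef_rot: [-1.249, 1.136, -1.142]
ft_force: [-0.6, -0.3, -0.5]
grip_width: 51.1
```

```bash
python3 - <<'E'
from pc import *
s,p,R=st(); print(p,s["ft_force"],s["grip_width"])
c=robot.capture("wrist"); save(c,"w32.png"); X=pts(c); T=tags(c,3)
for t in T:
    u=np.array([-.098,.995]); d=(X[:,:,:2]-t[:2])
    al=d@u; ac=d@np.array([.995,.098])
    m=(al<-8)&(al>-22)&(abs(ac)<12)&(X[:,:,2]>8)&(X[:,:,2]<20); q=X[m]
    if len(q)>10:
        A=np.c_[q[:,:2]-q[:,:2].mean(0),np.ones(len(q))]; print(t,len(q),np.linalg.lstsq(A,q[:,2],rcond=None)[0])
q=X[(X[:,:,2]>42)&(X[:,:,2]<54)&(abs(X[:,:,0]-615)<25)&(abs(X[:,:,1]-72)<30)]
print("fin",len(q),cv2.minAreaRect(q[:,:2].astype(np.float32)))
t=robot.capture("top"); save(t,"t32.png",(110,120,310,260),4); print("top");tags(t,3)
X=pts(t); q=X[(X[:,:,2]>42)&(X[:,:,2]<54)&(abs(X[:,:,0]-615)<25)&(abs(X[:,:,1]-72)<30)]
if len(q)>5: print("fin",len(q),cv2.minAreaRect(q[:,:2].astype(np.float32)))
c=robot.capture("scene"); save(c,"s32.png",(230,130,400,300),3.5); print("scene");tags(c,3)
E
```

```text
[625.1  -25.61 242.02] [-0.63 -0.35 -0.47] 51.104364013382856
copper [253.   27.4] 88 [605.36 136.87  10.  ]
[605.36 136.87  10.  ] 268 [-0.01 -0.   11.16]
fin 355 ((614.8848876953125, 72.78370666503906), (11.528314590454102, 33.90121841430664), 5.1984100341796875)
top
copper [158.5 170. ] 6 [598.9  232.67  10.  ]
copper [193.  168.5] 6 [604.08 137.59  10.  ]
scene
copper [308.44 245.33] 9 [607.57 137.2   10.  ]
copper [324.44 248.33] 9 [605.41 182.12  10.  ]
copper [342.5 251.2] 10 [601.34 231.92  10.  ]
copper [360.5 254. ] 6 [597.15 280.97  10.  ]
```

View pics/w32.png

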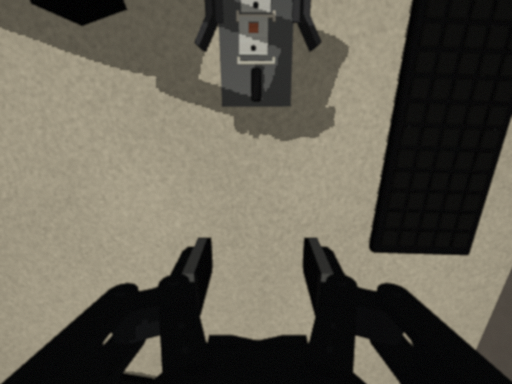

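View pics/s32.png

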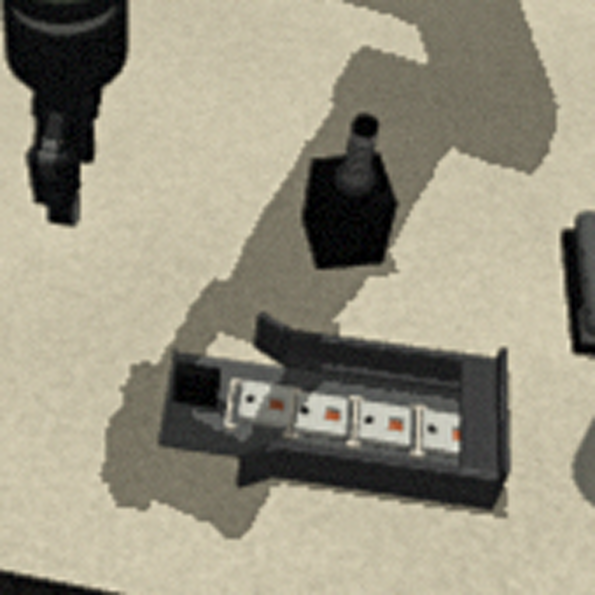

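View pics/t32.png

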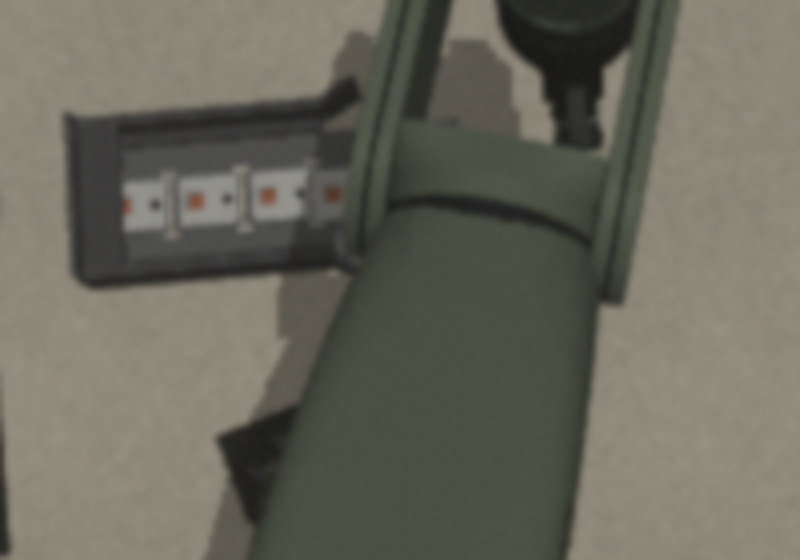

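Request:
drive_tool --moves '[{"tx": -0.15, "ty": -0.04, "tz": 0, "rx": 0, "ry": 0, "rz": 0, "jaw": 60}, {"tx": -0.15, "ty": -0.04, "tz": 0, "rx": 0, "ry": 0, "rz": 0, "jaw": 60}, {"tx": -0.15, "ty": -0.04, "tz": 0, "rx": 0, "ry": 0, "rz": 0, "jaw": 60}, {"tx": -0.15, "ty": -0.04, "tz": 0, "rx": 0, "ry": 0, "rz": 0, "jaw": 60}, {"tx": -0.15, "ty": -0.04, "tz": 0, "rx": 0, "ry": 0, "rz": 0, "jaw": 60}, {"tx": -0.15, "ty": -0.04, "tz": 0, "rx": 0, "ry": 0, "rz": 0, "jaw": 60}, {"tx": -0.15, "ty": -0.04, "tz": 0, "rx": 0, "ry": 0, "rz": 0, "jaw": 60}, {"tx": -0.15, "ty": -0.04, "tz": 0, "rx": 0, "ry": 0, "rz": 0, "jaw": 60}, {"tx": -0.15, "ty": -0.04, "tz": 0, "rx": 0, "ry": 0, "rz": 0, "jaw": 60}]'

```text
clock: 50.38
eef_pos: [609.2, 123.4, 278.4]
eef_rot: [-1.254, 1.141, -1.138]
ft_force: [-0.2, -0.6, 0.2]
grip_width: 51.3
```

```bash
python3 - <<'E'
from pc import *
s,p,R=st(); print(p,s["ft_force"],s["clock"])
c=robot.capture("wrist"); save(c,"w33.png"); X=pts(c); T=tags(c,3)
u=np.array([-.098,.995]); v=np.array([-.995,-.098])   # tray x, y
for t in T:
    d=(X[:,:,:2]-t[:2]); al=d@u; ac=d@v
    m=(al<-8)&(al>-22)&(abs(ac)<12)&(X[:,:,2]>8)&(X[:,:,2]<20); q=X[m]
    pu,pv=np.round(proj(c,t)[0]).astype(int)
    if len(q)>10:
        A=np.c_[q[:,:2]-q[:,:2].mean(0),np.ones(len(q))]; print(t,len(q),np.linalg.lstsq(A,q[:,2],rcond=None)[0],"slug z",np.median(X[pv-1:pv+2,pu-1:pu+2,2]), "tag centre in rack frame",(t[:2]-9*u-[603.3,199.2])@u,(t[:2]-9*u-[603.3,199.2])@v)
q=X[(X[:,:,2]>42)&(X[:,:,2]<54)&(abs(X[:,:,0]-615)<25)&(abs(X[:,:,1]-72)<30)]
if len(q)>5: print("fin",len(q),cv2.minAreaRect(q[:,:2].astype(np.float32)))
for a,b in((146,158),(84,92),(76,83)):
    q=X[(abs(X[:,:,0]-413)<50)&(abs(X[:,:,1]-161)<50)&(X[:,:,2]>a)&(X[:,:,2]<b)]
    if len(q)>5: print(a,len(q),cv2.minEnclosingCircle(q[:,:2].astype(np.float32)))
E
```

```text
[609.16 123.43 278.4 ] [-0.18 -0.6   0.19] 50.3833
copper [258.5  41. ] 40 [595. 279.  10.]
copper [258.43  79.69] 61 [599.36 231.99  10.  ]
copper [258.   117.63] 54 [603.5 182.   10. ]
copper [256.07 148.93] 46 [604.85 137.32  10.  ]
[595. 279.  10.] 216 [-0.   -0.01 11.17] slug z 5.848263816999027 tag centre in rack frame 71.22229432632066 0.4377959039552732
[599.36 231.99  10.  ] 197 [-0.01 -0.   11.17] slug z 5.712242922196408 tag centre in rack frame 24.013087064598572 0.7033348484057358
[603.5 182.   10. ] 170 [ 0.01  0.03 11.26] slug z 5.607186056010728 tag centre in rack frame -26.13418548943393 1.4897517223920016
[604.85 137.32  10.  ] 143 [-0.   -0.02 11.35] slug z 6.119542266705167 tag centre in rack frame -70.72201070532414 4.524800563059662
fin 189 ((614.4501342773438, 73.8516845703125), (10.131190299987793, 34.89415740966797), 5.529564380645752)
146 462 ((415.6148681640625, 161.0049591064453), 11.204591751098633)
84 332 ((415.8320007324219, 161.1148223876953), 17.005949020385742)
76 1762 ((414.89447021484375, 161.13870239257812), 41.983802795410156)
```

View pics/w33.png

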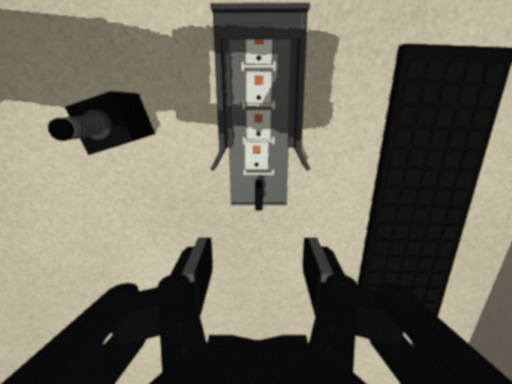

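```bash
python3 -c "
from rig import robot
print(robot.close_job())"
```

```text
the job is handed in; nothing more can be done
None
```

I put all four tags into their nests, punched every slug, stood the punch back in its stand and pushed the tray home against the rack's back wall. I handed the job in at about 50 s of the 210 s allowed; no verdict is reported.

- **Tags:** in the last wrist view each one lies flat, with faces at 11.2–11.4 mm and tilt of about 0.03 rad or less.
- **Slugs:** each presses to a hard stop at about 20–24 N. Each now sits about 5–5.5 mm below its tag's face, against 2 mm when blank, so they appear fully driven in.
- **Punch:** it stands upright in its stand, about 1 mm off the hole's axis by the depth measurement. Its grip top and collar are at the same heights as at the start.
- **Tray:** its fin handle measures within about 2 mm of the home position, and its turn matches the rack's within about 0.5°. Contact with the back wall showed as the push rising from 7 to 10 N with almost no further travel.

**Tag beside the handle:** it shifted about 4–5 mm inside its nest around the last press, either from the announced knock or dragged by the punch. I left it because it still lies flat on the floor, at about 3.5 mm across in the tray frame (limit 8 mm).

**Disagreement between views:** the cameras differed by 1–2 mm throughout, which is within the stated calibration error.

**Mug, mouse and stapler:** I never moved near them and saw nothing out of place, but I did not measure them again at the end.

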